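# Load heatsink modules into the isolated junction housing

## Robot

A 6-joint arm with a two-finger parallel gripper is mounted at the origin on the work surface. World frame = base frame: x ahead of the robot, y to its left, z up, the work surface at z = 0. Lengths are in mm, angles in rad, forces in N, time in s.
With the tool pointing down it reaches from about 325 to 850 mm from the base axis. Payload 4.4 kg.
Tool frame: the origin (TCP) lies midway between the tips of the shut fingers; the grasp point (between the pads) lies 19 mm behind it; x points along the fingers, z is the direction in which the jaws open and shut, and the axes are right-handed (so a half turn about x gives the same grasp; the last joint's range is limited). The gripper opens to 94 mm and grips with 3 to 60 N. Pads are 16 mm wide; open, the fingers measure 119 mm over their backs; the gripper's body (75 mm by 177 mm) begins 78 mm behind the grasp point.
Start: joints at [0.968, 0.207, 1.542, -0, 1.393, -0.15], TCP at [251.563, 517.052, 205.447] pointing down, gripper open.
Joint ranges: [-2.73, 2.73], [-0.86, 2.22], [0.23, 2.46], [-1.11, 4.25], [0.08, 2.63], [-2.82, 2.82]. Speed limits (rad/s): [2.79, 2.79, 3.14, 3.14, 3.14, 3.14].

## Interface

Orientations are given as a unit quaternion [x, y, z, w].
In Python, from workcell import manip, optics gives the robot as it stands. The module is installed in compiled form; this text tells all that it offers.
- The arm moves only by the shell command python3 -m crank 'ROWS' [FORCE]. ROWS is JSON, a list of rows, each a list of 3 entries, a list of its own where there are three numbers: the closure, from 0 (fully open) to 1 (shut), then the shift along the tool's x, y, z in cm, then the turn, a rotation vector about the tool's x, y, z in degrees. In form: [[jaw, [tx, ty, tz], [wx, wy, wz]], ...]. A call has 1 to 8 rows; each row shifts and turns the commanded pose from where the row before left it, along the tool's axes as they then stand; what a row does not reach is not made up. A row lasts 1/12 s, in which the tool goes at most 41.7 mm and 7.16 degrees, less where a joint would pass 70% of its speed; a pose out of reach is approached as far as the arm can. A call with a gripper value outside its range is refused whole. The fingers move at their own pace and stop on an object; FORCE is the grip in N (left out, the last holds). Time passes only in rows, so rows that do not move let the fingers close. It gives the time, the measured TCP pose, the force and the opening at its end, in the units of the state.
- manip.state(): the state, without advancing time (a new reading comes with each control period).
- optics.snapshot(name): name is "scene" or "top" or "wrist"; returns the picture (400x640x3 uint8, blue, green, red); there is no depth.
- optics.camera_model(name): a dict with "mtx" (3x3 intrinsics, pixels), "dist" ([k1, k2, p1, p2, k3] as OpenCV has them; the pictures are not rectified), "world_to_cam" (4x4, takes a point from world to camera coordinates). Camera axes: x right, y up, looking along -z (the intrinsics and any distortion apply to the point x, -y, -z); pixel columns grow to the right and rows downward; lengths in mm; the calibration is good to about 2 mm. A picture is of the moment at which its call begins: read the wrist's pose just before it. camera_model takes no time and is no camera call; for the wrist camera it gives the pose at the moment of the call.
- manip.sign_off(): hands the job in, once; it reports no verdict.
The state is a dict: "clock": time; "joint_positions": joint angles; "joint_vel": joint speeds; "joint_torque": joint torques, N m; "tool_pos": TCP position; "eef_rot": TCP orientation; "wrist_force": force on the tool from outside, world axes, zero at the start; "ft_torque": the same for the moment, N m; "opening": opening from 0.0 (shut) to 1.0 (fully open).
Only numpy, scipy, OpenCV 4.12 (cv2) and the standard library are available. Lean on these libraries where they do the work, as an engineer would, in place of code of your own. Each camera call takes 0.05 s, during which the arm holds its last target.

## Task

One of the two junction housings on the blue bench mat (surface 2 mm above the table) has been switched off: the lever of the isolator beside it leans towards the robot. Take the cover off that housing and lay it aside, stand every heatsink module from the mat upright on the housing's floor, put its cover back fully home on its pins, and only then switch its isolator fully on. Leave the live housing with its cover and switch, and the other things on the bench, as they are.

Things in the scene. Friction and masses are not known exactly. Their poses are not given: they have to be found in the camera images.
- housing_left: fixed grey open-topped housing on the left (+y), 104 (x) x 228 (y) x 72 tall; origin: underside centre, z up. Cavity 92 x 184, floor 5 above the origin, rim at 72. Round-tipped steel pins, 8 diameter, at x 0, y +103 and -103 on its ends reach up to 90. Covered at the start. Its isolator stands about 175 from its centre, on the side away from the other housing
- cover_left: aluminium cover plate 104 (x) x 228 (y) x 5, 0.3 kg, at the start on housing_left; origin: centre of its underside, 72 above the housing's origin when home. Holes of 12 diameter at x 0, y +103 and -103. Black bridge handle: bar 12 wide (x), 120 long (y), 12 tall, centred 41 above the origin, on legs at y +54 and -54
- housing_right: fixed grey open-topped housing on the right (-y), 104 (x) x 228 (y) x 72 tall; origin: underside centre, z up. Cavity 92 x 184, floor 5 above the origin, rim at 72. Round-tipped steel pins, 8 diameter, at x 0, y +103 and -103 on its ends reach up to 90. Covered at the start. Its isolator stands about 175 from its centre, on the side away from the other housing
- cover_right: aluminium cover plate 104 (x) x 228 (y) x 5, 0.3 kg, at the start on housing_right; origin: centre of its underside, 72 above the housing's origin when home. Holes of 12 diameter at x 0, y +103 and -103. Black bridge handle: bar 12 wide (x), 120 long (y), 12 tall, centred 41 above the origin, on legs at y +54 and -54
- isolator_a_base: fixed grey base of an isolator switch, 70 x 50 x 25 tall; origin: underside centre; the lever pivots about the base's y axis 22 above it and swings from -x (off) to +x (on)
- isolator_a (a joint): lever of this isolator switch, a steel rod with a black ball of 26 diameter: 0 = off, leaning towards the robot (-x); 1.0 = fully on, leaning away; stays where it is left; a light push (1 to 3 N at the ball) moves it
- isolator_a_tip (a point): centre of the ball on the lever of this isolator, 80 from the pivot; about 92 above the base's underside at either end of its swing, 102 in mid-swing
- isolator_b_base: fixed grey base of an isolator switch, 70 x 50 x 25 tall; origin: underside centre; the lever pivots about the base's y axis 22 above it and swings from -x (off) to +x (on)
- isolator_b (a joint): lever of this isolator switch, a steel rod with a black ball of 26 diameter: 0 = off, leaning towards the robot (-x); 1.0 = fully on, leaning away; stays where it is left; a light push (1 to 3 N at the ball) moves it
- isolator_b_tip (a point): centre of the ball on the lever of this isolator, 80 from the pivot; about 92 above the base's underside at either end of its swing, 102 in mid-swing
- module_1: plug-in heatsink module, may be absent: finned aluminium block on a steel base, 50 (x) x 36 (y) x 32 tall, with a black upright pull tab on top, 10 thick (x), 30 wide (y), from 32 to 64 above the origin; 0.12 to 0.2 kg; origin: centre of the underside. Four stand side by side in a housing, their y along its y
- module_2: plug-in heatsink module, may be absent: finned aluminium block on a steel base, 50 (x) x 36 (y) x 32 tall, with a black upright pull tab on top, 10 thick (x), 30 wide (y), from 32 to 64 above the origin; 0.12 to 0.2 kg; origin: centre of the underside. Four stand side by side in a housing, their y along its y
- module_3: plug-in heatsink module, may be absent: finned aluminium block on a steel base, 50 (x) x 36 (y) x 32 tall, with a black upright pull tab on top, 10 thick (x), 30 wide (y), from 32 to 64 above the origin; 0.12 to 0.2 kg; origin: centre of the underside. Four stand side by side in a housing, their y along its y
- module_4: plug-in heatsink module, may be absent: finned aluminium block on a steel base, 50 (x) x 36 (y) x 32 tall, with a black upright pull tab on top, 10 thick (x), 30 wide (y), from 32 to 64 above the origin; 0.12 to 0.2 kg; origin: centre of the underside. Four stand side by side in a housing, their y along its y
- spool: white plastic wire spool, 48 across, 46 tall; bystander, loose; origin: centre of the underside
- screwdriver: screwdriver lying flat; bystander, loose; origin: centre of the underside (of the shaft line's middle)
- multimeter: grey hand multimeter lying flat, 150 x 75 x 35; bystander, loose; origin: centre of the underside
- cleaner: white bottle, 48 across, 100 tall; bystander, loose; origin: centre of the underside
- mug: white mug, 80 across, 90 tall; bystander, loose; origin: centre of the underside
- parts_tray: black open tray with compartments, 100 x 160 x 35; bystander, loose; origin: centre of the underside
- tape: roll of tape lying flat, 90 across, 25 tall; bystander, loose; origin: centre of the underside
Not all that is in view belongs to the job. What is shaped like the module_3 but yellow is not meant.

How it is judged (in metres and radians):
On the way, in this order (a step that is already met when the one before it is completed fails the run):
1. the cover of the switched-off housing is off and aside (((horizontal distance between isolator_a_base and housing_left below 0.25 m and horizontal distance between cover_left and housing_left above 0.08 m) or (horizontal distance between isolator_a_base and housing_right below 0.25 m and horizontal distance between cover_right and housing_right above 0.08 m)) and not (value of joint isolator_a above 0.85 rad)), for 0.2 s.
2. every module stands inside the switched-off housing, its isolator still off (((horizontal distance between isolator_a_base and housing_left below 0.25 m and ((x of module_1 in the frame of housing_left between -0.046 and 0.046 m and y of module_1 in the frame of housing_left between -0.092 and 0.092 m and z of module_1 in the frame of housing_left below 0.015 m and angle between module_1's own z axis and vertical below 0.2 rad) and (x of module_2 in the frame of housing_left between -0.046 and 0.046 m and y of module_2 in the frame of housing_left between -0.092 and 0.092 m and z of module_2 in the frame of housing_left below 0.015 m and angle between module_2's own z axis and vertical below 0.2 rad) and (x of module_3 in the frame of housing_left between -0.046 and 0.046 m and y of module_3 in the frame of housing_left between -0.092 and 0.092 m and z of module_3 in the frame of housing_left below 0.015 m and angle between module_3's own z axis and vertical below 0.2 rad) and (x of module_4 in the frame of housing_left between -0.046 and 0.046 m and y of module_4 in the frame of housing_left between -0.092 and 0.092 m and z of module_4 in the frame of housing_left below 0.015 m and angle between module_4's own z axis and vertical below 0.2 rad))) or (horizontal distance between isolator_a_base and housing_right below 0.25 m and ((x of module_1 in the frame of housing_right between -0.046 and 0.046 m and y of module_1 in the frame of housing_right between -0.092 and 0.092 m and z of module_1 in the frame of housing_right below 0.015 m and angle between module_1's own z axis and vertical below 0.2 rad) and (x of module_2 in the frame of housing_right between -0.046 and 0.046 m and y of module_2 in the frame of housing_right between -0.092 and 0.092 m and z of module_2 in the frame of housing_right below 0.015 m and angle between module_2's own z axis and vertical below 0.2 rad) and (x of module_3 in the frame of housing_right between -0.046 and 0.046 m and y of module_3 in the frame of housing_right between -0.092 and 0.092 m and z of module_3 in the frame of housing_right below 0.015 m and angle between module_3's own z axis and vertical below 0.2 rad) and (x of module_4 in the frame of housing_right between -0.046 and 0.046 m and y of module_4 in the frame of housing_right between -0.092 and 0.092 m and z of module_4 in the frame of housing_right below 0.015 m and angle between module_4's own z axis and vertical below 0.2 rad)))) and not (value of joint isolator_a above 0.85 rad)), for 0.2 s.
3. its cover is fully home on the pins over the modules, its isolator still off (((horizontal distance between isolator_a_base and housing_left below 0.25 m and ((x of module_1 in the frame of housing_left between -0.046 and 0.046 m and y of module_1 in the frame of housing_left between -0.092 and 0.092 m and z of module_1 in the frame of housing_left below 0.015 m and angle between module_1's own z axis and vertical below 0.2 rad) and (x of module_2 in the frame of housing_left between -0.046 and 0.046 m and y of module_2 in the frame of housing_left between -0.092 and 0.092 m and z of module_2 in the frame of housing_left below 0.015 m and angle between module_2's own z axis and vertical below 0.2 rad) and (x of module_3 in the frame of housing_left between -0.046 and 0.046 m and y of module_3 in the frame of housing_left between -0.092 and 0.092 m and z of module_3 in the frame of housing_left below 0.015 m and angle between module_3's own z axis and vertical below 0.2 rad) and (x of module_4 in the frame of housing_left between -0.046 and 0.046 m and y of module_4 in the frame of housing_left between -0.092 and 0.092 m and z of module_4 in the frame of housing_left below 0.015 m and angle between module_4's own z axis and vertical below 0.2 rad) and horizontal distance between cover_left and housing_left below 0.006 m and z of cover_left in the frame of housing_left between 0.069 and 0.0755 m and angle between cover_left's own z axis and vertical below 0.04 rad and angle between the y axis of cover_left and the y axis of housing_left, either way round below 0.06 rad)) or (horizontal distance between isolator_a_base and housing_right below 0.25 m and ((x of module_1 in the frame of housing_right between -0.046 and 0.046 m and y of module_1 in the frame of housing_right between -0.092 and 0.092 m and z of module_1 in the frame of housing_right below 0.015 m and angle between module_1's own z axis and vertical below 0.2 rad) and (x of module_2 in the frame of housing_right between -0.046 and 0.046 m and y of module_2 in the frame of housing_right between -0.092 and 0.092 m and z of module_2 in the frame of housing_right below 0.015 m and angle between module_2's own z axis and vertical below 0.2 rad) and (x of module_3 in the frame of housing_right between -0.046 and 0.046 m and y of module_3 in the frame of housing_right between -0.092 and 0.092 m and z of module_3 in the frame of housing_right below 0.015 m and angle between module_3's own z axis and vertical below 0.2 rad) and (x of module_4 in the frame of housing_right between -0.046 and 0.046 m and y of module_4 in the frame of housing_right between -0.092 and 0.092 m and z of module_4 in the frame of housing_right below 0.015 m and angle between module_4's own z axis and vertical below 0.2 rad) and horizontal distance between cover_right and housing_right below 0.006 m and z of cover_right in the frame of housing_right between 0.069 and 0.0755 m and angle between cover_right's own z axis and vertical below 0.04 rad and angle between the y axis of cover_right and the y axis of housing_right, either way round below 0.06 rad))) and not (value of joint isolator_a above 0.85 rad)), for 0.2 s.
4. its isolator is switched on (value of joint isolator_a above 0.85 rad), for 0.2 s.
At the end, for the whole second after the job is handed in: Every module present stands upright (0.2 rad) on the floor in the housing that was off; both covers are home and at rest (6 mm sideways, underside 69 to 75.5 mm above the housing origin, level within 0.04 rad, yaw within 0.06 rad); both isolators are on (over 0.85 rad) (((horizontal distance between isolator_a_base and housing_left below 0.25 m and ((x of module_1 in the frame of housing_left between -0.046 and 0.046 m and y of module_1 in the frame of housing_left between -0.092 and 0.092 m and z of module_1 in the frame of housing_left below 0.015 m and angle between module_1's own z axis and vertical below 0.2 rad) and (x of module_2 in the frame of housing_left between -0.046 and 0.046 m and y of module_2 in the frame of housing_left between -0.092 and 0.092 m and z of module_2 in the frame of housing_left below 0.015 m and angle between module_2's own z axis and vertical below 0.2 rad) and (x of module_3 in the frame of housing_left between -0.046 and 0.046 m and y of module_3 in the frame of housing_left between -0.092 and 0.092 m and z of module_3 in the frame of housing_left below 0.015 m and angle between module_3's own z axis and vertical below 0.2 rad) and (x of module_4 in the frame of housing_left between -0.046 and 0.046 m and y of module_4 in the frame of housing_left between -0.092 and 0.092 m and z of module_4 in the frame of housing_left below 0.015 m and angle between module_4's own z axis and vertical below 0.2 rad))) or (horizontal distance between isolator_a_base and housing_right below 0.25 m and ((x of module_1 in the frame of housing_right between -0.046 and 0.046 m and y of module_1 in the frame of housing_right between -0.092 and 0.092 m and z of module_1 in the frame of housing_right below 0.015 m and angle between module_1's own z axis and vertical below 0.2 rad) and (x of module_2 in the frame of housing_right between -0.046 and 0.046 m and y of module_2 in the frame of housing_right between -0.092 and 0.092 m and z of module_2 in the frame of housing_right below 0.015 m and angle between module_2's own z axis and vertical below 0.2 rad) and (x of module_3 in the frame of housing_right between -0.046 and 0.046 m and y of module_3 in the frame of housing_right between -0.092 and 0.092 m and z of module_3 in the frame of housing_right below 0.015 m and angle between module_3's own z axis and vertical below 0.2 rad) and (x of module_4 in the frame of housing_right between -0.046 and 0.046 m and y of module_4 in the frame of housing_right between -0.092 and 0.092 m and z of module_4 in the frame of housing_right below 0.015 m and angle between module_4's own z axis and vertical below 0.2 rad)))) and horizontal distance between cover_left and housing_left below 0.006 m and z of cover_left in the frame of housing_left between 0.069 and 0.0755 m and angle between each of cover_left, cover_right's own z axis and vertical below 0.04 rad and angle between the y axis of cover_left and the y axis of housing_left, either way round below 0.06 rad and horizontal distance between cover_right and housing_right below 0.006 m and z of cover_right in the frame of housing_right between 0.069 and 0.0755 m and angle between the y axis of cover_right and the y axis of housing_right, either way round below 0.06 rad and value of joint each of isolator_a, isolator_b above 0.85 rad and linear speed of each of cover_left, cover_right below 0.02 m/s); the robot touches nothing.
It fails at once if the live housing's cover is moved more than 15 mm ((horizontal distance between isolator_a_base and housing_left below 0.25 m and distance of cover_right from where it was at the start of the episode above 0.015 m) or (horizontal distance between isolator_a_base and housing_right below 0.25 m and distance of cover_left from where it was at the start of the episode above 0.015 m)).
It fails at once if the live isolator is switched off (value of joint isolator_b below 0.6 rad).
It fails at once if the isolator is switched on while its cover is off (value of joint isolator_a above 0.85 rad and ((horizontal distance between isolator_a_base and housing_left below 0.25 m and not (horizontal distance between cover_left and housing_left below 0.006 m and z of cover_left in the frame of housing_left below 0.0755 m)) or (horizontal distance between isolator_a_base and housing_right below 0.25 m and not (horizontal distance between cover_right and housing_right below 0.006 m and z of cover_right in the frame of housing_right below 0.0755 m)))).
It fails at once if a bystander is moved more than 50 mm (distance of any of spool, screwdriver, multimeter, cleaner, mug, parts_tray, tape from where it was at the start of the episode above 0.05 m).
Of module_1, module_2, module_3, module_4 only 2 to 4 are there at a start; the rules pass over those that are not, and their reading is None.
At some moment in a run one of module_1, module_2, module_3, module_4 may be knocked a few centimetres aside while the robot is not near it.
Once in a run the grip may slacken for a moment while it holds something.
It also fails if it takes over 210 s, if anything falls off the work surface, if the arm or the gripper's body presses on something with over 40 N, if the wrist force passes 120 N, or if a joint passes its speed limit or range.

## Working session

There is one attempt and no reset: what is moved stays moved. The work goes in short steps, Python scripts to look and compute and a shell command to move; the robot and the scene stay as the last step left them, time stands still between calls to the robot, and variables do not carry over. Pictures are saved under pics/ and viewed, and the job is handed in when it is done.

```bash
mkdir -p pics; ls; cat > h.py <<'E'
import numpy as np, cv2
from workcell import manip, optics
from scipy.spatial.transform import Rotation as R
def model(n):
    m=optics.camera_model(n); return np.array(m["mtx"],float),np.array(m["dist"],float),np.array(m["world_to_cam"],float)
def ray(n,px,m=None):
    K,d,T=m or model(n)
    u=cv2.undistortPoints(np.array([[px]],float),K,d)[0,0]
    v=np.array([u[0],-u[1],-1.0]); Rm=T[:3,:3]; o=-Rm.T@T[:3,3]
    return o,Rm.T@v
def onz(n,px,z,m=None):
    o,v=ray(n,px,m); return o+v*(z-o[2])/v[2]
def proj(n,P,m=None):
    K,d,T=m or model(n)
    p=T[:3,:3]@np.array(P,float)+T[:3,3]
    q=np.array([[p[0],-p[1],-p[2]]])
    return cv2.projectPoints(q,np.zeros(3),np.zeros(3),K,d)[0][0,0]
def st():
    s=manip.state()
    print('t',round(s['clock'],2),'pos',np.round(s['tool_pos'],1),'op',round(s['opening'],3),'F',np.round(s['wrist_force'],1))
    M=R.from_quat(s['eef_rot']).as_matrix(); print(np.round(M,3).tolist(),np.round(s['joint_positions'],2)); return s
E
python3 - <<'E'
from h import *
s=st()
for n in("scene","top","wrist"):
    cv2.imwrite(f"pics/{n}0.png",optics.snapshot(n))
    K,d,T=model(n); print(n,np.round(K,1).tolist(),d,np.round(-T[:3,:3].T@T[:3,3]))
E
```

```text
pics
t 0.0 pos [251.1 516.4 204.3] op 1.001 F [ 0.1 -0.3  0.2]
[[-0.001, -0.899, 0.437], [-0.002, 0.437, 0.899], [-1.0, 0.0, -0.002]] [ 0.97  0.21  1.54 -0.    1.39 -0.15]
scene [[430.7, 0.0, 319.4], [0.0, 430.7, 191.4], [0.0, 0.0, 1.0]] [-0.11591203  0.          0.          0.          0.        ] [1004.  835.  823.]
top [[405.2, 0.0, 319.5], [0.0, 405.2, 191.8], [0.0, 0.0, 1.0]] [-0.07057394  0.          0.          0.          0.        ] [ 424.  -13. 1157.]
wrist [[339.9, 0.0, 316.9], [0.0, 339.9, 194.8], [0.0, 0.0, 1.0]] [0.00945769 0.         0.         0.         0.        ] [182. 550. 384.]
```

View pics/top0.png

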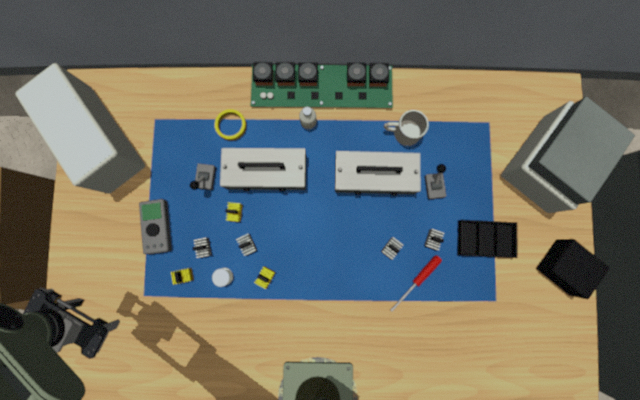

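View pics/scene0.png

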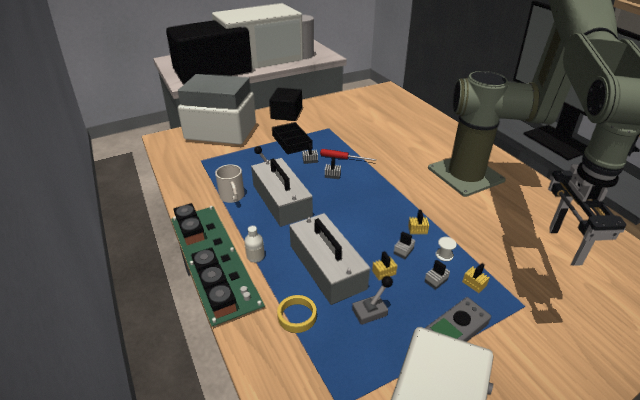

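View pics/wrist0.png

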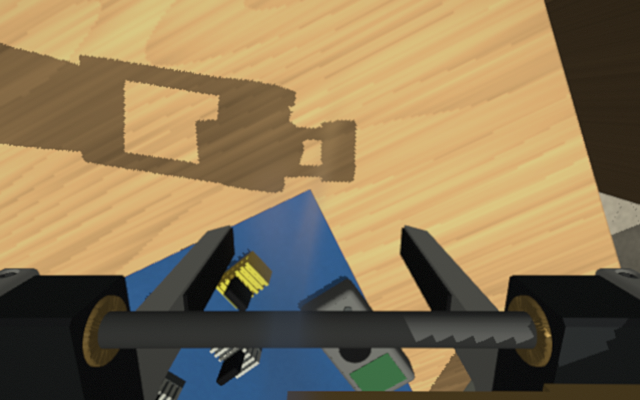

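The top view shows the left isolator's ball at (194,185), nearer the robot than its base at (205,177), so the left housing is the one that is off. The right isolator's ball at (441,168) leans away, so that one is live. There are four grey finned modules at (202,247), (246,244), (393,248) and (435,239). The yellow look-alikes are at (233,211), (181,277) and (264,277). I'll confirm this in enlarged crops.

```bash
python3 - <<'E'
from h import *
im=cv2.imread("pics/top0.png")
a=cv2.resize(im[135:295,140:300],None,fx=3.5,fy=3.5,interpolation=cv2.INTER_CUBIC)
cv2.imwrite("pics/crA.png",a)
b=cv2.resize(im[140:270,330:460],None,fx=4,fy=4,interpolation=cv2.INTER_CUBIC)
cv2.imwrite("pics/crB.png",b)
for px in [(202,247),(246,244),(393,248),(435,239)]: print(px,np.round(onz("top",px,66)),np.round(onz("top",px,34)))
print(np.round(onz("top",(310,225),43)))
E
```

```text
(202, 247) [407. 314.  66.] [407. 324.  34.]
(246, 244) [417. 195.  66.] [417. 201.  34.]
(393, 248) [ 412. -199.   66.] [ 412. -205.   34.]
(435, 239) [ 437. -312.   66.] [ 437. -321.   34.]
[472.  25.  43.]
```

View pics/crA.png

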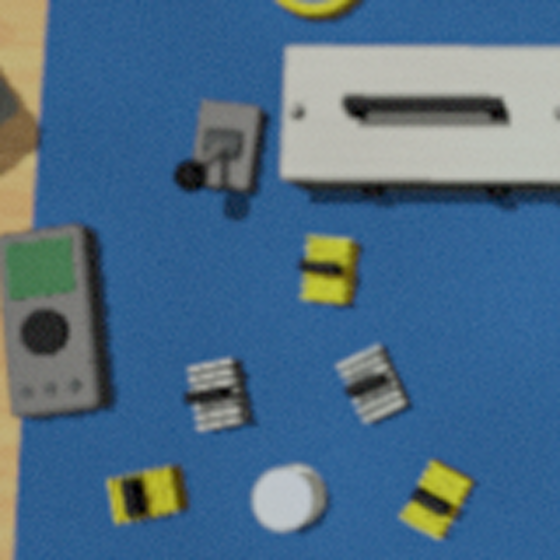

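View pics/crB.png

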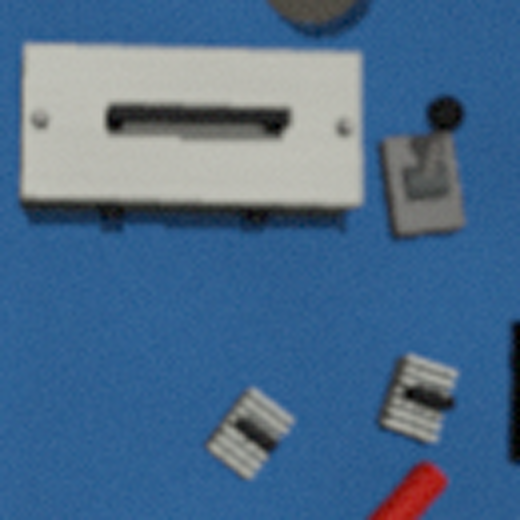

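The crops confirm it. The left lever leans toward the robot, and the grey modules are two on the left and two on the right. Next I'll measure the cover, pins and handle, and the modules' tabs and bodies.

```bash
python3 - <<'E'
from h import *
im=cv2.imread("pics/top0.png"); hsv=cv2.cvtColor(im,cv2.COLOR_BGR2HSV)
m=model("top")
# cover plates: bright, low sat
w=((hsv[...,1]<60)&(hsv[...,2]>140)).astype(np.uint8)
for c in cv2.findContours(w,cv2.RETR_EXTERNAL,cv2.CHAIN_APPROX_NONE)[0]:
    if 2000<cv2.contourArea(c)<5000:
        r=cv2.minAreaRect(c); 
        b=cv2.boxPoints(r); P=np.array([onz("top",p,79,m)[:2] for p in b]); c0=P.mean(0)
        e=[P[(i+1)%4]-P[i] for i in range(2)]
        L=max(e,key=np.linalg.norm); print("cover",np.round(r[0],1),c0.round(1),[round(float(np.linalg.norm(x)),1) for x in e],"yaw of long axis",round(np.degrees(np.arctan2(-L[0],L[1])),2)%180)
# handle (black on the cover)
k=(hsv[...,2]<60).astype(np.uint8)
for c in cv2.findContours(k,cv2.RETR_EXTERNAL,cv2.CHAIN_APPROX_NONE)[0]:
    x,y,ww,hh=cv2.boundingRect(c)
    if cv2.contourArea(c)>8 and 130<y<295 and 150<x<460:
        M=cv2.moments(c); p=(M['m10']/M['m00'],M['m01']/M['m00']); r=cv2.minAreaRect(c)
        print("dark",np.round(p,1),cv2.contourArea(c),(x,y,ww,hh),"z66",onz("top",p,66,m)[:2].round(1),"z121",onz("top",p,121,m)[:2].round(1),np.round(r[1],1),round(r[2],1))
# module bodies: bright fins
for (u,v) in [(202,247),(246,244),(393,248),(435,239)]:
    s=(slice(v-14,v+15),slice(u-14,u+15))
    blue=((hsv[s][...,0]>95)&(hsv[s][...,0]<125)&(hsv[s][...,1]>130)).astype(np.uint8)
    o=1-blue; o=cv2.morphologyEx(o,cv2.MORPH_OPEN,np.ones((3,3),np.uint8))
    c=max(cv2.findContours(o,cv2.RETR_EXTERNAL,cv2.CHAIN_APPROX_NONE)[0],key=cv2.contourArea)+np.array([u-14,v-14])
    r=cv2.minAreaRect(c); b=cv2.boxPoints(r); P=np.array([onz("top",p,20,m)[:2] for p in b])
    e=[P[1]-P[0],P[2]-P[1]]
    L=max(e,key=np.linalg.norm)
    print("mod",P.mean(0).round(1),[round(float(np.linalg.norm(x)),1) for x in e],"long axis dir deg",round(np.degrees(np.arctan2(L[1],L[0]))%180,1))
E
```

```text
cover [377.9 170.6] [ 619.4 -157.9] [106.0, 231.9] yaw of long axis 179.34
cover [262.5 167. ] [625.6 155.4] [233.2, 104.5] yaw of long axis 0.5099999999999909
dark [263.1 277.9] 19.0 (259, 275, 9, 7) z66 [328.4 146.3] z121 [333.2 138.3] [9.9 2.7] 31.0
dark [178.2 276.6] 39.5 (175, 272, 7, 10) z66 [326.7 375.7] z121 [331.6 356.1] [9.6 5.3] 78.7
dark [199.7 247.6] 18.5 (193, 246, 13, 4) z66 [405.4 320.4] z121 [406.3 303.5] [ 2.5 12.2] 78.7
dark [393.2 248.3] 18.5 (389, 245, 9, 8) z66 [ 411.3 -199.6] z121 [ 411.9 -190.2] [9.4 2.6] 36.9
dark [244.7 244.6] 21.5 (240, 242, 11, 6) z66 [415.5 198.5] z121 [415.9 187.8] [ 3.1 10.7] 63.4
dark [208.6 244.9] 8.5 (207, 239, 4, 13) z66 [413.  296.6] z121 [413.6 280.9] [12.3  2. ] 80.5
dark [436.3 239.2] 24.5 (431, 237, 12, 5) z66 [ 436.6 -316.1] z121 [ 436.  -300.8] [11.4  3.5] 18.4
dark [486.5 238.7] 1931.0 (458, 220, 59, 37) z66 [ 439.  -453.2] z121 [ 438.2 -431.1] [59.3 35. ] 2.4
dark [167.5 226.2] 101.5 (164, 201, 8, 50) z66 [461.5 412.5] z121 [459.6 391. ] [49.3  3.4] 84.8
dark [375.2 192.5] 91.0 (336, 191, 79, 5) z66 [ 561.1 -151.7] z121 [ 554.1 -144.7] [78.   3.4] 1.4
dark [267.2 188.7] 94.0 (226, 187, 80, 5) z66 [567.7 142.2] z121 [560.5 134.3] [ 4. 79.] 90.0
dark [194.2 184.7] 46.0 (190, 181, 9, 8) z66 [576.5 344.1] z121 [568.8 326.1] [7. 8.] 90.0
dark [378.6 168.9] 113.0 (357, 167, 45, 6) z66 [ 626.1 -161.3] z121 [ 615.9 -153.8] [44.  5.] -0.0
dark [440.8 168.4] 42.5 (437, 165, 9, 8) z66 [ 629.9 -332.5] z121 [ 619.5 -316.4] [7.1 7.8] 45.0
dark [260.7 165.2] 102.0 (239, 163, 45, 6) z66 [632.7 162. ] z121 [622.2 153.1] [44.1  5. ] 1.4
mod [405.8 330. ] [48.6, 56.7] long axis dir deg 13.9
mod [416.2 204. ] [43.3, 57.8] long axis dir deg 25.8
mod [ 412.4 -204.4] [57.7, 42.7] long axis dir deg 143.0
mod [ 437.9 -322.9] [57.8, 45.3] long axis dir deg 160.6
```

```bash
python3 -m crank '[[0,[0,0,0],[7,0,0]],[0,[0,0,0],[7,0,0]],[0,[0,0,0],[7,0,0]],[0,[0,0,0],[7,0,0]],[0,[0,0,0],[7,0,0]],[0,[0,0,0],[7,0,0]],[0,[0,0,0],[7,0,0]],[0,[0,0,0],[7,0,0]]]'
python3 -m crank '[[0,[0,0,0],[4,0,0]],[0,[0,0,0],[4,0,0]],[0,[0,-2.6,2.7],[0,0,0]],[0,[0,-2.6,2.7],[0,0,0]],[0,[0,-2.6,2.7],[0,0,0]],[0,[0,-2.6,2.7],[0,0,0]],[0,[0,-2.6,2.7],[0,0,0]],[0,[0,-2.6,2.7],[0,0,0]]]'
python3 -m crank '[[0,[0,-2.6,2.7],[0,0,0]],[0,[0,-2.6,2.7],[0,0,0]],[0,[0,-2.6,2.7],[0,0,0]],[0,[0,-2.6,2.7],[0,0,0]],[0,[0,-2.6,2.7],[0,0,0]],[0,[0,-2.6,2.7],[0,0,0]],[0,[0,0,0],[0,0,0]],[0,[0,0,0],[0,0,0]]]'
python3 - <<'E'
from h import *
st()
m=model("wrist"); im=optics.snapshot("wrist"); cv2.imwrite("pics/w1.png",im)
st()
for p in [(624,154,121),(624,51,92),(624,257,92)]: print(proj("wrist",p,m).round())
E
```

```text
clock: 0.82
tool_pos: [251.4, 516.8, 205.0]
eef_rot: [-0.048, 0.706, 0.047, 0.705]
wrist_force: [-0.6, 0.1, 0.3]
opening: 1.003
clock: 1.48
tool_pos: [414.4, 359.7, 205.1]
eef_rot: [-0.001, 0.707, 0.0, 0.707]
wrist_force: [0.9, 0.4, -0.2]
opening: 1.002
clock: 2.15
tool_pos: [576.7, 203.6, 204.7]
eef_rot: [0.001, 0.708, -0.001, 0.707]
wrist_force: [0.4, -0.3, -0.3]
opening: 0.996
t 2.15 pos [576.7 203.6 204.7] op 0.996 F [ 0.4 -0.3 -0.3]
[[-0.001, 0.003, 1.0], [-0.0, 1.0, -0.003], [-1.0, -0.0, -0.001]] [0.2  0.28 1.45 0.   1.41 0.2 ]
t 2.2 pos [575.7 204.8 204.7] op 1.0 F [-0.   0.6 -0.5]
[[-0.002, 0.001, 1.0], [0.0, 1.0, -0.001], [-1.0, 0.0, -0.002]] [0.2  0.28 1.45 0.   1.41 0.2 ]
[376. 258.]
[367. 340.]
[375. 131.]
```

View pics/w1.png

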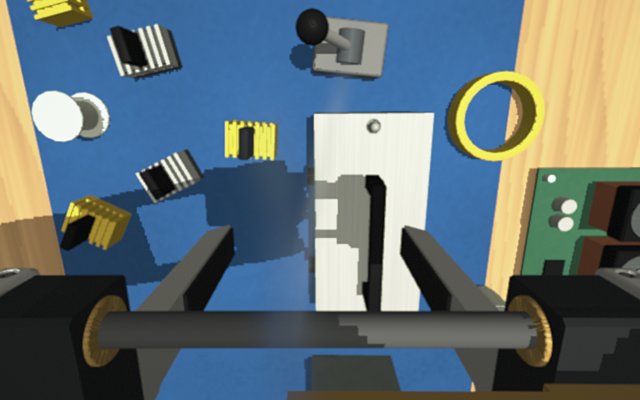

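The wrist view shows the left cover with its pin at (374,126) and the handle bar running from about (375,180) to (375,310). The lever ball is at (312,27), and the two grey modules are at (143,50) and (168,175). I'll measure these now.

```bash
python3 - <<'E'
from h import *
m=model("wrist"); im=cv2.imread("pics/w1.png"); g=cv2.cvtColor(im,cv2.COLOR_BGR2GRAY)
print("pin z92",onz("wrist",(374,126),91,m).round(1))
# handle edges: dark columns along rows
for r in (190,210,230,250,270,290):
    row=g[r,350:400]; d=np.where(row<45)[0]+350
    if len(d): print(r,d.min(),d.max(),onz("wrist",(d.min()-.5,r),121,m)[:2].round(1),onz("wrist",(d.max()+.5,r),121,m)[:2].round(1))
# plate edges z79
for r in (140,160):
    row=g[r].astype(int); d=np.where(row[300:445]>150)[0]+300; print(r,d.min(),d.max(),onz("wrist",(d.min(),r),79,m)[:2].round(1),onz("wrist",(d.max(),r),79,m)[:2].round(1))
for p in [(312,27)]: print("ball",onz("wrist",p,94,m).round(1))
a=cv2.resize(im[0:220,90:310],None,fx=3,fy=2.7,interpolation=cv2.INTER_CUBIC); cv2.imwrite("pics/w1a.png",a)
b=cv2.resize(im[90:310,300:450],None,fx=3,fy=2.7,interpolation=cv2.INTER_CUBIC); cv2.imwrite("pics/w1b.png",b)
E
```

```text
pin z92 [622.1 262.3  91. ]
190 368 384 [614.1 214.1] [627.6 214. ]
210 371 383 [617.1 197.4] [627.6 197.4]
230 370 382 [617.  180.2] [627.6 180.2]
250 369 381 [616.8 162.4] [627.6 162.4]
270 368 380 [616.6 144.1] [627.6 144.1]
290 363 380 [613.  125.2] [628.5 125.2]
140 314 431 [571.3 249.5] [675.2 249.3]
160 315 430 [572.1 231.6] [675.8 231.4]
ball [570.2 338.1  94. ]
```

View pics/w1b.png

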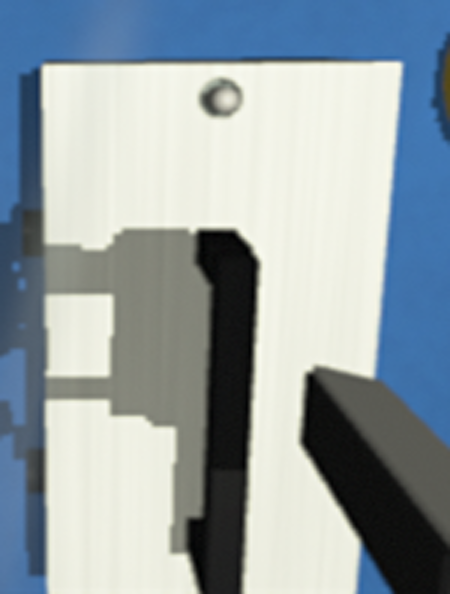

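View pics/w1a.png

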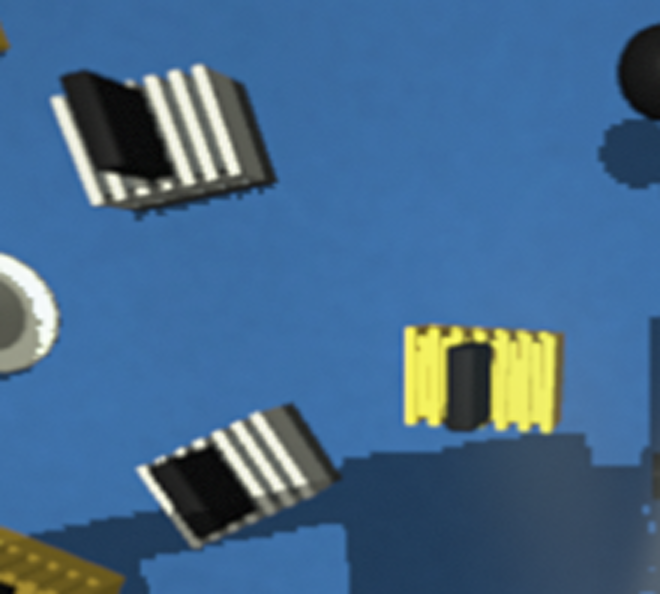

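```bash
python3 - <<'E'
from h import *
im=cv2.imread("pics/top0.png")
cv2.imwrite("pics/t1.png",cv2.resize(im[140:195,210:320],None,fx=7,fy=7,interpolation=cv2.INTER_CUBIC))
im=cv2.imread("pics/scene0.png")
cv2.imwrite("pics/s1.png",cv2.resize(im[205:305,280:380],None,fx=6,fy=6,interpolation=cv2.INTER_CUBIC))
m=model("wrist")
T=m[2]; print("cam",(-T[:3,:3].T@T[:3,3]).round(1)); print(T.round(3).tolist())
print("far plate edge",onz("wrist",(374,113),79,m).round(1))
E
```

```text
cam [573.8 279.5 383.7]
[[1.0, -0.002, 0.0, -573.442], [0.002, 0.967, -0.255, -173.253], [0.0, 0.255, 0.967, -442.488], [0.0, 0.0, 0.0, 1.0]]
far plate edge [623.6 272.7  79. ]
```

View pics/t1.png

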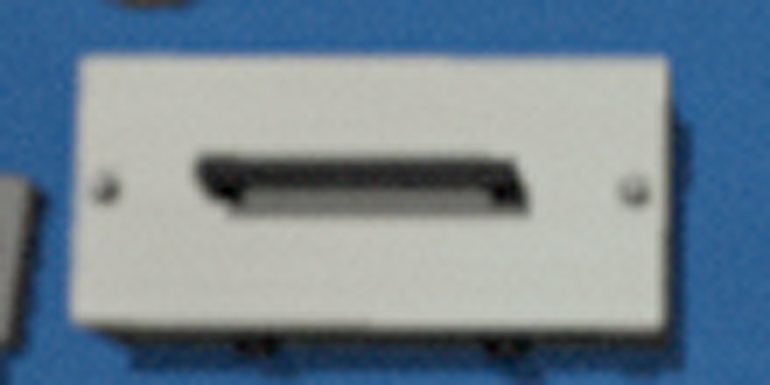

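View pics/s1.png

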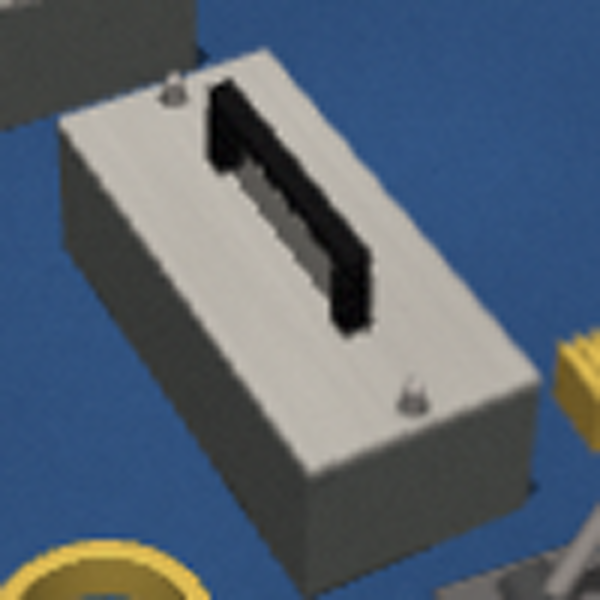

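```bash
python3 - <<'E'
from h import *
for z in(80,91): print(z,[onz("top",p,z)[:2].round(1).tolist() for p in [(224.6,166.7),(300.2,166.7)]])
print([onz("scene",p,80)[:2].round(1).tolist() for p in [(348.2,271.5),(308.4,220.4)]])
# handle bar top ends in top image z121
print([onz("top",p,121)[:2].round(1).tolist() for p in [(238,163.5),(283.5,163.5)]])
E
```

```text
80 [[624.8, 258.3], [627.0, 52.4]]
91 [[622.8, 255.5], [624.9, 51.8]]
[[625.8, 260.6], [627.0, 55.6]]
[[626.0, 213.0], [627.2, 93.6]]
```

```bash
python3 -m crank '[[0,[0,-2.4,2.4],[-0.5,0,0]],[0,[0,-2.4,2.3],[0,0,0]],[0,[2,0,0],[0,0,0]],[0,[2,0,0],[0,0,0]],[0.5,[2,0,0],[0,0,0]],[0.5,[2,0,0],[0,0,0]],[0.5,[1.5,0,0],[0,0,0]],[0.5,[1.3,0,0],[0,0,0]]]' 25
python3 - <<'E'
from h import *
st(); cv2.imwrite("pics/w2.png",optics.snapshot("wrist"));cv2.imwrite("pics/s2.png",optics.snapshot("scene")[150:350,220:480].repeat(2,0).repeat(2,1))
E
```

```text
clock: 2.87
tool_pos: [621.1, 159.3, 95.7]
eef_rot: [-0.004, 0.708, 0.004, 0.706]
wrist_force: [-0.2, 0.9, -0.4]
opening: 0.752
t 2.87 pos [621.1 159.3  95.7] op 0.752 F [-0.2  0.9 -0.4]
[[-0.003, -0.012, 1.0], [0.0, 1.0, 0.012], [-1.0, 0.0, -0.003]] [0.12 0.45 1.46 0.   1.23 0.1 ]
```

View pics/w2.png

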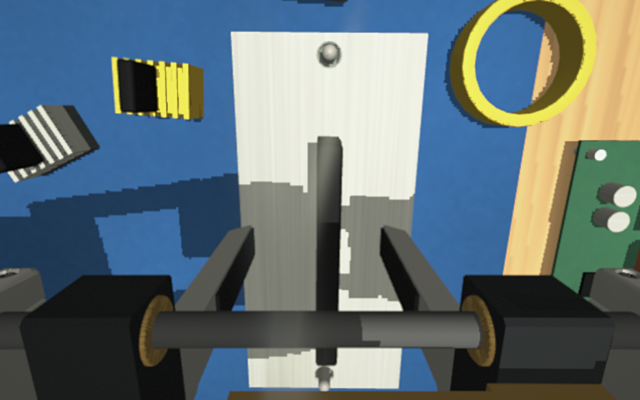

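View pics/s2.png

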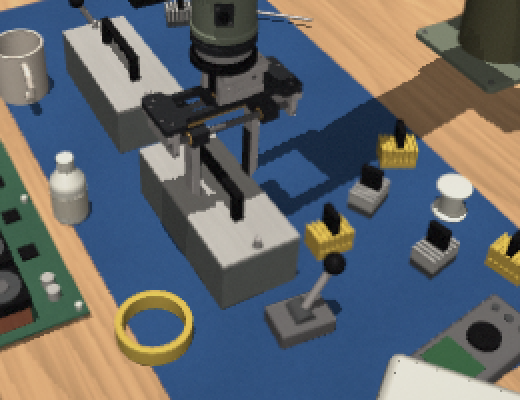

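The wrist view shows the fingers straddling the bar at about (329,150 to 360), with the pins at (329,53) and (323,375). The bar lies slightly to the right of the jaw centre.

```bash
python3 - <<'E'
from h import *
m=model("wrist")
print([onz("wrist",p,90,m)[:2].round(1).tolist() for p in [(329,53),(323.5,373)]],[onz("wrist",p,121,m)[:2].round(1).tolist() for p in [(317,150),(341.5,150),(316,350),(337.5,350)]]); st()
E
```

```text
[[623.1, 258.6], [623.3, 65.9]] [[617.6, 213.9], [628.6, 214.0], [618.2, 108.6], [629.5, 108.8]]
t 2.97 pos [620.  158.7  94.4] op 0.669 F [-0.2  0.3 -0.5]
[[-0.006, -0.012, 1.0], [-0.001, 1.0, 0.012], [-1.0, -0.0, -0.006]] [0.12 0.45 1.46 0.   1.23 0.1 ]
```

```bash
python3 -m crank '[[0.7,[0,0,0.25],[0.3,0,0]],[1,[0,0,0],[0,0,0]],[1,[0,0,0],[0,0,0]],[1,[0,0,0],[0,0,0]],[1,[0,0,0],[0,0,0]],[1,[0,0,0],[0,0,0]],[1,[0,0,0],[0,0,0]]]' 40
python3 -m crank '[[1,[0,0,0],[0,0,0]],[1,[0,0,0],[0,0,0]],[1,[0,0,0],[0,0,0]]]'
python3 -m crank '[[1,[0,0,0],[0,0,0]]]'
```

```text
clock: 3.55
tool_pos: [625.8, 157.6, 97.8]
eef_rot: [-0.001, 0.707, 0.002, 0.707]
wrist_force: [0.3, 0.6, 0.1]
opening: 0.168
clock: 3.8
tool_pos: [626.0, 157.6, 97.7]
eef_rot: [-0.002, 0.707, 0.002, 0.707]
wrist_force: [0.7, -0.6, -0.2]
opening: 0.121
clock: 3.88
tool_pos: [626.0, 157.6, 97.7]
eef_rot: [-0.002, 0.707, 0.002, 0.707]
wrist_force: [0.8, -0.8, 1.1]
opening: 0.124
```

```bash
python3 -m crank '[[1,[-0.7,0,0],[0,0,0]],[1,[-0.7,0,0],[0,0,0]],[1,[-0.7,0,0],[0,0,0]],[1,[-0.7,0,0],[0,0,0]],[1,[-1.2,0,0],[0,0,0]],[1,[-1.5,0,0],[0,0,0]],[1,[-2.5,0,0],[0,0,0]],[1,[-2,0,0],[0,0,0]]]'
python3 - <<'E'
from h import *
st(); cv2.imwrite("pics/w3.png",optics.snapshot("wrist"));st();cv2.imwrite("pics/s3.png",optics.snapshot("scene"))
E
```

```text
clock: 4.55
tool_pos: [625.4, 157.7, 199.4]
eef_rot: [-0.002, 0.707, 0.002, 0.707]
wrist_force: [0.5, -0.2, -2.2]
opening: 0.121
t 4.55 pos [625.4 157.7 199.4] op 0.121 F [ 0.5 -0.2 -2.2]
[[0.0, -0.005, 1.0], [0.0, 1.0, 0.005], [-1.0, 0.0, 0.0]] [0.11 0.36 1.36 0.   1.42 0.11]
t 4.6 pos [628.6 158.2 205.2] op 0.124 F [ 1.1 -0.5  0.4]
[[0.01, -0.005, 1.0], [0.001, 1.0, 0.005], [-1.0, 0.001, 0.01]] [0.11 0.35 1.36 0.   1.42 0.11]
```

View pics/w3.png

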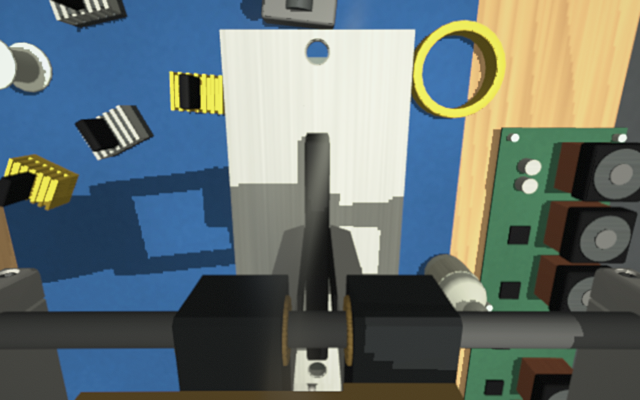

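View pics/s3.png

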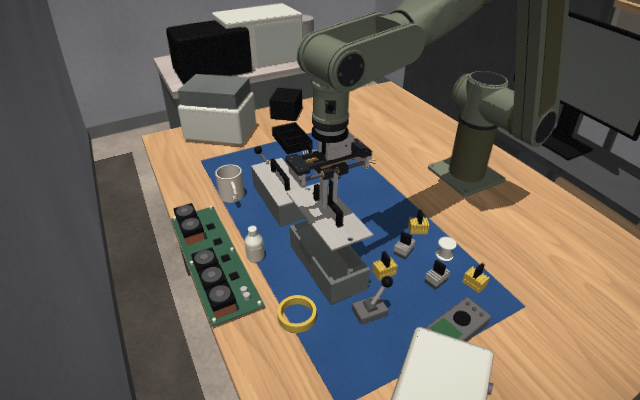

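```bash
python3 -m crank '[[1,[0,-1.2,-2],[0,0,0]],[1,[0,-2.3,-3.2],[0,0,0]],[1,[0,-2.3,-3.2],[0,0,0]],[1,[0,-2.3,-3.2],[0,0,0]],[1,[0,-2.3,-3.2],[0,0,0]],[1,[0,-1.4,-2.2],[0,0,0]],[1,[0,-1,-1],[0,0,0]],[1,[0,0,0],[0,0,0]]]'
python3 -m crank '[[1,[2,0,0],[0,0,0]],[1,[3,0,0],[0,0,0]],[1,[3,0,0],[0,0,0]],[1,[3,0,0],[0,0,0]],[1,[2,0,0],[0,0,0]],[1,[1.5,0,0],[0,0,0]],[1,[1,0,0],[0,0,0]],[1,[0,0,0],[0,0,0]]]'
python3 - <<'E'
from h import *
st(); cv2.imwrite("pics/s4.png",optics.snapshot("scene"));st()
E
```

```text
clock: 5.32
tool_pos: [443.0, 27.6, 196.3]
eef_rot: [-0.001, 0.708, 0.001, 0.706]
wrist_force: [0.6, -0.1, -3.4]
opening: 0.126
clock: 5.98
tool_pos: [444.2, 29.5, 40.0]
eef_rot: [-0.001, 0.709, 0.002, 0.705]
wrist_force: [-0.9, 0.6, -2.7]
opening: 0.123
t 5.98 pos [444.2  29.5  40. ] op 0.123 F [-0.9  0.6 -2.7]
[[-0.005, -0.005, 1.0], [0.001, 1.0, 0.005], [-1.0, 0.001, -0.005]] [-0.13  0.16  1.99  0.    1.   -0.13]
t 6.03 pos [445.5  29.3  41.4] op 0.122 F [ 0.1 -0.  -2.6]
[[-0.003, -0.005, 1.0], [0.0, 1.0, 0.005], [-1.0, 0.001, -0.003]] [-0.13  0.15  1.99  0.    1.   -0.13]
```

View pics/s4.png

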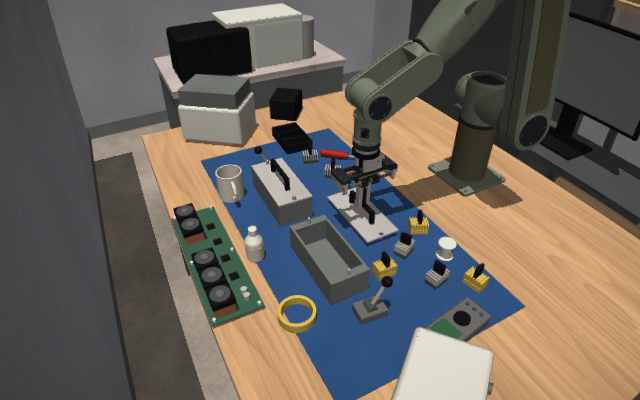

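The scene shows the cover hovering just over the mat in the gap, clear of the module at (404,245) and the yellow one at (419,222).

```bash
python3 -m crank '[[1,[0.5,0,0],[0,0,0]],[1,[0.4,0,0],[0,0,0]],[1,[0.3,0,0],[0,0,0]],[1,[0.1,0,0],[0,0,0]],[1,[0,0,0],[0,0,0]]]'
python3 -m crank '[[1,[0.1,0,0],[0,0,0]],[1,[0.1,0,0],[0,0,0]],[1,[0,0,0],[0,0,0]]]'
```

```text
clock: 6.45
tool_pos: [446.3, 28.8, 29.5]
eef_rot: [-0.002, 0.707, 0.002, 0.707]
wrist_force: [0.2, -0.4, -3.7]
opening: 0.126
clock: 6.7
tool_pos: [446.2, 28.8, 27.5]
eef_rot: [-0.002, 0.707, 0.002, 0.707]
wrist_force: [0.5, 0.7, -3.6]
opening: 0.126
```

```bash
python3 -m crank '[[1,[0.1,0,0],[0,0,0]],[1,[0.1,0,0],[0,0,0]],[1,[0,0,0],[0,0,0]],[1,[0,0,0],[0,0,0]]]'
```

```text
clock: 7.03
tool_pos: [446.4, 28.8, 25.7]
eef_rot: [-0.002, 0.707, 0.002, 0.707]
wrist_force: [-0.5, 0.7, 0.6]
opening: 0.121
```

```bash
python3 -m crank '[[0.6,[0,0,0],[0,0,0]],[0.6,[0,0,0],[0,0,0]],[0.5,[0,0,0],[0,0,0]],[0.5,[0,0,0],[0,0,0]],[0.5,[-1,0,0],[0,0,0]],[0.5,[-3,0,0],[0,0,0]],[0.5,[-3,0,0],[0,0,0]],[0.5,[-3,0,0],[0,0,0]]]'
python3 -m crank '[[0.5,[-3,2,0],[0,0,0]],[0.5,[-3,3,0],[0,0,0]],[0.5,[-2,3,0],[0,0,0]],[0.5,[0,2,0],[0,0,0]],[0.5,[0,0,0],[0,0,0]],[0.5,[0,0,0],[0,0,0]]]'
python3 - <<'E'
from h import *
st(); cv2.imwrite("pics/w5.png",optics.snapshot("wrist"));st();cv2.imwrite("pics/t5.png",optics.snapshot("top"))
E
```

```text
clock: 7.7
tool_pos: [445.7, 28.9, 127.0]
eef_rot: [-0.002, 0.707, 0.002, 0.707]
wrist_force: [1.4, -0.8, -0.7]
opening: 0.499
clock: 8.2
tool_pos: [445.6, 128.7, 205.6]
eef_rot: [-0.003, 0.707, 0.002, 0.707]
wrist_force: [-1.1, 0.6, -0.6]
opening: 0.502
t 8.2 pos [445.6 128.7 205.6] op 0.502 F [-1.1  0.6 -0.6]
[[0.001, -0.007, 1.0], [-0.001, 1.0, 0.007], [-1.0, -0.001, 0.001]] [ 0.09 -0.04  1.8  -0.    1.37  0.09]
t 8.25 pos [445.2 128.  204.8] op 0.497 F [ 0.2 -0.9 -0.4]
[[-0.001, -0.005, 1.0], [-0.001, 1.0, 0.005], [-1.0, -0.001, -0.001]] [ 0.09 -0.03  1.8  -0.    1.37  0.09]
```

View pics/w5.png

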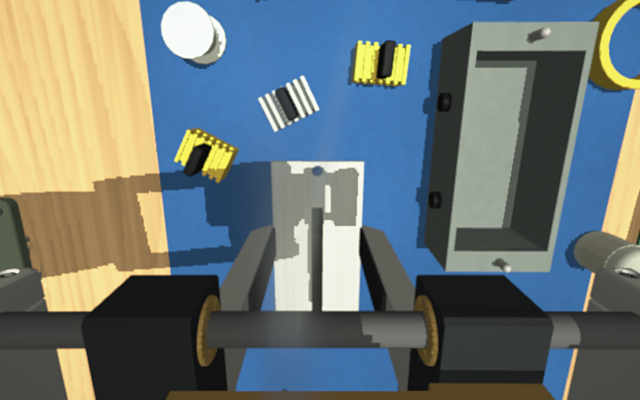

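View pics/t5.png

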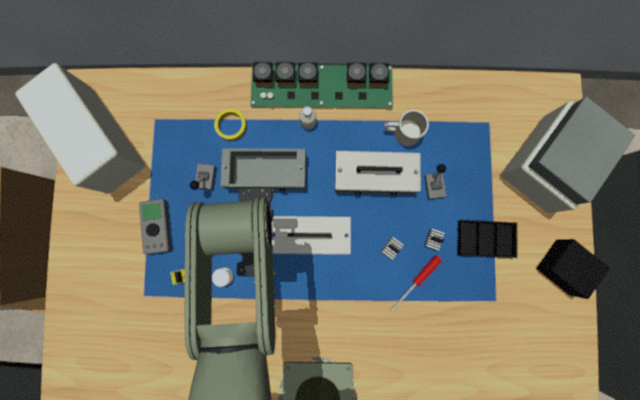

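The cover lies flat on the mat, and the housing is open and empty. Its pins are at (541,33) and (504,265). The grey module is at (288,103) in the wrist view, and the yellow ones are at (381,62) and (206,155). I'll measure the grey one.

```bash
cat >> h.py <<'E'
def mod(px,im,m=None,w=45,name=None,zt=66,thr=55):
    """tab (dark) and body outline of module near px in wrist image"""
    m=m or model("wrist"); u,v=px
    y0,y1,x0,x1=max(v-w,0),min(v+w,400),max(u-w,0),min(u+w,640)
    s=im[y0:y1,x0:x1]; hsv=cv2.cvtColor(s,cv2.COLOR_BGR2HSV)
    body=1-((hsv[...,0]>95)&(hsv[...,0]<125)&(hsv[...,1]>110)).astype(np.uint8)
    body=cv2.morphologyEx(body,cv2.MORPH_OPEN,np.ones((3,3),np.uint8))
    cs=[c for c in cv2.findContours(body,cv2.RETR_EXTERNAL,cv2.CHAIN_APPROX_NONE)[0] if cv2.contourArea(c)>100]
    c=min(cs,key=lambda c:np.hypot(*(c.reshape(-1,2).mean(0)-[u-x0,v-y0])))
    mask=np.zeros_like(body); cv2.drawContours(mask,[c],-1,1,-1)
    P=np.array([onz("wrist",p,18,m)[:2] for p in (c.reshape(-1,2)+[x0,y0])],np.float32)
    r=cv2.minAreaRect(P); b=cv2.boxPoints(r); e=[b[1]-b[0],b[2]-b[1]]; L=max(e,key=np.linalg.norm)
    print("body",np.round(r[0],1),np.round(r[1],1),"long dir",round(float(np.degrees(np.arctan2(L[1],L[0]))%180),1))
    t=((hsv[...,2]<thr)&(mask>0)).astype(np.uint8)
    c=max(cv2.findContours(t,cv2.RETR_EXTERNAL,cv2.CHAIN_APPROX_NONE)[0],key=cv2.contourArea)
    P=np.array([onz("wrist",p,zt,m)[:2] for p in (c.reshape(-1,2)+[x0,y0])],np.float32)
    r=cv2.minAreaRect(P); b=cv2.boxPoints(r); e=[b[1]-b[0],b[2]-b[1]]; L=max(e,key=np.linalg.norm)
    print("tab z%d"%zt,np.round(r[0],1),np.round(r[1],1),"long dir",round(float(np.degrees(np.arctan2(L[1],L[0]))%180),1))
    if name: cv2.imwrite("pics/"+name,cv2.resize(s,None,fx=6,fy=6,interpolation=cv2.INTER_CUBIC))
E
python3 - <<'E'
from h import *
im=cv2.imread("pics/w5.png"); mod((288,103),im,name="m2.png")
E
```

```text
body [413.2 203.2] [54.3 39.2] long dir 26.1
tab z66 [416.4 202.7] [ 9.5 26.8] long dir 115.6
```

View pics/m2.png

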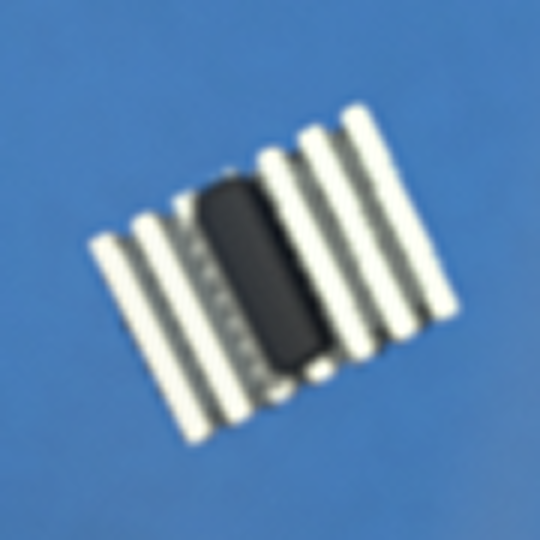

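```bash
python3 -m crank '[[0.5,[0,2.5,-1],[0,0,0]],[0.5,[0,2.5,-1],[0,0,0]],[0.5,[0,2.5,-1],[0,0,0]],[0.5,[2.5,0,0],[-6.4,0,0]],[0.5,[3,0,0],[-6.4,0,0]],[0.5,[3,0,0],[-6.4,0,0]],[0.5,[3,0,0],[-6.4,0,0]],[0.5,[2.5,0,0],[0,0,0]]]'
python3 - <<'E'
from h import *
st(); cv2.imwrite("pics/w6.png",optics.snapshot("wrist"));st()
E
```

```text
clock: 8.97
tool_pos: [413.9, 201.4, 62.2]
eef_rot: [-0.159, 0.69, 0.159, 0.688]
wrist_force: [-0.2, -0.5, -0.1]
opening: 0.498
t 8.97 pos [413.9 201.4  62.2] op 0.498 F [-0.2 -0.5 -0.1]
[[-0.003, -0.438, 0.899], [-0.001, 0.899, 0.438], [-1.0, 0.0, -0.004]] [ 0.26  0.15  1.94 -0.    1.06 -0.19]
t 9.02 pos [409.9 200.2  57.8] op 0.499 F [-1.6 -1.2 -1.8]
[[-0.012, -0.435, 0.9], [-0.004, 0.901, 0.435], [-1.0, 0.002, -0.013]] [ 0.26  0.15  1.95 -0.    1.06 -0.18]
```

View pics/w6.png

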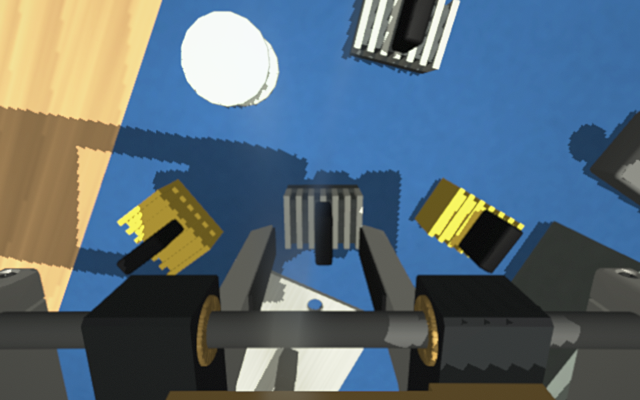

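```bash
python3 -m crank '[[0.5,[0.7,0,0.1],[0,0,0]],[0.5,[0.7,0,0],[0,0,0]],[0.5,[0.7,0,0],[0,0,0]],[1,[0,0,0],[0,0,0]],[1,[0,0,0],[0,0,0]],[1,[0,0,0],[0,0,0]],[1,[0,0,0],[0,0,0]],[1,[0,0,0],[0,0,0]]]' 30
python3 -m crank '[[1,[0,0,0],[0,0,0]],[1,[0,0,0],[0,0,0]]]'
python3 - <<'E'
from h import *
st(); cv2.imwrite("pics/w7.png",optics.snapshot("wrist"))
E
```

```text
clock: 9.68
tool_pos: [416.9, 203.8, 44.7]
eef_rot: [-0.158, 0.689, 0.158, 0.69]
wrist_force: [0.8, -0.3, 0.8]
opening: 0.181
clock: 9.85
tool_pos: [416.7, 203.8, 44.3]
eef_rot: [-0.158, 0.689, 0.158, 0.69]
wrist_force: [-0.3, 0.7, 2.0]
opening: 0.104
t 9.85 pos [416.7 203.8  44.3] op 0.104 F [-0.3  0.7  2. ]
[[0.001, -0.436, 0.9], [0.0, 0.9, 0.436], [-1.0, -0.0, 0.001]] [ 0.27  0.18  1.95 -0.    1.01 -0.18]
```

View pics/w7.png

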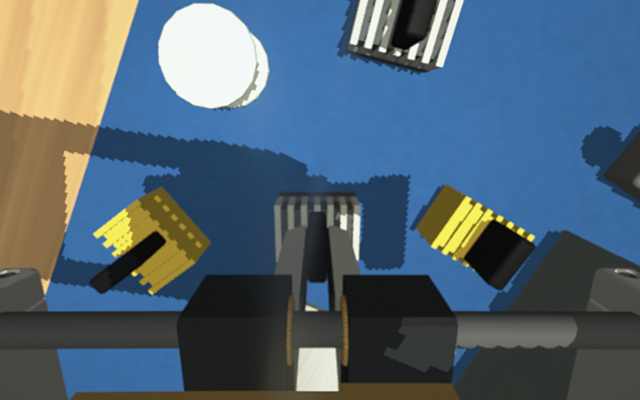

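```bash
python3 -m crank '[[1,[-0.8,0,0],[0,0,0]],[1,[-1.2,0,0],[0,0,0]],[1,[-2,0,0],[6.4,0,0]],[1,[-2.5,0,0],[6.4,0,0]],[1,[-2.5,0,0],[6.4,0,0]],[1,[-2,0,0],[6.4,0,0]],[1,[0,-0.9,1.6],[0,0,0]],[1,[0,-1.5,2.7],[0,0,0]]]'
python3 -m crank '[[1,[0,-1.8,3.2],[0,0,0]],[1,[0,-1.8,3.2],[0,0,0]],[1,[0,-1.8,3.2],[0,0,0]],[1,[0,-1.8,3.2],[0,0,0]],[1,[0,-1.2,2.2],[0,0,0]],[1,[0,-0.8,1.5],[0,0,0]],[1,[0,0,0],[0,0,0]],[1,[0,0,0],[0,0,0]]]'
python3 - <<'E'
from h import *
st(); m=model("wrist");im=optics.snapshot("wrist");cv2.imwrite("pics/w8.png",im);st();cv2.imwrite("pics/s8.png",optics.snapshot("scene"))
E
```

```text
clock: 10.57
tool_pos: [458.7, 181.0, 155.9]
eef_rot: [-0.002, 0.707, 0.003, 0.708]
wrist_force: [0.7, 0.4, -1.7]
opening: 0.106
clock: 11.23
tool_pos: [624.5, 88.1, 153.3]
eef_rot: [-0.001, 0.708, 0.001, 0.706]
wrist_force: [-0.5, 0.3, -2.7]
opening: 0.106
t 11.23 pos [624.5  88.1 153.3] op 0.106 F [-0.5  0.3 -2.7]
[[-0.002, -0.003, 1.0], [0.0, 1.0, 0.003], [-1.0, 0.0, -0.002]] [ 0.    0.37  1.45  0.    1.33 -0.  ]
t 11.28 pos [623.7  88.8 153.3] op 0.101 F [ 0.4  0.7 -3.3]
[[-0.002, -0.004, 1.0], [0.0, 1.0, 0.004], [-1.0, 0.0, -0.002]] [ 0.    0.37  1.45  0.    1.33 -0.  ]
```

View pics/w8.png

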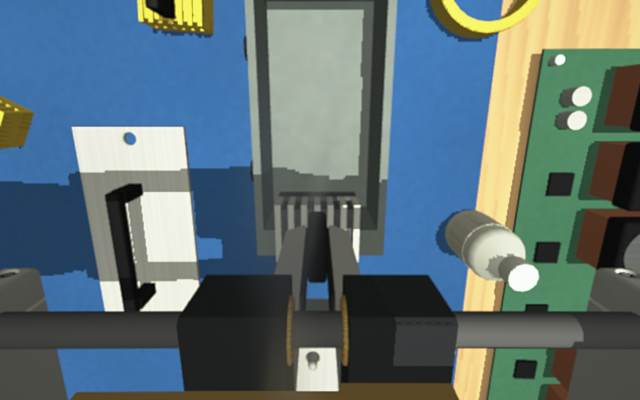

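View pics/s8.png

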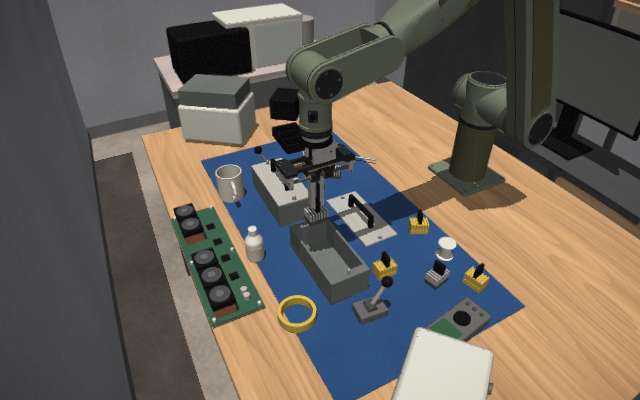

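```bash
python3 - <<'E'
from h import *
m=model("wrist")
print("pin",onz("wrist",(313,360),91,m).round(1), "inner +y rim?",onz("wrist",(320,3),74,m).round(1), "-y outer rim corner",onz("wrist",(258,255),74,m).round(1),onz("wrist",(384,255),74,m).round(1),"left/right rims at v=100",onz("wrist",(254,100),74,m).round(1),onz("wrist",(388,100),74,m).round(1))
print("housing -y pin should be", proj("wrist",(624,54,91),m).round(), "live pin", proj("wrist",(618,-55,91),m).round())
E
```

```text
pin [618.7 -43.5  91. ] inner +y rim? [623.  231.1  74. ] -y outer rim corner [573.1  44.1  74. ] [677.   44.5  74. ] left/right rims at v=100 [575.1 167.2  74. ] [673.2 167.6  74. ]
housing -y pin should be [320. 253.] live pin [312. 371.]
```

```bash
python3 -m crank '[[1,[1.5,0.1,0.1],[0,0,0]],[1,[2.5,0,0],[0,0,0]],[1,[2.5,0,0],[0,0,0]],[1,[1.5,0,0],[0,0,0]],[1,[1,0,0],[0,0,0]],[1,[0.5,0,0],[0,0,0]],[1,[0,0,0],[0,0,0]]]'
python3 -m crank '[[1,[0.3,0,0],[0,0,0]],[1,[0.2,0,0],[0,0,0]],[1,[0.2,0,0],[0,0,0]],[1,[0,0,0],[0,0,0]]]'
```

```text
clock: 11.92
tool_pos: [624.5, 90.1, 58.1]
eef_rot: [-0.002, 0.708, 0.002, 0.706]
wrist_force: [-0.2, -0.0, -0.9]
opening: 0.104
clock: 12.25
tool_pos: [626.2, 89.5, 52.4]
eef_rot: [-0.002, 0.707, 0.002, 0.707]
wrist_force: [-0.5, 0.2, -1.3]
opening: 0.102
```

```bash
python3 -m crank '[[1,[0.2,0,0],[0,0,0]],[1,[0.1,0,0],[0,0,0]],[1,[0.1,0,0],[0,0,0]],[1,[0,0,0],[0,0,0]]]'
```

```text
clock: 12.58
tool_pos: [626.3, 89.5, 49.4]
eef_rot: [-0.002, 0.707, 0.002, 0.707]
wrist_force: [-2.0, -0.0, 4.4]
opening: 0.101
```

```bash
python3 -m crank '[[0.55,[0,0,0],[0,0,0]],[0.55,[0,0,0],[0,0,0]],[0.55,[0,0,0],[0,0,0]],[0.55,[-1,0,0],[0,0,0]],[0.55,[-2.5,0,0],[0,0,0]],[0.55,[-3.5,0,0],[0,0,0]],[0.55,[-3.5,0.8,-1],[0,0,0]],[0.55,[-1.5,1.5,-2],[0,0,0]]]'
python3 -m crank '[[0.55,[-1.5,2.2,-3.2],[0,0,0]],[0.55,[-1.5,2.2,-3.2],[0,0,0]],[0.55,[-0.5,2.2,-3.2],[0,0,0]],[0.55,[0,2.2,-3.2],[0,0,0]],[0.55,[0,2.2,-3.2],[0,0,0]],[0.55,[0,1.6,-1.9],[0,0,0]],[0.55,[0,0.8,-0.9],[0,0,0]],[0.55,[0,0,0],[0,0,0]]]'
python3 - <<'E'
from h import *
st(); m=model("wrist");im=optics.snapshot("wrist");cv2.imwrite("pics/w9.png",im);st()
print(proj("wrist",(406,322,34),m))
cv2.imwrite("pics/s9.png",optics.snapshot("scene"))
E
```

```text
clock: 13.25
tool_pos: [600.4, 111.3, 174.3]
eef_rot: [-0.001, 0.703, 0.001, 0.711]
wrist_force: [0.7, 0.0, 0.9]
opening: 0.449
clock: 13.92
tool_pos: [405.8, 246.9, 203.6]
eef_rot: [-0.003, 0.707, 0.003, 0.707]
wrist_force: [-0.3, -0.2, -0.1]
opening: 0.45
t 13.92 pos [405.8 246.9 203.6] op 0.45 F [-0.3 -0.2 -0.1]
[[0.001, -0.008, 1.0], [0.001, 1.0, 0.008], [-1.0, 0.001, 0.001]] [ 0.36 -0.01  1.78  0.    1.37  0.36]
t 13.97 pos [407.3 246.  203.6] op 0.45 F [ 0.4 -0.9 -0.1]
[[0.002, -0.007, 1.0], [-0.0, 1.0, 0.007], [-1.0, -0.0, 0.002]] [ 0.36 -0.01  1.78 -0.    1.37  0.36]
[319.07033934 104.67771415]
```

View pics/w9.png

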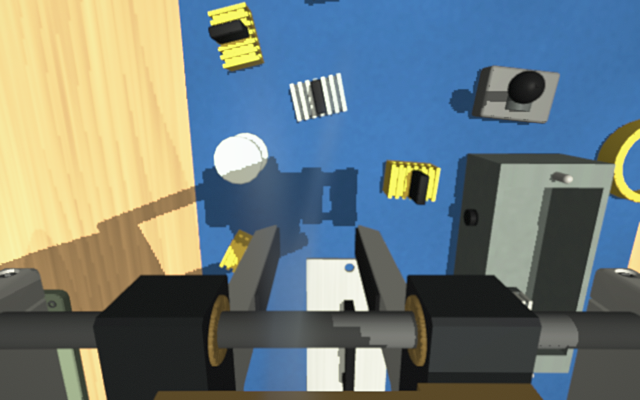

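View pics/s9.png

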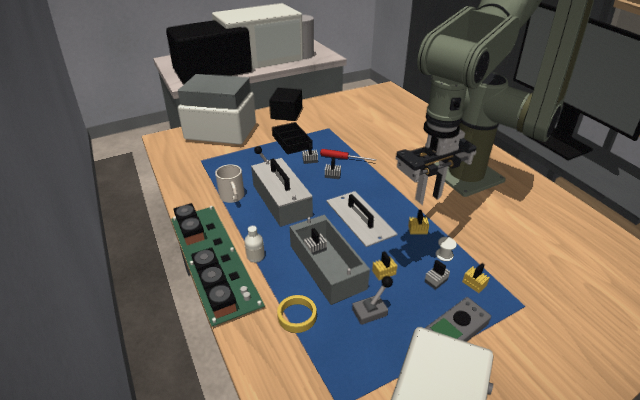

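The first module stands upright in the housing at scene pixel (316,241). The next grey module is at (318,97) in the wrist view. The yellow ones at (235,35) and (411,180) are not meant.

```bash
python3 - <<'E'
from h import *
im=cv2.imread("pics/w9.png"); mod((318,97),im,name="m1.png"); print(onz("wrist",(240,158),48).round(),onz("wrist",(526,88),94).round())
E
```

```text
body [407.8 327.8] [54.7 39.5] long dir 12.2
tab z66 [404.9 326.4] [ 3.3 27.5] long dir 102.0
[331. 269.  48.] [575. 334.  94.]
```

View pics/m1.png

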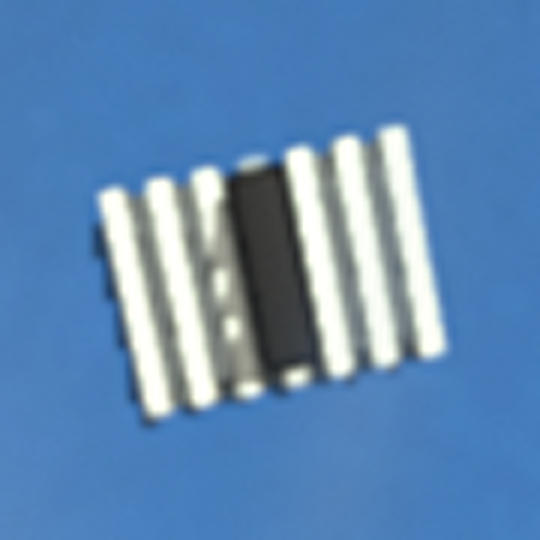

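```bash
python3 -m crank '[[0.55,[0,2.7,0],[0,0,0]],[0.55,[0,2.7,0],[0,0,0]],[0.55,[0,2.7,0],[0,0,0]],[0.55,[2.5,0,0],[-5.8,0,0]],[0.55,[3,0,0],[-5.8,0,0]],[0.55,[3,0,0],[0,0,0]],[0.55,[3,0,0],[0,0,0]],[0.55,[2.5,0,0],[0,0,0]]]'
python3 -m crank '[[0.55,[0.8,0,0],[0,0,0]],[0.55,[0.8,0,0],[0,0,0]],[0.55,[0.5,0,0],[0,0,0]],[0.55,[0,0,0],[0,0,0]]]'
python3 - <<'E'
from h import *
st(); cv2.imwrite("pics/w10.png",optics.snapshot("wrist"));st()
E
```

```text
clock: 14.68
tool_pos: [408.1, 325.2, 60.6]
eef_rot: [-0.073, 0.704, 0.072, 0.703]
wrist_force: [-0.5, -1.4, -1.0]
opening: 0.448
clock: 15.02
tool_pos: [407.8, 326.4, 42.0]
eef_rot: [-0.073, 0.703, 0.073, 0.704]
wrist_force: [-0.0, 0.2, 0.7]
opening: 0.449
t 15.02 pos [407.8 326.4  42. ] op 0.449 F [-0.   0.2  0.7]
[[0.0, -0.205, 0.979], [0.0, 0.979, 0.205], [-1.0, 0.0, 0.0]] [ 0.51  0.29  1.81 -0.    1.04  0.3 ]
t 15.07 pos [408.  326.8  42.7] op 0.451 F [0.1 0.1 1.2]
[[0.002, -0.205, 0.979], [0.001, 0.979, 0.205], [-1.0, 0.0, 0.002]] [ 0.51  0.29  1.81 -0.    1.04  0.3 ]
```

View pics/w10.png

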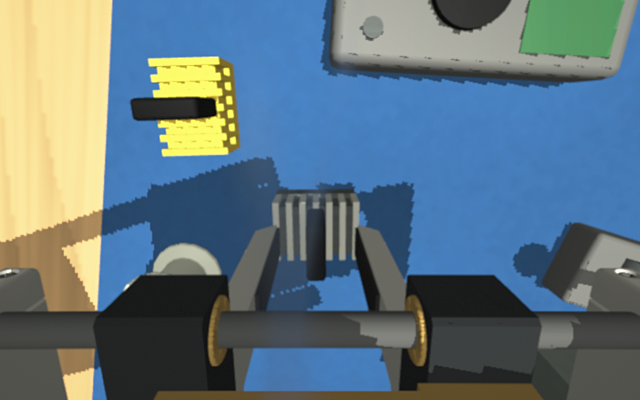

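The tab at (316,245) is centred between the fingers, so I'll close and lift.

```bash
python3 -m crank '[[1,[0,0,0],[0,0,0]],[1,[0,0,0],[0,0,0]],[1,[0,0,0],[0,0,0]],[1,[0,0,0],[0,0,0]],[1,[0,0,0],[0,0,0]],[1,[0,0,0],[0,0,0]],[1,[-0.8,0,0],[0,0,0]],[1,[-1.2,0,0],[0,0,0]]]' 30
python3 -m crank '[[1,[-2,0,0],[5.8,0,0]],[1,[-2.5,0,0],[5.8,0,0]],[1,[-2.5,0,0],[0,0,0]],[1,[-2.5,0,0],[0,0,0]],[1,[0,-0.6,1.8],[0,0,0]],[1,[0,-1,3],[0,0,0]],[1,[0,-1.2,3.6],[0,0,0]],[1,[0,-1.2,3.6],[0,0,0]]]'
python3 -m crank '[[1,[0,-1.2,3.6],[0,0,0]],[1,[0,-1.2,3.1],[0,0,0]],[1,[0,-1.2,2],[0,0,0]],[1,[0,-1,1],[0,0,0]],[1,[0,-1.2,0],[0,0,0]],[1,[0,0,0],[0,0,0]],[1,[0,0,0],[0,0,0]]]'
python3 - <<'E'
from h import *
st(); m=model("wrist");im=optics.snapshot("wrist");cv2.imwrite("pics/w11.png",im)
E
```

```text
clock: 15.73
tool_pos: [405.1, 325.7, 61.0]
eef_rot: [-0.074, 0.705, 0.072, 0.702]
wrist_force: [0.0, -0.1, -2.3]
opening: 0.103
clock: 16.4
tool_pos: [527.9, 287.1, 158.5]
eef_rot: [-0.002, 0.707, 0.002, 0.708]
wrist_force: [0.1, 0.1, -1.9]
opening: 0.102
clock: 16.98
tool_pos: [622.7, 229.4, 156.9]
eef_rot: [-0.001, 0.708, 0.002, 0.707]
wrist_force: [0.9, 0.5, -1.1]
opening: 0.106
t 16.98 pos [622.7 229.4 156.9] op 0.106 F [ 0.9  0.5 -1.1]
[[-0.002, -0.004, 1.0], [0.0, 1.0, 0.004], [-1.0, 0.0, -0.002]] [0.22 0.43 1.35 0.   1.36 0.22]
```

View pics/w11.png

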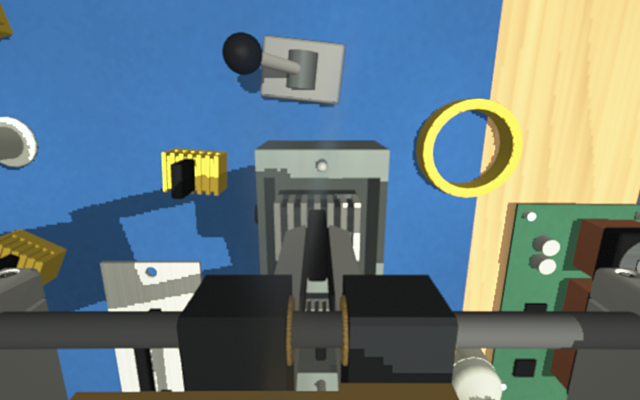

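```bash
python3 -m crank '[[1,[1.5,-0.2,0.1],[0,0,0]],[1,[2.5,0,0],[0,0,0]],[1,[2.5,0,0],[0,0,0]],[1,[1.8,0,0],[0,0,0]],[1,[1.2,0,0],[0,0,0]],[1,[0.5,0,0],[0,0,0]],[1,[0,0,0],[0,0,0]],[1,[0.2,0,0],[0,0,0]]]'
python3 -m crank '[[1,[0.2,0,0],[0,0,0]],[1,[0.2,0,0],[0,0,0]],[1,[0,0,0],[0,0,0]],[1,[0,0,0],[0,0,0]]]'
```

```text
clock: 17.7
tool_pos: [627.7, 207.8, 62.1]
eef_rot: [-0.015, 0.706, -0.01, 0.708]
wrist_force: [-8.6, -48.1, 31.4]
opening: 0.097
clock: 18.03
tool_pos: [628.5, 207.8, 58.6]
eef_rot: [-0.014, 0.706, -0.01, 0.708]
wrist_force: [-6.2, -47.1, 28.4]
opening: 0.101
```

```bash
python3 - <<'E'
from h import *
st(); cv2.imwrite("pics/w12.png",optics.snapshot("wrist"));st();cv2.imwrite("pics/s12.png",cv2.resize(optics.snapshot("scene")[130:330,230:480],None,fx=3,fy=3))
E
```

```text
t 18.03 pos [628.5 207.8  58.6] op 0.101 F [ -6.2 -47.1  28.4]
[[0.004, -0.006, 1.0], [-0.035, 0.999, 0.006], [-0.999, -0.035, 0.004]] [ 0.21  0.53  1.42 -0.04  1.19  0.21]
t 18.08 pos [628.5 207.9  58.6] op 0.1 F [ -5.3 -46.8  28. ]
[[0.004, -0.006, 1.0], [-0.035, 0.999, 0.006], [-0.999, -0.035, 0.004]] [ 0.21  0.53  1.42 -0.04  1.19  0.21]
```

View pics/w12.png

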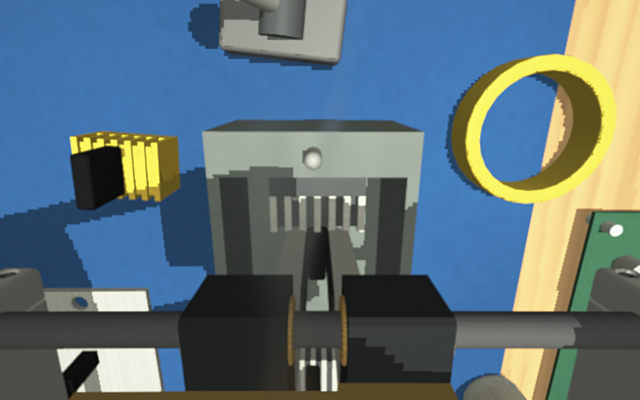

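View pics/s12.png

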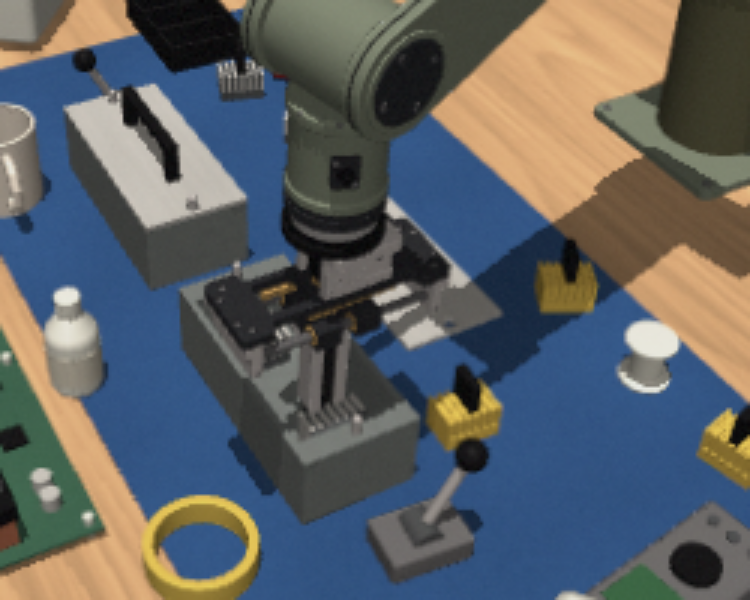

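```bash
python3 - <<'E'
from h import *
m=model("wrist")
print("pin",onz("wrist",(313,158),91,m).round(1),"inner wall rim",onz("wrist",(313,178),74,m).round(1),"mod top edge z~", [onz("wrist",(320,196),z,m).round(1).tolist() for z in (40,50,74)])
im=cv2.imread("pics/w12.png");cv2.imwrite("pics/w12a.png",cv2.resize(im[110:320,190:440],None,fx=3,fy=2.8,interpolation=cv2.INTER_CUBIC))
T=m[2];print((-T[:3,:3].T@T[:3,3]).round(1))
E
```

```text
pin [624.4 261.8  91. ] inner wall rim [624.3 248.7  74. ] mod top edge z~ [[628.4, 229.2, 40.0], [628.2, 232.2, 50.0], [627.8, 239.6, 74.0]]
[625.1 288.7 234.9]
```

View pics/w12a.png

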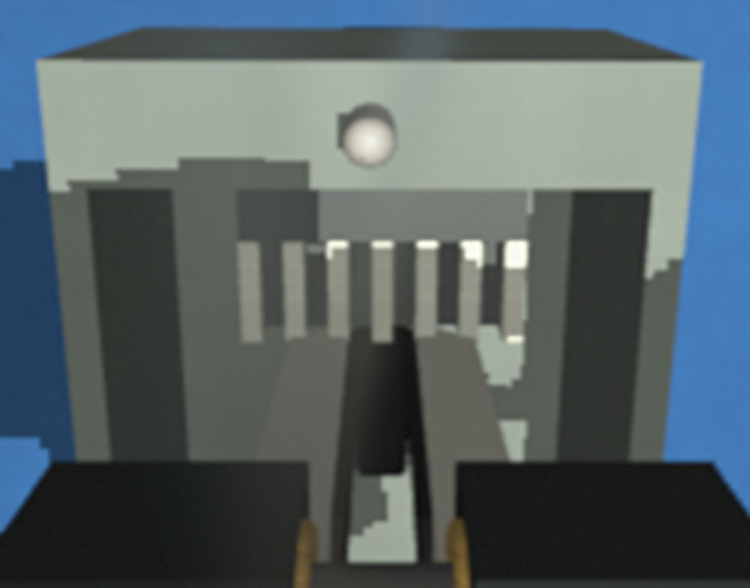

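The wrist view shows the module tilted and jammed against the +y end wall: its top edge is at row 196 and its fins are foreshortened. I'll back off upward and inward, then look again.

```bash
python3 -m crank '[[1,[-0.7,-0.6,0],[0,0,0]],[1,[-0.7,-0.6,0],[0,0,0]],[1,[-0.7,-0.3,0],[0,0,0]],[1,[-0.7,0,0],[0,0,0]]]'
python3 -m crank '[[1,[-1,0,0],[0,0,0]],[1,[-2,0,0],[0,0,0]],[1,[-2,0,0],[0,0,0]],[1,[-2,0,0],[0,0,0]],[1,[-1,0,0],[0,0,0]],[1,[0,0,0],[0,0,0]]]'
python3 - <<'E'
from h import *
st(); cv2.imwrite("pics/w13.png",optics.snapshot("wrist"));st();cv2.imwrite("pics/s13.png",cv2.resize(optics.snapshot("scene")[130:330,230:480],None,fx=3,fy=3))
E
```

```text
clock: 18.47
tool_pos: [623.4, 208.0, 77.8]
eef_rot: [-0.004, 0.708, -0.001, 0.706]
wrist_force: [-0.5, -8.8, -6.5]
opening: 0.1
clock: 18.97
tool_pos: [626.6, 214.1, 162.9]
eef_rot: [-0.002, 0.705, 0.003, 0.709]
wrist_force: [0.3, 0.2, -0.4]
opening: 0.099
t 18.97 pos [626.6 214.1 162.9] op 0.099 F [ 0.3  0.2 -0.4]
[[0.007, -0.006, 1.0], [0.002, 1.0, 0.006], [-1.0, 0.002, 0.007]] [0.2  0.42 1.36 0.   1.36 0.19]
t 19.02 pos [625.5 213.7 160.8] op 0.099 F [-0.1 -0.6 -1.9]
[[0.003, -0.006, 1.0], [0.001, 1.0, 0.006], [-1.0, 0.001, 0.003]] [0.2  0.42 1.36 0.   1.36 0.19]
```

View pics/w13.png

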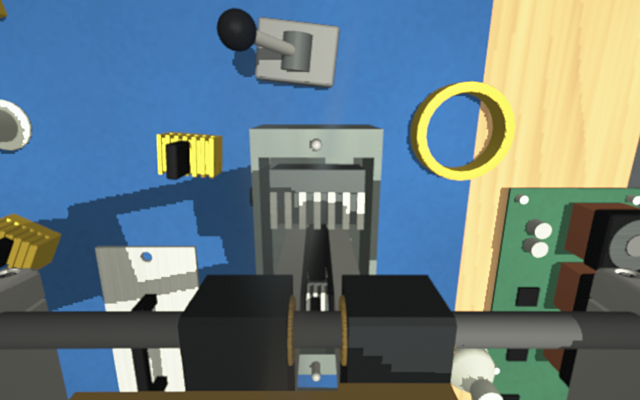

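View pics/s13.png

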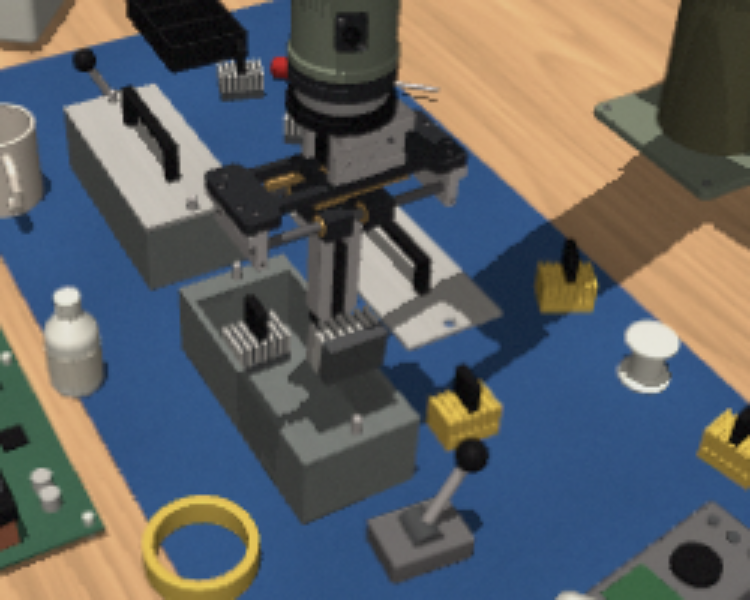

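The module has pivoted about 22° in the grip with its +y side up. The plan is to lower it clear of the wall at TCP y of about 200, touch its lower corner on the floor, release so it settles flat, and then look.

```bash
python3 -m crank '[[1,[0,-0.7,0],[0,0,0]],[1,[1.5,-0.7,0],[0,0,0]],[1,[2.5,0,0],[0,0,0]],[1,[2.5,0,0],[0,0,0]],[1,[1.8,0,0],[0,0,0]],[1,[1,0,0],[0,0,0]],[1,[0,0,0],[0,0,0]],[1,[0,0,0],[0,0,0]]]'
python3 - <<'E'
from h import *
st(); cv2.imwrite("pics/s14.png",cv2.resize(optics.snapshot("scene")[180:330,260:440],None,fx=4,fy=4))
E
```

```text
clock: 19.73
tool_pos: [624.5, 198.2, 64.7]
eef_rot: [-0.002, 0.708, 0.001, 0.706]
wrist_force: [0.2, 0.9, -1.6]
opening: 0.099
t 19.73 pos [624.5 198.2  64.7] op 0.099 F [ 0.2  0.9 -1.6]
[[-0.002, -0.004, 1.0], [-0.0, 1.0, 0.004], [-1.0, -0.0, -0.002]] [ 0.18  0.51  1.44 -0.    1.19  0.17]
```

View pics/s14.png

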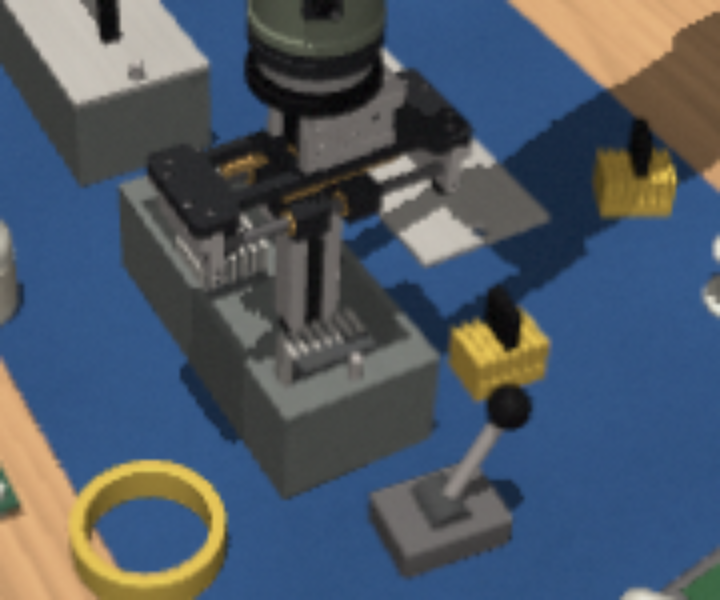

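```bash
python3 -m crank '[[1,[0.4,0,0],[0,0,0]],[1,[0.3,0,0],[0,0,0]],[1,[0.2,0,0],[0,0,0]],[1,[0.1,0,0],[0,0,0]],[1,[0,0,0],[0,0,0]]]'
python3 -m crank '[[1,[0.1,0,0],[0,0,0]],[1,[0.1,0,0],[0,0,0]],[1,[0,0,0],[0,0,0]]]'
```

```text
clock: 20.2
tool_pos: [625.2, 198.5, 55.9]
eef_rot: [-0.002, 0.707, 0.002, 0.707]
wrist_force: [-0.1, 0.5, -1.9]
opening: 0.098
clock: 20.45
tool_pos: [625.2, 198.5, 53.8]
eef_rot: [-0.002, 0.707, 0.002, 0.707]
wrist_force: [-0.5, 0.7, -1.2]
opening: 0.101
```

```bash
python3 -m crank '[[1,[0.1,0,0],[0,0,0]],[1,[0.1,0,0],[0,0,0]],[1,[0,0,0],[0,0,0]]]'
```

```text
clock: 20.7
tool_pos: [625.2, 198.5, 51.6]
eef_rot: [-0.002, 0.707, 0.002, 0.707]
wrist_force: [-0.0, -0.1, -0.9]
opening: 0.103
```

```bash
python3 -m crank '[[1,[0.1,0,0],[0,0,0]],[1,[0.1,0,0],[0,0,0]],[1,[0,0,0],[0,0,0]]]'
```

```text
clock: 20.95
tool_pos: [625.2, 198.5, 49.6]
eef_rot: [-0.002, 0.707, 0.002, 0.707]
wrist_force: [-0.1, 0.2, -1.6]
opening: 0.102
```

```bash
python3 -m crank '[[1,[0.1,0,0],[0,0,0]],[1,[0.1,0,0],[0,0,0]],[1,[0,0,0],[0,0,0]]]'; python3 - <<'E'
from h import *
st(); cv2.imwrite("pics/w15.png",optics.snapshot("wrist"));st()
E
```

```text
clock: 21.2
tool_pos: [625.2, 198.5, 47.6]
eef_rot: [-0.002, 0.707, 0.002, 0.707]
wrist_force: [-0.7, -1.0, -1.6]
opening: 0.097
t 21.2 pos [625.2 198.5  47.6] op 0.097 F [-0.7 -1.  -1.6]
[[-0.0, -0.005, 1.0], [-0.0, 1.0, 0.005], [-1.0, -0.0, -0.0]] [0.18 0.53 1.45 0.   1.16 0.17]
t 21.25 pos [625.2 198.5  47.7] op 0.101 F [ 0.1  0.4 -1. ]
[[-0.0, -0.004, 1.0], [-0.0, 1.0, 0.004], [-1.0, -0.0, -0.0]] [ 0.18  0.53  1.45 -0.    1.16  0.17]
```

View pics/w15.png

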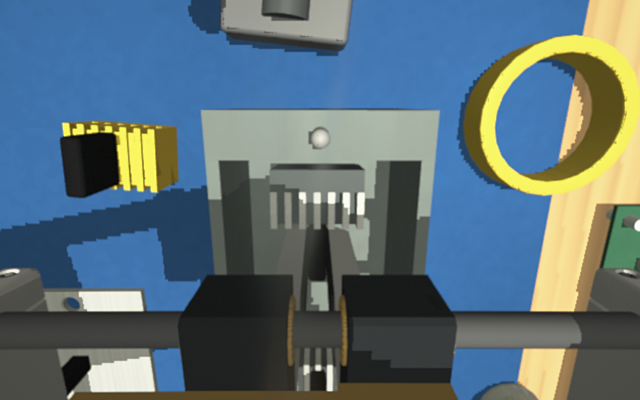

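```bash
python3 -m crank '[[1,[0.1,0,0],[0,0,0]],[1,[0.1,0,0],[0,0,0]],[1,[0,0,0],[0,0,0]]]'; python3 -m crank '[[1,[0.1,0,0],[0,0,0]],[1,[0.1,0,0],[0,0,0]],[1,[0,0,0],[0,0,0]]]'
```

```text
clock: 21.5
tool_pos: [625.1, 198.5, 45.6]
eef_rot: [-0.002, 0.707, 0.002, 0.707]
wrist_force: [0.2, 1.1, -1.6]
opening: 0.101
clock: 21.75
tool_pos: [625.1, 198.5, 43.6]
eef_rot: [-0.002, 0.707, 0.002, 0.707]
wrist_force: [-0.1, -0.3, -1.9]
opening: 0.101
```

```bash
python3 -m crank '[[1,[0.1,0,0],[0,0,0]],[1,[0.1,0,0],[0,0,0]],[1,[0,0,0],[0,0,0]]]'; python3 -m crank '[[1,[0.1,0,0],[0,0,0]],[1,[0.1,0,0],[0,0,0]],[1,[0,0,0],[0,0,0]]]'
```

```text
clock: 22.0
tool_pos: [625.2, 198.5, 41.6]
eef_rot: [-0.002, 0.707, 0.002, 0.707]
wrist_force: [-0.1, -0.6, -1.8]
opening: 0.103
clock: 22.25
tool_pos: [625.1, 198.5, 39.6]
eef_rot: [-0.002, 0.707, 0.002, 0.707]
wrist_force: [0.1, 0.4, -1.8]
opening: 0.096
```

```bash
python3 - <<'E'
from h import *
cv2.imwrite("pics/w16.png",optics.snapshot("wrist"));cv2.imwrite("pics/s16.png",cv2.resize(optics.snapshot("scene")[180:330,260:440],None,fx=4,fy=4,interpolation=cv2.INTER_CUBIC))
E
```

```text
(no output)
```

View pics/w16.png

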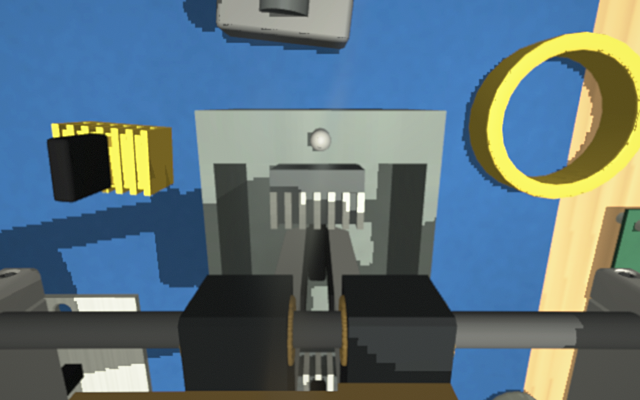

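View pics/s16.png

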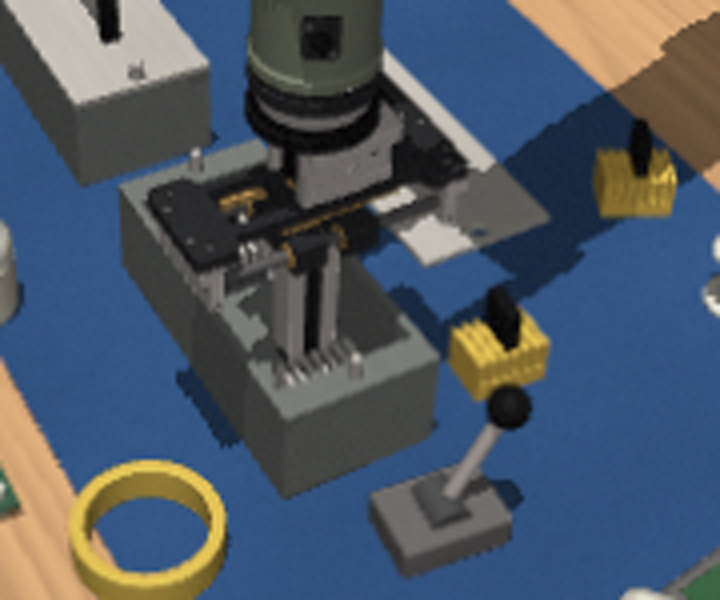

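```bash
for i in 1; do :; done; python3 -m crank '[[1,[0.15,0,0],[0,0,0]],[1,[0.15,0,0],[0,0,0]],[1,[0,0,0],[0,0,0]]]'; python3 -m crank '[[1,[0.15,0,0],[0,0,0]],[1,[0.15,0,0],[0,0,0]],[1,[0,0,0],[0,0,0]]]'
```

```text
clock: 22.6
tool_pos: [626.3, 198.1, 37.9]
eef_rot: [-0.002, 0.706, 0.001, 0.708]
wrist_force: [0.6, -1.8, 4.4]
opening: 0.098
clock: 22.85
tool_pos: [626.6, 197.2, 36.6]
eef_rot: [-0.002, 0.706, 0.001, 0.708]
wrist_force: [-4.4, -5.8, 11.7]
opening: 0.102
```

```bash
python3 -m crank '[[1,[-0.3,-0.1,0],[0,0,0]],[0.8,[0,0,0],[0,0,0]],[0.8,[0,0,0],[0,0,0]],[0.7,[0,0,0],[0,0,0]],[0.7,[0,0,0],[0,0,0]],[0.7,[0,0,0],[0,0,0]]]'; python3 - <<'E'
from h import *
st();cv2.imwrite("pics/w17.png",optics.snapshot("wrist"))
E
```

```text
clock: 23.35
tool_pos: [624.9, 197.7, 36.3]
eef_rot: [-0.002, 0.707, 0.002, 0.707]
wrist_force: [-0.1, -1.3, 0.2]
opening: 0.3
t 23.35 pos [624.9 197.7  36.3] op 0.3 F [-0.1 -1.3  0.2]
[[-0.001, -0.005, 1.0], [-0.0, 1.0, 0.005], [-1.0, -0.0, -0.001]] [0.17 0.54 1.46 0.   1.14 0.17]
```

View pics/w17.png

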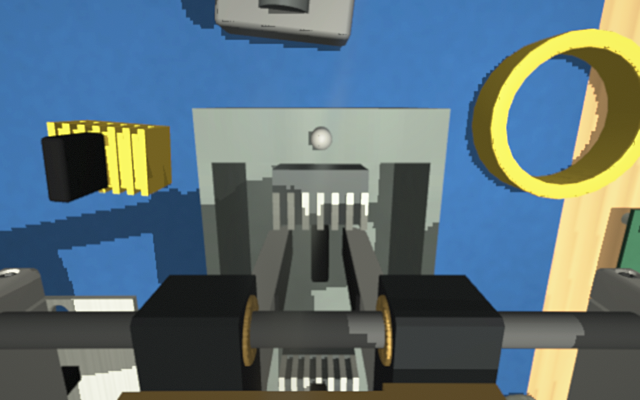

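```bash
python3 -m crank '[[0.55,[-0.5,0,0],[0,0,0]],[0.55,[-1,0,0],[0,0,0]],[0.55,[-2,0,0],[0,0,0]],[0.55,[-3,0,0],[0,0,0]],[0.55,[-3,0,0],[0,0,0]],[0.55,[-3,-2,0],[0,0,0]],[0.55,[-2,-2,0],[0,0,0]],[0.55,[0,0,0],[0,0,0]]]'; python3 - <<'E'
from h import *
st();cv2.imwrite("pics/w18.png",optics.snapshot("wrist"));cv2.imwrite("pics/s18.png",cv2.resize(optics.snapshot("scene")[180:330,260:440],None,fx=4,fy=4,interpolation=cv2.INTER_CUBIC))
E
```

```text
clock: 24.07
tool_pos: [630.1, 155.4, 190.1]
eef_rot: [-0.001, 0.702, 0.001, 0.712]
wrist_force: [1.6, -0.1, 1.6]
opening: 0.451
t 24.07 pos [630.1 155.4 190.1] op 0.451 F [ 1.6 -0.1  1.6]
[[0.013, -0.002, 1.0], [0.0, 1.0, 0.002], [-1.0, 0.0, 0.013]] [ 0.11  0.36  1.37 -0.    1.39  0.11]
```

View pics/w18.png

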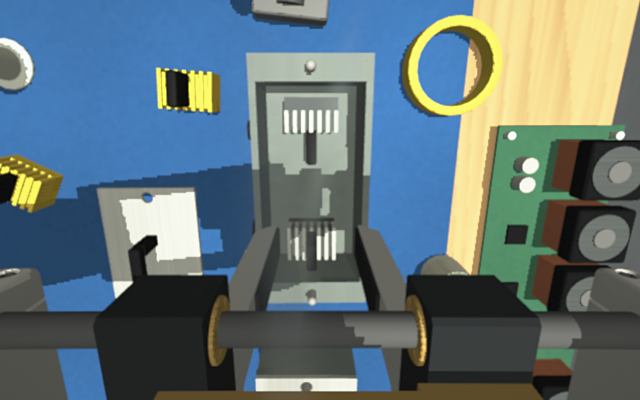

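View pics/s18.png

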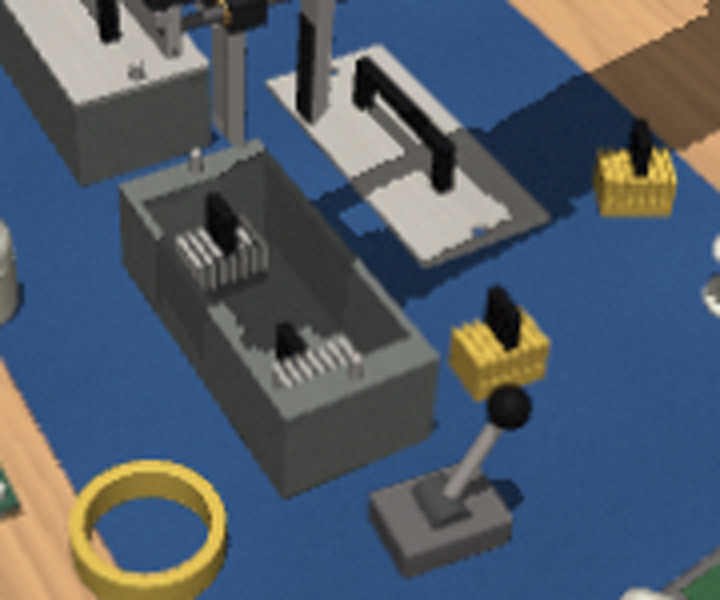

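In the wrist view the module has rolled onto its -y side. Its base faces the +y wall at rows 97 to 110 and its tab points -y at (311,130 to 163). The plan is to grip the tab lightly so the body swings down to hang upright when lifted.

```bash
python3 - <<'E'
from h import *
m=model("wrist");im=optics.snapshot("wrist");st()
cv2.imwrite("pics/w19.png",im);cv2.imwrite("pics/w19a.png",cv2.resize(im[40:290,230:400],None,fx=3,fy=2.4,interpolation=cv2.INTER_CUBIC))
print(st()['clock'])
E
```

```text
t 24.22 pos [625.3 158.  182. ] op 0.448 F [-0.8 -0.3 -1.2]
[[0.0, -0.004, 1.0], [0.001, 1.0, 0.004], [-1.0, 0.001, 0.0]] [0.11 0.37 1.38 0.   1.39 0.11]
t 24.22 pos [625.3 158.  182. ] op 0.448 F [-0.8 -0.3 -1.2]
[[0.0, -0.004, 1.0], [0.001, 1.0, 0.004], [-1.0, 0.001, 0.0]] [0.11 0.37 1.38 0.   1.39 0.11]
24.2167
```

View pics/w19a.png

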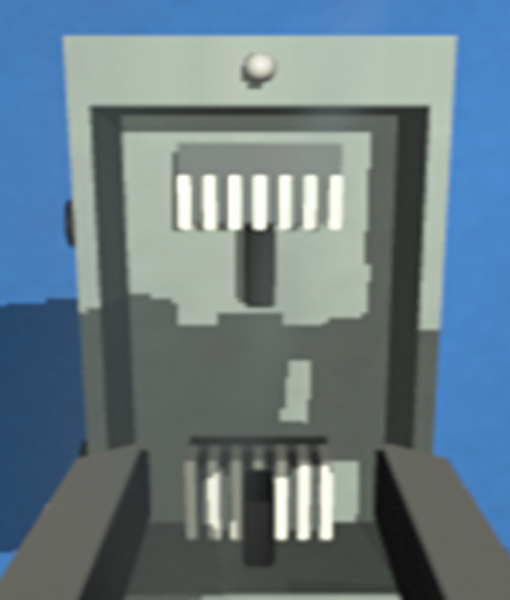

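```bash
python3 - <<'E'
from h import *
m=model("wrist")
print("base",onz("wrist",(316,99.6),43,m).round(1),"finend",onz("wrist",(316,135.8),43,m).round(1),"tab tip",onz("wrist",(316,167),40,m).round(1),"left/right",onz("wrist",(289,110),43,m).round(1),onz("wrist",(344,110),43,m).round(1),"floor/+y wall",onz("wrist",(316,94.5),7,m).round(1),"rim inner",onz("wrist",(316,84),74,m).round(1),
"mod2 back edge", onz("wrist",(316,223),39,m).round(1),"mod2 fr",onz("wrist",(316,265),39,m).round(1))
E
```

```text
base [622.6 237.4  43. ] finend [622.7 205.2  43. ] tab tip [622.7 175.5  40. ] left/right [598.1 228.3  43. ] [648.  228.4  43. ] floor/+y wall [622.6 242.9   7. ] rim inner [622.6 249.   74. ] mod2 back edge [622.9 118.5  39. ] mod2 fr [623.   72.6  39. ]
```

```bash
python3 -m crank '[[0.6,[0,1.2,-0.1],[0,0,0]],[0.6,[2.5,1.2,-0.1],[0,0,0]],[0.6,[3,0,0],[0,0,0]],[0.6,[3,0,0],[0,0,0]],[0.6,[3,0,0],[0,0,0]],[0.6,[3,0,0],[0,0,0]],[0.6,[1.5,0,0],[0,0,0]],[0.6,[0,0,0],[0,0,0]]]' 3
python3 - <<'E'
from h import *
st()
cv2.imwrite("pics/w20.png",optics.snapshot("wrist"));st()
E
```

```text
clock: 24.88
tool_pos: [616.8, 182.5, 14.3]
eef_rot: [-0.003, 0.712, 0.002, 0.702]
wrist_force: [-0.6, 0.4, 0.9]
opening: 0.403
t 24.88 pos [616.8 182.5  14.3] op 0.403 F [-0.6  0.4  0.9]
[[-0.014, -0.006, 1.0], [-0.002, 1.0, 0.006], [-1.0, -0.001, -0.014]] [0.15 0.56 1.49 0.   1.11 0.15]
t 24.93 pos [619.2 182.7  17.2] op 0.401 F [ 0.4 -0.1  0.1]
[[-0.009, -0.006, 1.0], [-0.001, 1.0, 0.006], [-1.0, -0.001, -0.009]] [0.15 0.56 1.48 0.   1.11 0.15]
```

View pics/w20.png

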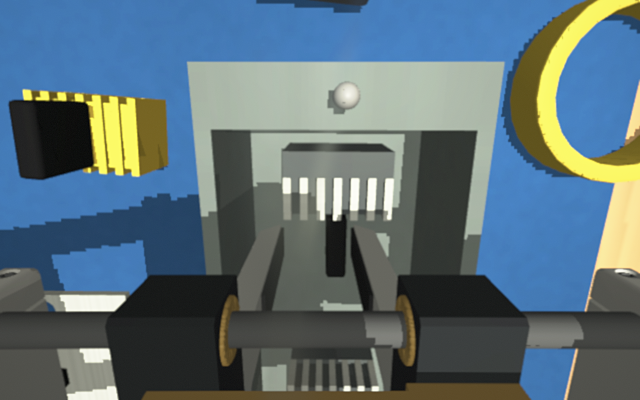

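```bash
python3 -m crank '[[0.8,[0.2,0,0],[0,0,0]],[1,[0,0,0],[0,0,0]],[1,[0,0,0],[0,0,0]],[1,[0,0,0],[0,0,0]],[1,[0,0,0],[0,0,0]],[1,[0,0,0],[0,0,0]],[1,[0,0,0],[0,0,0]],[1,[0,0,0],[0,0,0]]]' 4
python3 -m crank '[[1,[-0.3,0,0],[0,0,0]],[1,[-0.5,0,0],[0,0,0]],[1,[-0.7,0,0],[0,0,0]],[1,[-0.7,0,0],[0,0,0]],[1,[-0.7,0,0],[0,0,0]],[1,[0,0,0],[0,0,0]]]'
python3 - <<'E'
from h import *
st()
cv2.imwrite("pics/w21.png",optics.snapshot("wrist"));cv2.imwrite("pics/s21.png",cv2.resize(optics.snapshot("scene")[180:330,260:440],None,fx=4,fy=4,interpolation=cv2.INTER_CUBIC))
E
```

```text
clock: 25.6
tool_pos: [624.8, 181.5, 21.2]
eef_rot: [-0.001, 0.706, 0.002, 0.708]
wrist_force: [1.6, -0.5, 3.4]
opening: 0.104
clock: 26.1
tool_pos: [624.6, 181.7, 51.1]
eef_rot: [-0.002, 0.706, 0.002, 0.708]
wrist_force: [-0.1, -0.6, 1.7]
opening: 0.104
t 26.1 pos [624.6 181.7  51.1] op 0.104 F [-0.1 -0.6  1.7]
[[0.003, -0.005, 1.0], [0.0, 1.0, 0.005], [-1.0, 0.0, 0.003]] [ 0.15  0.51  1.47 -0.    1.16  0.15]
```

View pics/w21.png

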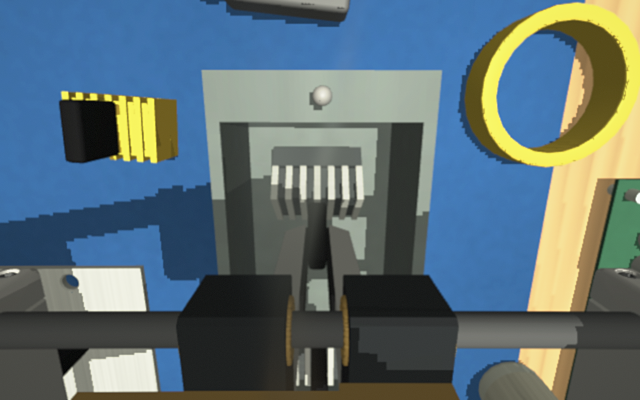

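View pics/s21.png

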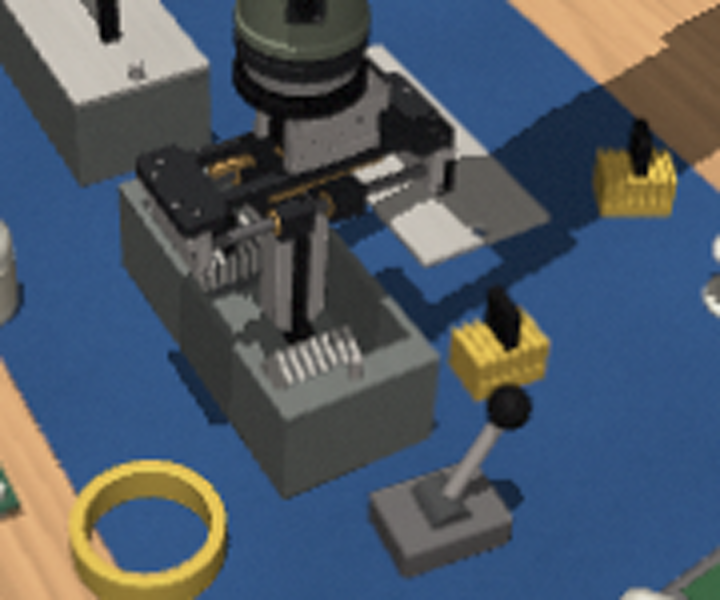

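```bash
python3 -m crank '[[1,[-0.7,0,0],[0,0,0]],[1,[-0.7,0,0],[0,0,0]],[1,[-0.7,0,0],[0,0,0]],[1,[-0.7,0,0],[0,0,0]],[1,[0,0,0],[0,0,0]],[1,[0,0,0],[0,0,0]]]' 3
python3 - <<'E'
from h import *
st()
cv2.imwrite("pics/w22.png",optics.snapshot("wrist"));cv2.imwrite("pics/s22.png",cv2.resize(optics.snapshot("scene")[180:330,260:440],None,fx=4,fy=4,interpolation=cv2.INTER_CUBIC))
E
```

```text
clock: 26.7
tool_pos: [624.0, 181.7, 77.8]
eef_rot: [-0.001, 0.707, 0.002, 0.708]
wrist_force: [0.1, -0.7, -2.3]
opening: 0.108
t 26.7 pos [624.  181.7  77.8] op 0.108 F [ 0.1 -0.7 -2.3]
[[0.002, -0.004, 1.0], [0.0, 1.0, 0.004], [-1.0, 0.0, 0.002]] [0.15 0.48 1.45 0.   1.2  0.15]
```

View pics/w22.png

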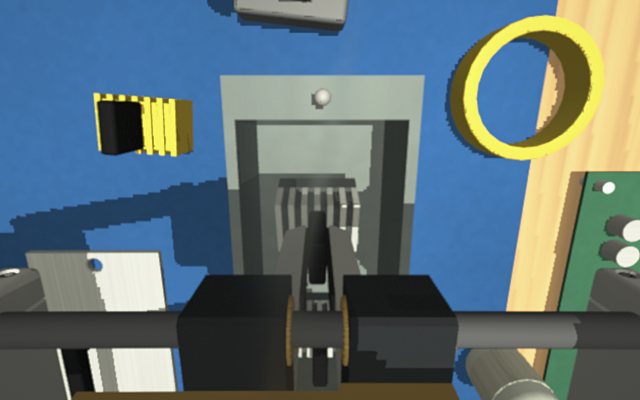

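View pics/s22.png

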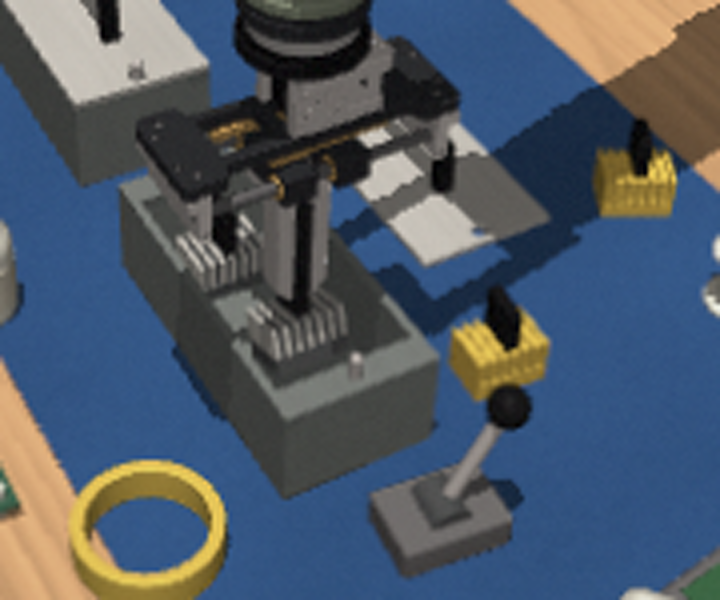

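The module now hangs upright, with its fins level at rows 188 to 250. I'll lower it here, in the +23 slot.

```bash
python3 -m crank '[[1,[0.4,0,0],[0,0,0]],[1,[0.4,0,0],[0,0,0]],[1,[0.4,0,0],[0,0,0]],[1,[0.3,0,0],[0,0,0]],[1,[0,0,0],[0,0,0]],[1,[0,0,0],[0,0,0]]]' 5
python3 -m crank '[[1,[0.3,0,0],[0,0,0]],[1,[0.2,0,0],[0,0,0]],[1,[0.2,0,0],[0,0,0]],[1,[0,0,0],[0,0,0]]]'
```

```text
clock: 27.3
tool_pos: [623.1, 181.5, 61.4]
eef_rot: [-0.002, 0.707, 0.002, 0.707]
wrist_force: [-1.0, -0.0, -2.0]
opening: 0.108
clock: 27.63
tool_pos: [624.3, 182.4, 57.0]
eef_rot: [-0.001, 0.706, 0.002, 0.708]
wrist_force: [-2.2, 1.4, 6.1]
opening: 0.102
```

```bash
python3 -m crank '[[0.6,[0,0,0],[0,0,0]],[0.55,[0,0,0],[0,0,0]],[0.55,[0,0,0],[0,0,0]],[0.55,[-1,0,0],[0,0,0]],[0.55,[-2,0,0],[0,0,0]],[0.55,[-3,0,0],[0,0,0]],[0.55,[-3,-2,0],[0,0,0]],[0.55,[-3,-2.5,0],[0,0,0]]]' 
python3 -m crank '[[0.55,[0,0,0],[0,0,0]],[0.55,[0,0,0],[0,0,0]]]'
python3 - <<'E'
from h import *
st()
cv2.imwrite("pics/w23.png",optics.snapshot("wrist"));cv2.imwrite("pics/s23.png",cv2.resize(optics.snapshot("scene")[120:330,230:480],None,fx=3,fy=2.8,interpolation=cv2.INTER_CUBIC))
E
```

```text
clock: 28.3
tool_pos: [623.2, 137.6, 176.4]
eef_rot: [-0.002, 0.707, 0.003, 0.707]
wrist_force: [0.6, -0.7, 0.1]
opening: 0.447
clock: 28.47
tool_pos: [625.8, 135.6, 178.6]
eef_rot: [-0.001, 0.705, 0.001, 0.709]
wrist_force: [-0.2, 0.2, 0.3]
opening: 0.451
t 28.47 pos [625.8 135.6 178.6] op 0.451 F [-0.2  0.2  0.3]
[[0.006, -0.002, 1.0], [0.001, 1.0, 0.002], [-1.0, 0.001, 0.006]] [0.08 0.36 1.4  0.   1.37 0.08]
```

View pics/w23.png

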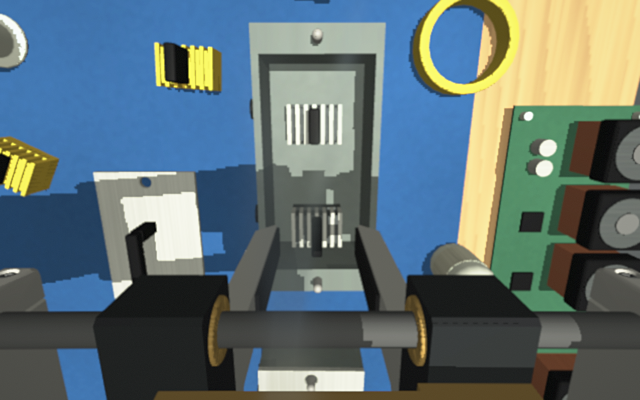

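View pics/s23.png

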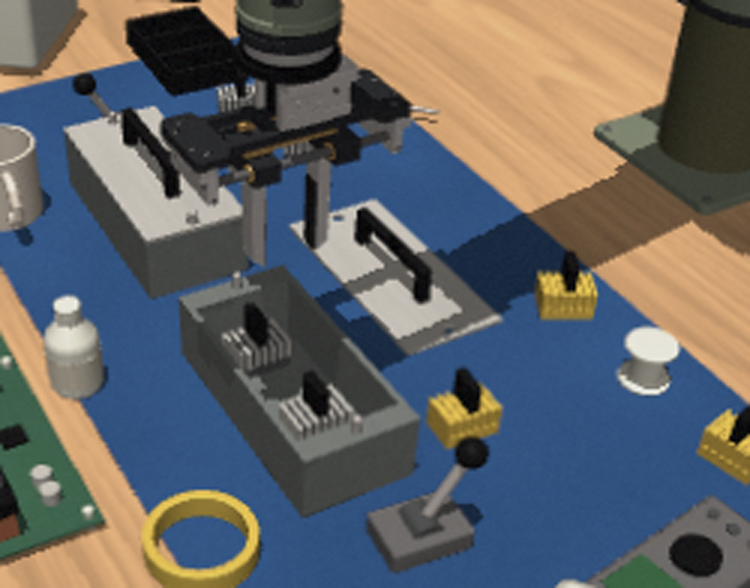

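Both modules now stand upright in the housing. I'll measure where they ended up.

```bash
python3 - <<'E'
from h import *
m=model("wrist");im=optics.snapshot("wrist");st()
cv2.imwrite("pics/w24.png",im)
g=im[70:290,230:400];cv2.imwrite("pics/w24a.png",cv2.resize(g,None,fx=4,fy=2.7,interpolation=cv2.INTER_CUBIC))
E
```

```text
t 28.62 pos [622.3 136.9 173.2] op 0.451 F [-0.1  0.7 -0. ]
[[-0.003, -0.005, 1.0], [0.0, 1.0, 0.005], [-1.0, 0.0, -0.003]] [0.08 0.36 1.41 0.   1.37 0.08]
```

View pics/w24a.png

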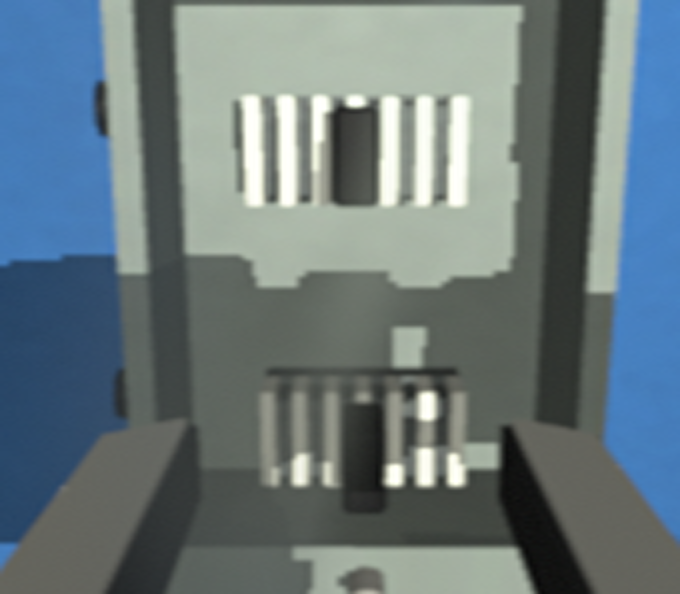

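```bash
python3 - <<'E'
from h import *
m=model("wrist")
for r in (105.5,146.3,212,250): print(r,onz("wrist",(317,r),39,m).round(1))
print("-y rim inner",onz("wrist",(317,272),74,m).round(1),"pin-y",onz("wrist",(317,284),91,m).round(1),"+pin",onz("wrist",(317,34),91,m).round(1))
T=m[2];print((-T[:3,:3].T@T[:3,3]).round(1))
E
```

```text
105.5 [620.  211.2  39. ]
146.3 [620.2 175.   39. ]
212 [620.4 111.8  39. ]
250 [620.6  72.1  39. ]
-y rim inner [620.6  66.3  74. ] pin-y [620.6  63.9  91. ] +pin [619.9 260.   91. ]
[620.3 211.6 352.2]
```

```bash
python3 -m crank '[[0.6,[0,2.8,0],[0,0,0]],[0.6,[0,2.8,0],[0,0,0]],[0.6,[3,0,0],[0,0,0]],[0.6,[3,0,0],[0,0,0]],[0.6,[3,0,0],[0,0,0]],[0.6,[2,0,0],[0,0,0]],[0.6,[1,0,0],[0,0,0]],[0.6,[0.5,0,0],[0,0,0]]]' 10
python3 -m crank '[[0.6,[0,0,0],[0,0,0]],[1,[0,0,0],[0,0,0]],[1,[0,0,0],[0,0,0]],[1,[0,0,0],[0,0,0]],[1,[0,0,0],[0,0,0]],[1,[0,0,0],[0,0,0]],[1,[0,0,0],[0,0,0]]]'
python3 - <<'E'
from h import *
st()
cv2.imwrite("pics/w25.png",optics.snapshot("wrist"))
E
```

```text
clock: 29.28
tool_pos: [620.2, 192.8, 45.6]
eef_rot: [-0.002, 0.71, 0.002, 0.705]
wrist_force: [-0.1, 0.4, 0.5]
opening: 0.399
clock: 29.87
tool_pos: [624.3, 192.6, 51.2]
eef_rot: [-0.001, 0.706, 0.002, 0.708]
wrist_force: [0.4, -0.2, 2.9]
opening: 0.104
t 29.87 pos [624.3 192.6  51.2] op 0.104 F [ 0.4 -0.2  2.9]
[[0.002, -0.004, 1.0], [0.0, 1.0, 0.004], [-1.0, 0.0, 0.002]] [ 0.17  0.52  1.46 -0.    1.16  0.16]
```

View pics/w25.png

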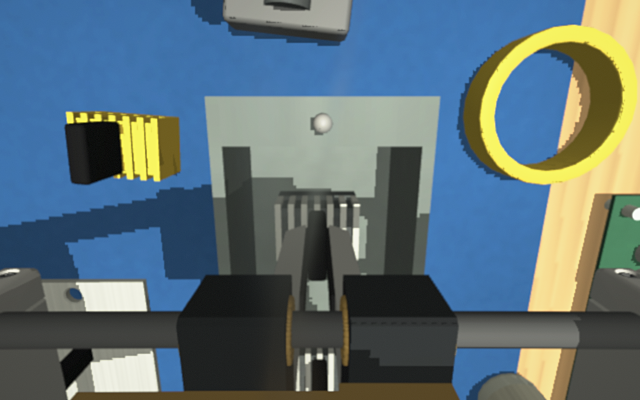

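```bash
python3 -m crank '[[1,[0,0,0],[0,0,0]],[1,[-0.5,0,0],[0,0,0]],[1,[0,-0.7,0],[0,0,0]],[1,[0,-0.8,0],[0,0,0]],[1,[0,0,0],[0,0,0]],[1,[0,0,0],[0,0,0]],[1,[0.3,0,0],[0,0,0]],[1,[0.2,0,0],[0,0,0]]]' 25
python3 -m crank '[[1,[0.1,0,0],[0,0,0]],[1,[0,0,0],[0,0,0]]]'
python3 -m crank '[[0.6,[0,0,0],[0,0,0]],[0.55,[0,0,0],[0,0,0]],[0.55,[0,0,0],[0,0,0]],[0.55,[-1,0,0],[0,0,0]],[0.55,[-2,0,0],[0,0,0]],[0.55,[-3,0,0],[0,0,0]],[0.55,[-3,-2,0],[0,0,0]],[0.55,[-3,-3,-1],[0,0,0]]]' 
python3 -m crank '[[0.55,[-1,-2,-2],[0,0,0]],[0.55,[0,0,0],[0,0,0]],[0.55,[0,0,0],[0,0,0]]]'
python3 - <<'E'
from h import *
st()
cv2.imwrite("pics/w26.png",optics.snapshot("wrist"));cv2.imwrite("pics/t26.png",optics.snapshot("top"))
m=model("wrist")
for y in(178,92): print(proj("wrist",(624,y,71),m).round())
E
```

```text
clock: 30.58
tool_pos: [623.6, 177.4, 51.1]
eef_rot: [-0.002, 0.707, 0.001, 0.707]
wrist_force: [-6.1, -1.4, 15.3]
opening: 0.103
clock: 30.75
tool_pos: [623.6, 177.4, 51.1]
eef_rot: [-0.002, 0.707, 0.001, 0.707]
wrist_force: [-4.4, -2.1, 9.7]
opening: 0.107
clock: 31.42
tool_pos: [615.1, 130.3, 169.5]
eef_rot: [-0.002, 0.706, 0.003, 0.708]
wrist_force: [0.1, -1.3, 0.9]
opening: 0.449
clock: 31.67
tool_pos: [594.5, 108.1, 179.3]
eef_rot: [-0.001, 0.706, 0.001, 0.708]
wrist_force: [0.4, 0.4, 0.2]
opening: 0.451
t 31.67 pos [594.5 108.1 179.3] op 0.451 F [0.4 0.4 0.2]
[[0.003, -0.003, 1.0], [0.0, 1.0, 0.003], [-1.0, 0.0, 0.003]] [0.04 0.29 1.5  0.   1.35 0.03]
[356. 113.]
[353. 213.]
```

View pics/w26.png

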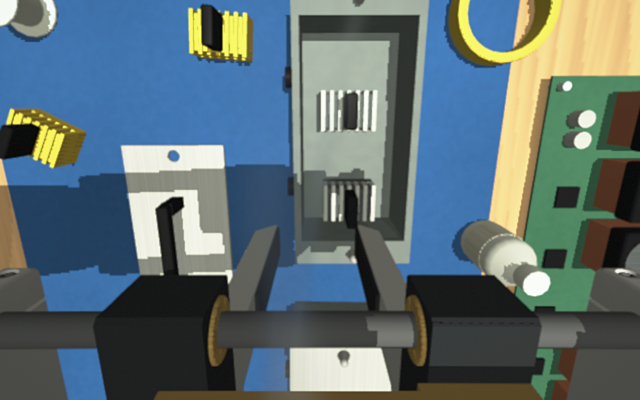

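View pics/t26.png

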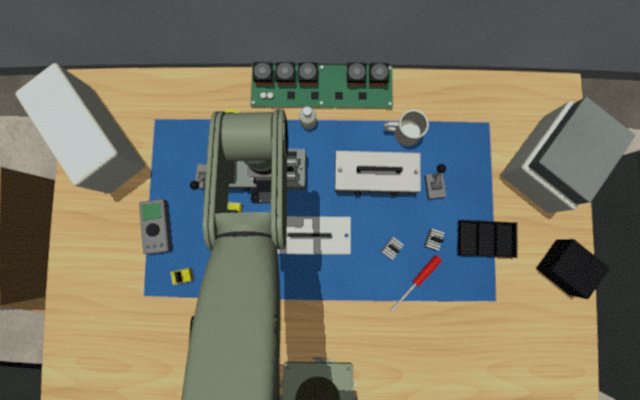

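```bash
python3 -m crank '[[0.55,[-0.5,-2,-1.5],[0,0,0]],[0.55,[-0.5,-3.4,-2],[0,0,0]],[0.55,[-0.5,-3.4,-2],[0,0,0]],[0.55,[-0.5,-3.4,-2],[0,0,0]],[0.55,[-0.5,-3.4,-2],[0,0,0]],[0.55,[0,-3.4,-2],[0,0,0]],[0.55,[0,-3.4,-2],[0,0,0]],[0.55,[0,-3.4,-1.7],[0,0,0]]]'
python3 -m crank '[[0.55,[0,-3.4,-1.5],[0,0,0]],[0.55,[0,-3.4,-1.5],[0,0,0]],[0.55,[0,-3,0],[0,0,0]],[0.55,[0,-2.3,0],[0,0,0]],[0.55,[0,0,0],[0,0,0]],[0.55,[0,0,0],[0,0,0]]]'
python3 - <<'E'
from h import *
st(); im=optics.snapshot("wrist");cv2.imwrite("pics/w27.png",im)
m=model("wrist"); print(proj("wrist",(412,-204,34),m))
E
```

```text
clock: 32.43
tool_pos: [442.3, -150.3, 201.6]
eef_rot: [-0.002, 0.708, 0.003, 0.707]
wrist_force: [-1.0, 0.4, -0.3]
opening: 0.45
clock: 32.93
tool_pos: [414.0, -271.0, 201.4]
eef_rot: [-0.0, 0.708, 0.002, 0.707]
wrist_force: [0.3, -0.5, -0.5]
opening: 0.452
t 32.93 pos [ 414.  -271.   201.4] op 0.452 F [ 0.3 -0.5 -0.5]
[[-0.002, -0.003, 1.0], [0.002, 1.0, 0.003], [-1.0, 0.002, -0.002]] [-0.76  0.04  1.74  0.    1.37 -0.76]
[317.0334655  114.43756245]
```

View pics/w27.png

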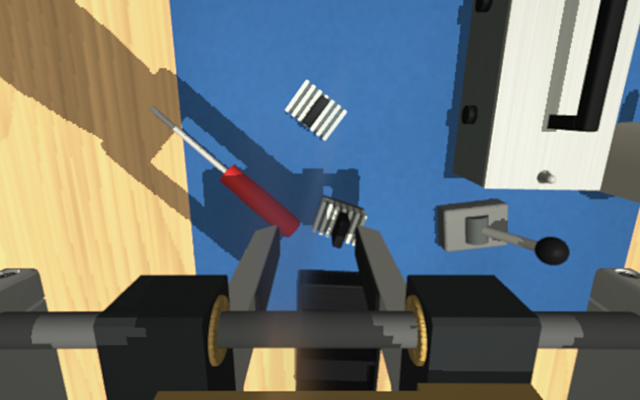

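The wrist view shows the two remaining grey modules at (316,110) and (341,221), the screwdriver between them and the robot side, and the live lever at (550,250).

```bash
python3 - <<'E'
from h import *
im=optics.snapshot("wrist");cv2.imwrite("pics/w28.png",im); st(); mod((316,110),im,name="m3.png",w=42); mod((341,221),im,w=26,name="m4.png")
E
```

```text
t 33.03 pos [ 414.  -269.6  201.6] op 0.449 F [ 1.6 -0.4  0.2]
[[-0.001, -0.006, 1.0], [0.002, 1.0, 0.006], [-1.0, 0.002, -0.001]] [-0.75  0.04  1.74  0.    1.37 -0.76]
body [ 410.5 -201.2] [39.9 54.3] long dir 143.0
tab z66 [ 410.2 -200.6] [28.   8.4] long dir 53.5
body [ 439.6 -321.2] [58.5 59.4] long dir 90.3
tab z66 [ 435.8 -312.1] [38.5 15. ] long dir 71.7
```

View pics/m3.png

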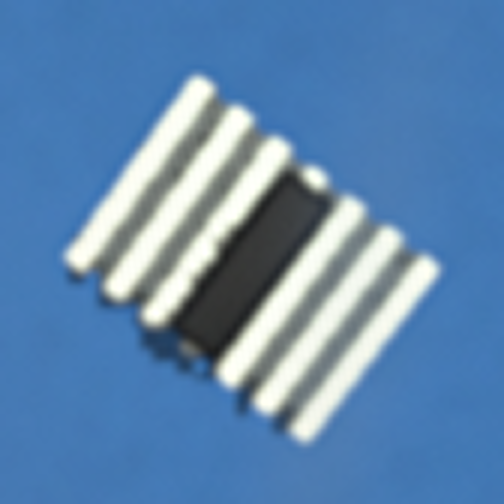

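```bash
python3 -m crank '[[0.55,[0,3.4,-0.1],[0,0,0]],[0.55,[0,3.4,-0.2],[0,0,0]],[0.55,[2,0,0],[7,0,0]],[0.55,[2.5,0,0],[7,0,0]],[0.55,[2.5,0,0],[7,0,0]],[0.55,[2.5,0,0],[7,0,0]],[0.55,[2.5,0,0],[7,0,0]],[0.55,[2,0,0],[2,0,0]]]'
python3 -m crank '[[0.55,[0.8,0,0],[0,0,0]],[0.55,[0.8,0,0],[0,0,0]],[0.55,[0,0,0],[0,0,0]],[0.55,[0,0,0],[0,0,0]]]'
python3 - <<'E'
from h import *
st(); im=optics.snapshot("wrist");cv2.imwrite("pics/w29.png",im)
E
```

```text
clock: 33.7
tool_pos: [410.1, -200.5, 60.8]
eef_rot: [0.224, 0.672, -0.223, 0.67]
wrist_force: [0.4, 0.2, 0.4]
opening: 0.45
clock: 34.03
tool_pos: [411.2, -202.9, 47.2]
eef_rot: [0.222, 0.671, -0.222, 0.672]
wrist_force: [0.1, 0.2, -0.2]
opening: 0.449
t 34.03 pos [ 411.2 -202.9   47.2] op 0.449 F [ 0.1  0.2 -0.2]
[[0.001, 0.597, 0.802], [-0.0, 0.802, -0.597], [-1.0, 0.0, 0.001]] [-0.65  0.16  1.96  0.    1.02 -0.01]
```

View pics/w29.png

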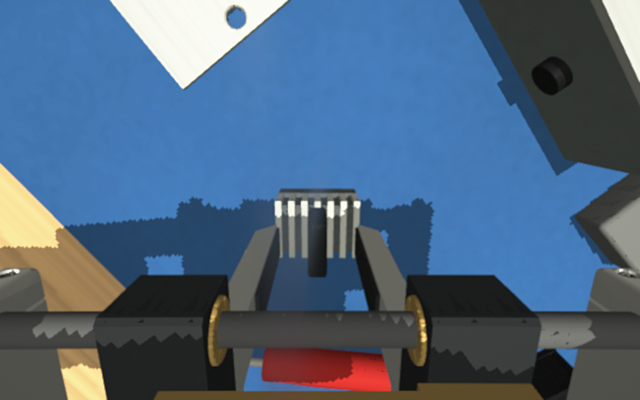

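```bash
python3 -m crank '[[0.55,[0.4,0,0],[0,0,0]],[1,[0,0,0],[0,0,0]],[1,[0,0,0],[0,0,0]],[1,[0,0,0],[0,0,0]],[1,[0,0,0],[0,0,0]],[1,[0,0,0],[0,0,0]],[1,[0,0,0],[0,0,0]],[1,[0,0,0],[0,0,0]]]' 35
python3 -m crank '[[1,[0,0,0],[0,0,0]],[1,[-0.8,0,0],[0,0,0]],[1,[-1.5,0,0],[0,0,0]],[1,[-2,0,0],[-7,0,0]],[1,[-2.5,0,0],[-7,0,0]],[1,[-2.5,0,0],[-7,0,0]],[1,[-2.5,0,0],[-7,0,0]],[1,[-2,0,0],[-7,0,0]]]'
python3 -m crank '[[1,[-1,0,0],[-2,0,0]],[1,[0,1.5,1],[0,0,0]],[1,[0,3,2],[0,0,0]],[1,[0,3.2,2.2],[0,0,0]],[1,[0,3.2,2.2],[0,0,0]],[1,[0,3.2,2.2],[0,0,0]],[1,[0,3.2,2.2],[0,0,0]],[1,[0,3.2,2.2],[0,0,0]]]'
python3 -m crank '[[1,[0,3.2,2.2],[0,0,0]],[1,[0,3.2,2.2],[0,0,0]],[1,[0,3.2,1.3],[0,0,0]],[1,[0,2,0.8],[0,0,0]],[1,[0,1,0.4],[0,0,0]],[1,[0,0,0],[0,0,0]],[1,[0,0,0],[0,0,0]]]'
python3 - <<'E'
from h import *
st(); im=optics.snapshot("wrist");cv2.imwrite("pics/w30.png",im);st()
cv2.imwrite("pics/s30.png",cv2.resize(optics.snapshot("scene")[120:330,230:480],None,fx=3,fy=2.8,interpolation=cv2.INTER_CUBIC))
E
```

```text
clock: 34.75
tool_pos: [410.7, -203.2, 42.7]
eef_rot: [0.223, 0.671, -0.223, 0.671]
wrist_force: [-0.3, 0.4, -0.1]
opening: 0.105
clock: 35.42
tool_pos: [410.8, -203.2, 182.8]
eef_rot: [0.008, 0.707, -0.009, 0.707]
wrist_force: [0.8, -0.2, -1.3]
opening: 0.105
clock: 36.08
tool_pos: [550.0, 4.4, 190.8]
eef_rot: [-0.002, 0.707, 0.002, 0.707]
wrist_force: [0.7, -0.7, -1.0]
opening: 0.103
clock: 36.67
tool_pos: [617.5, 128.4, 190.3]
eef_rot: [-0.002, 0.708, 0.001, 0.707]
wrist_force: [0.1, -0.7, -1.5]
opening: 0.105
t 36.67 pos [617.5 128.4 190.3] op 0.105 F [ 0.1 -0.7 -1.5]
[[-0.001, -0.005, 1.0], [-0.001, 1.0, 0.005], [-1.0, -0.001, -0.001]] [ 0.07  0.34  1.41 -0.    1.4   0.06]
t 36.72 pos [617.4 127.6 190.4] op 0.103 F [-0.  -0.5 -1.7]
[[-0.001, -0.004, 1.0], [-0.001, 1.0, 0.004], [-1.0, -0.001, -0.001]] [ 0.07  0.34  1.41 -0.    1.4   0.06]
```

View pics/w30.png

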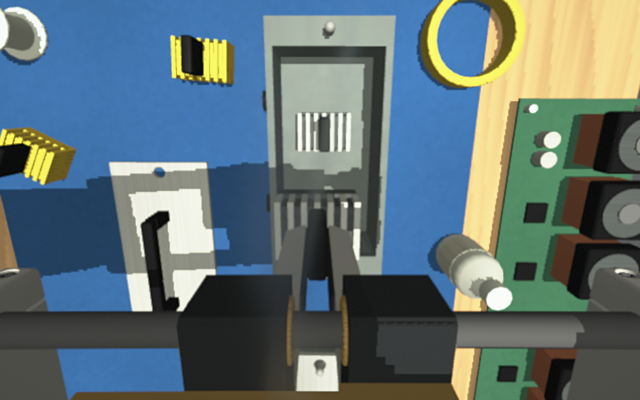

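View pics/s30.png

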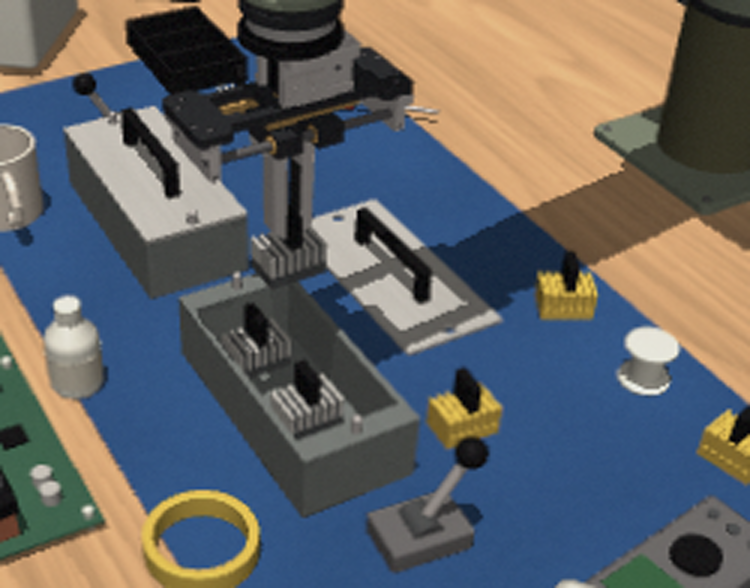

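The wrist view shows the held module level. Module A is in the housing at (323,132).

```bash
python3 - <<'E'
from h import *
m=model("wrist")
for r in (112.5,152): print(r,onz("wrist",(323,r),39,m).round(1))
print("inner rim +y",onz("wrist",(323,47),74,m).round(1),"pin",onz("wrist",(329,28),91,m).round(1)); 
# held module: +y top edge row 197, held top z = tcp-(42.7-34)
for z in (180,184): print(onz("wrist",(318,196),z,m).round(1))
E
```

```text
112.5 [621.3 195.   39. ]
152 [621.6 157.7  39. ]
inner rim +y [620.3 246.9  74. ] pin [624.4 257.5  91. ]
[616.2 151.2 180. ]
[616.1 152.3 184. ]
```

```bash
python3 - <<'E'
from h import *
m=model("wrist"); s=manip.state(); p=s['tool_pos']; print(p)
for dz in (8.7,12): print(dz,[ (o,proj("wrist",(p[0],p[1]+o,p[2]-dz),m).round(1).tolist()) for o in (18,21,24)])
for n,b in (("w25",(170,260)),("w30",(170,260)),("w11",(170,260)),("w8",(170,260))):
    im=cv2.imread(f"pics/{n}.png"); c=im[b[0]:b[1],265:375]; cv2.imwrite(f"pics/c_{n}.png",cv2.resize(c,None,fx=3,fy=3,interpolation=cv2.INTER_CUBIC))
a=np.hstack([cv2.imread(f"pics/c_{n}.png") for n in("w25","w30")]);b=np.hstack([cv2.imread(f"pics/c_{n}.png") for n in("w11","w8")])
cv2.imwrite("pics/cmp.png",np.vstack([a,b]))
E
```

```text
[617.47272153 127.28940466 190.50210125]
8.7 [(18, [320.3, 206.7]), (21, [320.3, 201.7]), (24, [320.3, 196.7])]
12 [(18, [320.2, 205.1]), (21, [320.2, 200.2]), (24, [320.3, 195.2])]
```

View pics/cmp.png

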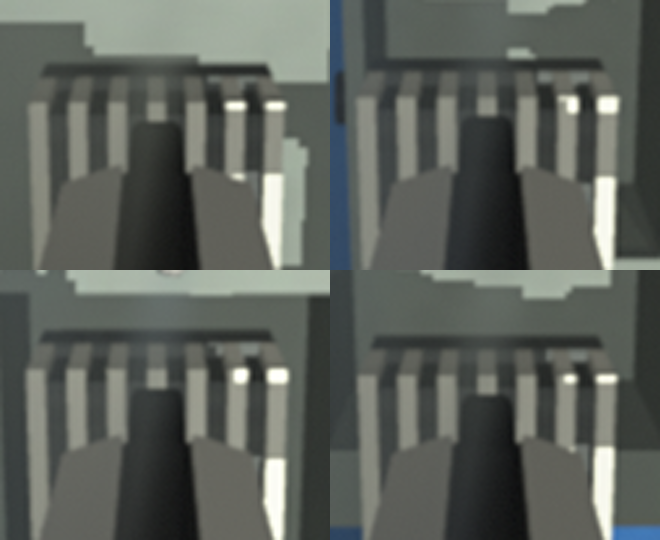

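```bash
python3 -m crank '[[1,[0,0.5,0.5],[0,0,0]],[1,[2,0,0],[0,0,0]],[1,[2.5,0,0],[0,0,0]],[1,[2.5,0,0],[0,0,0]],[1,[2,0,0],[0,0,0]],[1,[1,0,0],[0,0,0]],[1,[0,0,0],[0,0,0]],[1,[0,0,0],[0,0,0]]]'
python3 - <<'E'
from h import *
st(); im=optics.snapshot("wrist");cv2.imwrite("pics/w31.png",im);st()
E
```

```text
clock: 37.43
tool_pos: [623.2, 133.3, 90.7]
eef_rot: [-0.001, 0.707, 0.001, 0.707]
wrist_force: [0.5, 1.0, -0.6]
opening: 0.105
t 37.43 pos [623.2 133.3  90.7] op 0.105 F [ 0.5  1.  -0.6]
[[-0.0, -0.004, 1.0], [-0.0, 1.0, 0.004], [-1.0, -0.0, -0.0]] [0.08 0.44 1.48 0.   1.22 0.07]
t 37.48 pos [624.3 133.5  92. ] op 0.103 F [-0.2  0.5 -1.1]
[[0.002, -0.004, 1.0], [0.0, 1.0, 0.004], [-1.0, 0.0, 0.002]] [ 0.08  0.44  1.48 -0.    1.22  0.07]
```

View pics/w31.png

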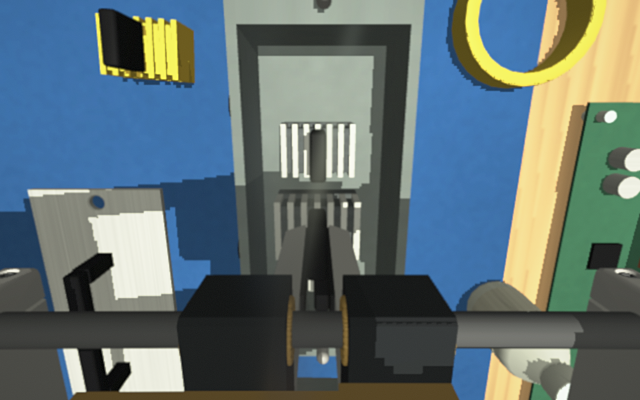

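```bash
python3 -m crank '[[1,[1,0,0],[0,0,0]],[1,[1,0,0],[0,0,0]],[1,[1,0,0],[0,0,0]],[1,[0.4,0,0],[0,0,0]],[1,[0,0,0],[0,0,0]],[1,[0,0,0],[0,0,0]]]'
python3 -m crank '[[1,[0.3,0,0],[0,0,0]],[1,[0.2,0,0],[0,0,0]],[1,[0.2,0,0],[0,0,0]],[1,[0,0,0],[0,0,0]]]'
```

```text
clock: 37.98
tool_pos: [622.5, 133.9, 55.8]
eef_rot: [-0.002, 0.708, 0.002, 0.707]
wrist_force: [-0.6, -0.9, -1.1]
opening: 0.105
clock: 38.32
tool_pos: [622.8, 133.8, 49.3]
eef_rot: [-0.002, 0.707, 0.002, 0.707]
wrist_force: [0.3, -0.0, -0.8]
opening: 0.105
```

```bash
python3 -m crank '[[1,[0.1,0,0],[0,0,0]],[1,[0.1,0,0],[0,0,0]],[1,[0,0,0],[0,0,0]]]'
```

```text
clock: 38.57
tool_pos: [623.3, 133.9, 47.7]
eef_rot: [-0.002, 0.707, 0.002, 0.707]
wrist_force: [0.2, 0.3, -0.9]
opening: 0.1
```

```bash
python3 -m crank '[[1,[0.1,0,0],[0,0,0]],[1,[0.1,0,0],[0,0,0]],[1,[0,0,0],[0,0,0]]]'
```

```text
clock: 38.82
tool_pos: [623.4, 133.9, 47.7]
eef_rot: [-0.002, 0.707, 0.002, 0.707]
wrist_force: [-3.8, 0.1, 8.4]
opening: 0.106
```

```bash
python3 -m crank '[[0.6,[0,0,0],[0,0,0]],[0.55,[0,0,0],[0,0,0]],[0.55,[0,0,0],[0,0,0]],[0.55,[-1,0,0],[0,0,0]],[0.55,[-2.5,0,0],[0,0,0]],[0.55,[-3.5,0,0],[0,0,0]],[0.55,[-3,-1.5,-0.5],[0,0,0]],[0.55,[-2.5,-2.5,-1],[0,0,0]]]' 
python3 -m crank '[[0.55,[-1.5,-3.5,-1],[0,0,0]],[0.55,[-1,-3.7,-1.4],[0,0,0]],[0.55,[-0.5,-3.7,-1.4],[0,0,0]],[0.55,[0,-3.7,-1.4],[0,0,0]],[0.55,[0,-3.7,-1.4],[0,0,0]],[0.55,[0,-3.7,-1.4],[0,0,0]],[0.55,[0,-3.7,-1.4],[0,0,0]],[0.55,[0,-3.7,-1.4],[0,0,0]]]'
python3 -m crank '[[0.55,[0,-3.7,-1.4],[0,0,0]],[0.55,[0,-3.7,-1.4],[0,0,0]],[0.55,[0,-3.7,-1.4],[0,0,0]],[0.55,[0,-3.7,-1.4],[0,0,0]],[0.55,[0,-2.2,-0.6],[0,0,0]],[0.55,[0,-1,0],[0,0,0]],[0.55,[0,0,0],[0,0,0]],[0.55,[0,0,0],[0,0,0]]]'
python3 - <<'E'
from h import *
st(); im=optics.snapshot("wrist");cv2.imwrite("pics/w32.png",im);st()
m=model("wrist"); print(proj("wrist",(438,-320,34),m))
cv2.imwrite("pics/s32.png",cv2.resize(optics.snapshot("scene")[120:330,230:480],None,fx=3,fy=2.8,interpolation=cv2.INTER_CUBIC))
E
```

```text
clock: 39.48
tool_pos: [609.8, 95.3, 173.9]
eef_rot: [-0.002, 0.706, 0.003, 0.709]
wrist_force: [0.4, 0.6, -0.0]
opening: 0.45
clock: 40.15
tool_pos: [500.8, -202.3, 201.5]
eef_rot: [-0.002, 0.707, 0.001, 0.708]
wrist_force: [1.3, 0.4, 0.6]
opening: 0.446
clock: 40.82
tool_pos: [440.7, -380.3, 200.7]
eef_rot: [-0.001, 0.707, 0.002, 0.707]
wrist_force: [-0.2, 1.1, 0.6]
opening: 0.449
t 40.82 pos [ 440.7 -380.3  200.7] op 0.449 F [-0.2  1.1  0.6]
[[0.0, -0.004, 1.0], [0.001, 1.0, 0.004], [-1.0, 0.001, 0.0]] [-0.86  0.23  1.53  0.    1.39 -0.87]
t 40.87 pos [ 441.  -379.6  200.6] op 0.449 F [-0.4  1.2 -0.3]
[[0.0, -0.006, 1.0], [0.001, 1.0, 0.006], [-1.0, 0.001, 0.0]] [-0.86  0.23  1.53  0.    1.39 -0.87]
[315.80135383 120.92938515]
```

View pics/w32.png

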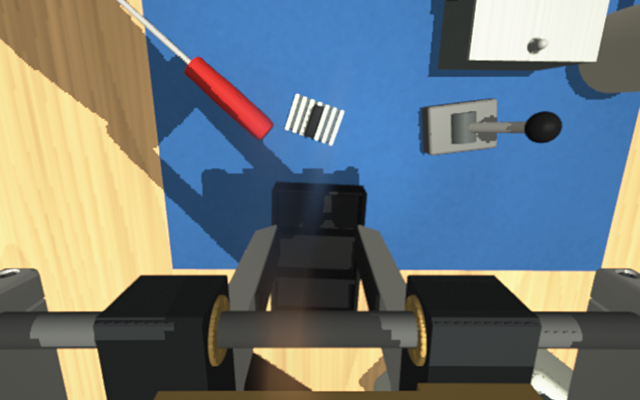

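View pics/s32.png

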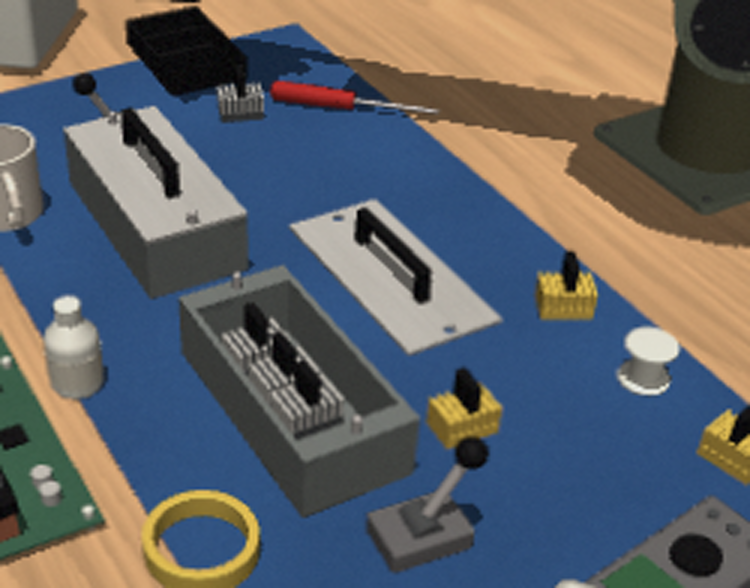

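Three modules now stand in the housing. The last grey module is at (314,119) in the wrist view, beside the screwdriver.

```bash
python3 - <<'E'
from h import *
im=optics.snapshot("wrist");cv2.imwrite("pics/w33.png",im); st(); mod((314,119),im,name="m4.png",w=38)
print("screwdriver end",onz("wrist",(268,130),15).round())
E
```

```text
t 40.97 pos [ 441.1 -379.2  200.6] op 0.447 F [ 0.7 -0.4  0.4]
[[-0.0, -0.007, 1.0], [0.001, 1.0, 0.007], [-1.0, 0.001, -0.0]] [-0.86  0.22  1.53  0.    1.39 -0.87]
body [ 435.9 -320.4] [39.5 54.6] long dir 161.4
tab z66 [ 435.5 -319.4] [28.  8.] long dir 71.5
screwdriver end [ 388. -330.   15.]
```

View pics/m4.png

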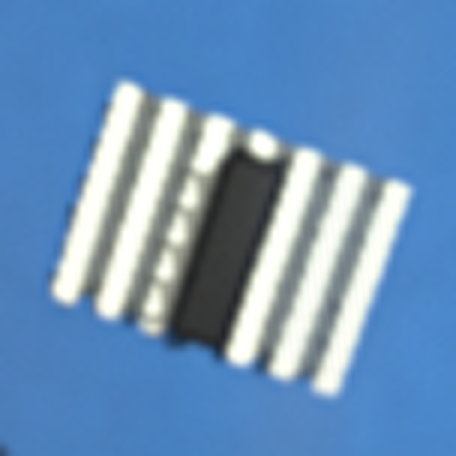

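```bash
python3 -m crank '[[0.55,[0,3,-0.3],[0,0,0]],[0.55,[0,2.9,-0.2],[0,0,0]],[0.55,[2,0,0],[6.4,0,0]],[0.55,[2.5,0,0],[6.4,0,0]],[0.55,[2.5,0,0],[6.2,0,0]],[0.55,[2.5,0,0],[0,0,0]],[0.55,[2.5,0,0],[0,0,0]],[0.55,[2,0,0],[0,0,0]]]'
python3 -m crank '[[0.55,[0.8,0,0],[0,0,0]],[0.55,[0.8,0,0],[0,0,0]],[0.55,[0,0,0],[0,0,0]],[0.55,[0,0,0],[0,0,0]]]'
python3 - <<'E'
from h import *
st(); im=optics.snapshot("wrist");cv2.imwrite("pics/w34.png",im)
E
```

```text
clock: 41.63
tool_pos: [435.2, -319.7, 59.0]
eef_rot: [0.115, 0.698, -0.114, 0.697]
wrist_force: [0.5, -0.0, 0.2]
opening: 0.451
clock: 41.97
tool_pos: [435.8, -322.0, 45.3]
eef_rot: [0.115, 0.697, -0.115, 0.698]
wrist_force: [-0.6, -0.4, -0.5]
opening: 0.45
t 41.97 pos [ 435.8 -322.    45.3] op 0.45 F [-0.6 -0.4 -0.5]
[[0.001, 0.321, 0.947], [-0.001, 0.947, -0.321], [-1.0, -0.0, 0.001]] [-0.8   0.32  1.76  0.    1.06 -0.47]
```

View pics/w34.png

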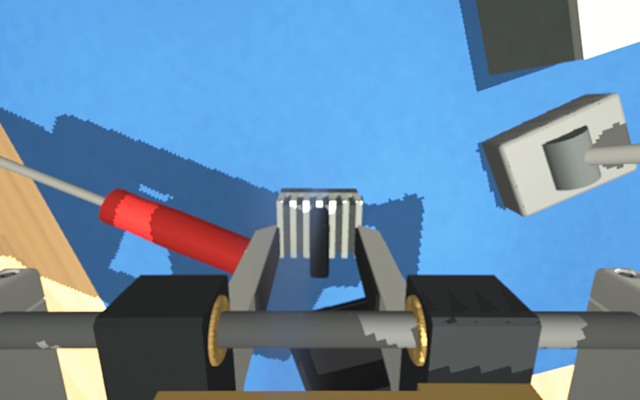

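```bash
python3 -m crank '[[0.55,[0.3,0,0],[0,0,0]],[1,[0,0,0],[0,0,0]],[1,[0,0,0],[0,0,0]],[1,[0,0,0],[0,0,0]],[1,[0,0,0],[0,0,0]],[1,[0,0,0],[0,0,0]],[1,[0,0,0],[0,0,0]],[1,[0,0,0],[0,0,0]]]' 40
python3 -m crank '[[1,[0,0,0],[0,0,0]],[1,[-0.8,0,0],[0,0,0]],[1,[-1.5,0,0],[0,0,0]],[1,[-2,0,0],[-6.4,0,0]],[1,[-2.5,0,0],[-6.4,0,0]],[1,[-2.5,0,0],[-6.2,0,0]],[1,[-2.5,0,0],[0,0,0]],[1,[-3,0,0],[0,0,0]]]'
python3 -m crank '[[1,[0,2,0.5],[0,0,0]],[1,[0,3.2,1],[0,0,0]],[1,[0,3.8,1.1],[0,0,0]],[1,[0,3.8,1.1],[0,0,0]],[1,[0,3.8,1.1],[0,0,0]],[1,[0,3.8,1.1],[0,0,0]],[1,[0,3.8,1.1],[0,0,0]],[1,[0,3.8,1.1],[0,0,0]]]'
python3 -m crank '[[1,[0,3.8,1.4],[0,0,0]],[1,[0,3.8,1.4],[0,0,0]],[1,[0,3.8,1.4],[0,0,0]],[1,[0,3.8,1.4],[0,0,0]],[1,[0,3.8,1.6],[0,0,0]],[1,[0,3,1.6],[0,0,0]],[1,[0,2,1.5],[0,0,0]],[1,[0,1,0.5],[0,0,0]]]'
python3 -m crank '[[1,[0,0,0],[0,0,0]],[1,[0,0,0],[0,0,0]]]'
python3 - <<'E'
from h import *
st(); im=optics.snapshot("wrist");cv2.imwrite("pics/w35.png",im);st()
E
```

```text
clock: 42.68
tool_pos: [434.9, -321.8, 41.4]
eef_rot: [0.115, 0.698, -0.115, 0.697]
wrist_force: [-0.3, 0.2, -0.7]
opening: 0.099
clock: 43.35
tool_pos: [434.2, -321.1, 190.1]
eef_rot: [-0.001, 0.708, 0.002, 0.706]
wrist_force: [-0.3, -0.5, -1.8]
opening: 0.101
clock: 44.02
tool_pos: [514.9, -39.7, 190.2]
eef_rot: [-0.002, 0.707, 0.001, 0.707]
wrist_force: [0.8, -0.6, -1.2]
opening: 0.108
clock: 44.68
tool_pos: [622.7, 212.0, 189.7]
eef_rot: [-0.002, 0.707, 0.003, 0.707]
wrist_force: [0.7, -0.1, -1.4]
opening: 0.104
clock: 44.85
tool_pos: [621.1, 208.3, 189.3]
eef_rot: [-0.002, 0.708, 0.001, 0.707]
wrist_force: [0.2, 0.0, -2.0]
opening: 0.106
t 44.85 pos [621.1 208.3 189.3] op 0.106 F [ 0.2  0.  -2. ]
[[-0.001, -0.005, 1.0], [-0.001, 1.0, 0.005], [-1.0, -0.001, -0.001]] [ 0.19  0.39  1.34 -0.    1.41  0.19]
t 44.9 pos [621.  207.6 189.3] op 0.104 F [ 0.  -0.  -2.2]
[[-0.001, -0.004, 1.0], [-0.001, 1.0, 0.004], [-1.0, -0.001, -0.001]] [ 0.19  0.39  1.35 -0.    1.41  0.19]
```

View pics/w35.png

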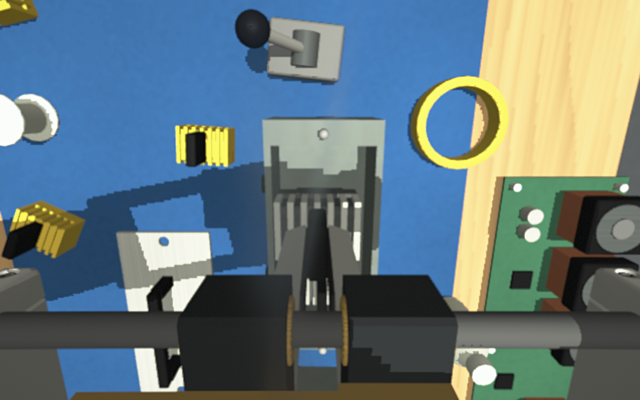

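```bash
python3 -m crank '[[1,[0,1.3,0.2],[0,0,0]],[1,[2,0,0],[0,0,0]],[1,[2.5,0,0],[0,0,0]],[1,[2.5,0,0],[0,0,0]],[1,[2,0,0],[0,0,0]],[1,[0.5,0,0],[0,0,0]],[1,[0,0,0],[0,0,0]],[1,[0,0,0],[0,0,0]]]'
python3 - <<'E'
from h import *
st(); im=optics.snapshot("wrist");cv2.imwrite("pics/w36.png",im);s=st()
m=model("wrist"); p=s['tool_pos']
print("pin",onz("wrist",(321,124),91,m).round(1)); print([ (o,proj("wrist",(p[0],p[1]+o,p[2]-8),m).round(1).tolist()) for o in (18,21)])
E
```

```text
clock: 45.57
tool_pos: [624.2, 221.6, 95.6]
eef_rot: [-0.001, 0.707, 0.001, 0.707]
wrist_force: [0.6, 1.3, -0.8]
opening: 0.101
t 45.57 pos [624.2 221.6  95.6] op 0.101 F [ 0.6  1.3 -0.8]
[[0.001, -0.004, 1.0], [0.0, 1.0, 0.004], [-1.0, 0.0, 0.001]] [0.21 0.49 1.41 0.   1.25 0.21]
t 45.62 pos [625.  221.9  96.6] op 0.105 F [ 0.3 -1.4 -1. ]
[[0.003, -0.004, 1.0], [0.001, 1.0, 0.004], [-1.0, 0.001, 0.003]] [0.21 0.48 1.41 0.   1.25 0.21]
pin [625.1 286.8  91. ]
[(18, [320.3, 207.1]), (21, [320.3, 202.1])]
```

View pics/w36.png

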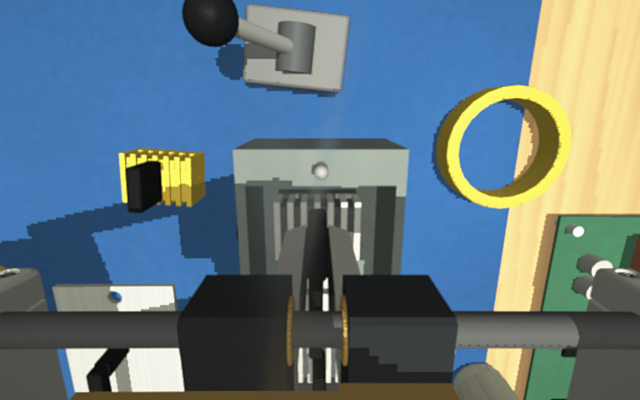

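```bash
python3 - <<'E'
from h import *
m=model("wrist")
print("pin",onz("wrist",(321,171),91,m).round(1),"rim",onz("wrist",(340,185.5),74,m).round(1),"modbase",onz("wrist",(318,190),57,m).round(1)); st()
E
```

```text
pin [625.2 261.4  91. ] rim [637.2 249.2  74. ] modbase [623.9 242.2  57. ]
t 45.62 pos [625.  221.9  96.6] op 0.105 F [ 0.3 -1.4 -1. ]
[[0.003, -0.004, 1.0], [0.001, 1.0, 0.004], [-1.0, 0.001, 0.003]] [0.21 0.48 1.41 0.   1.25 0.21]
```

```bash
python3 -m crank '[[1,[1,-0.2,0],[0,0,0]],[1,[1,0,0],[0,0,0]],[1,[1,0,0],[0,0,0]],[1,[0.7,0,0],[0,0,0]],[1,[0,0,0],[0,0,0]],[1,[0,0,0],[0,0,0]]]'
python3 -m crank '[[1,[0.3,0,0],[0,0,0]],[1,[0.3,0,0],[0,0,0]],[1,[0.2,0,0],[0,0,0]],[1,[0,0,0],[0,0,0]]]'
```

```text
clock: 46.12
tool_pos: [622.7, 219.7, 56.2]
eef_rot: [-0.002, 0.708, 0.001, 0.706]
wrist_force: [-0.4, -0.4, -1.1]
opening: 0.098
clock: 46.45
tool_pos: [623.4, 219.8, 49.2]
eef_rot: [-0.002, 0.707, 0.002, 0.707]
wrist_force: [-0.1, -0.5, -0.7]
opening: 0.103
```

```bash
python3 -m crank '[[1,[0.1,0,0],[0,0,0]],[1,[0.1,0,0],[0,0,0]],[1,[0.1,0,0],[0,0,0]],[1,[0,0,0],[0,0,0]]]'
```

```text
clock: 46.78
tool_pos: [623.6, 219.8, 46.4]
eef_rot: [-0.002, 0.707, 0.002, 0.707]
wrist_force: [-0.3, -0.4, -1.1]
opening: 0.104
```

```bash
python3 -m crank '[[1,[0.1,0,0],[0,0,0]],[1,[0.1,0,0],[0,0,0]],[1,[0,0,0],[0,0,0]]]'
```

```text
clock: 47.03
tool_pos: [623.8, 219.9, 46.3]
eef_rot: [-0.002, 0.707, 0.002, 0.707]
wrist_force: [-3.6, -0.8, 6.8]
opening: 0.108
```

Contact with the floor. I'll release, lift, and look at the whole housing.

```bash
python3 -m crank '[[0.6,[0,0,0],[0,0,0]],[0.55,[0,0,0],[0,0,0]],[0.55,[0,0,0],[0,0,0]],[0.55,[-1,0,0],[0,0,0]],[0.55,[-2.5,0,0],[0,0,0]],[0.55,[-3.5,0,0],[0,0,0]],[0.55,[-3,-2.5,0],[0,0,0]],[0.55,[-3,-3,0],[0,0,0]]]' 
python3 -m crank '[[0.55,[-2,-3,0],[0,0,0]],[0.55,[0,-3,-1],[0,0,0]],[0.55,[0,-1,-1],[0,0,0]],[0.55,[0,0,0],[0,0,0]],[0.55,[0,0,0],[0,0,0]],[0.55,[0,0,0],[0,0,0]]]'
python3 - <<'E'
from h import *
st(); im=optics.snapshot("wrist");cv2.imwrite("pics/w37.png",im)
cv2.imwrite("pics/s37.png",cv2.resize(optics.snapshot("scene")[120:330,230:480],None,fx=3,fy=2.8,interpolation=cv2.INTER_CUBIC));st()
E
```

```text
clock: 47.7
tool_pos: [624.0, 166.7, 176.3]
eef_rot: [-0.003, 0.707, 0.003, 0.708]
wrist_force: [0.2, -0.1, 0.3]
opening: 0.453
clock: 48.2
tool_pos: [604.5, 96.0, 194.2]
eef_rot: [-0.002, 0.707, 0.002, 0.707]
wrist_force: [-0.5, 0.2, 0.1]
opening: 0.452
t 48.2 pos [604.5  96.  194.2] op 0.452 F [-0.5  0.2  0.1]
[[0.0, -0.005, 1.0], [0.001, 1.0, 0.005], [-1.0, 0.001, 0.0]] [0.02 0.29 1.46 0.   1.39 0.01]
t 48.3 pos [604.5  96.4 193.8] op 0.452 F [ 0.9  0.1 -0.1]
[[-0.0, -0.006, 1.0], [0.0, 1.0, 0.006], [-1.0, 0.0, -0.0]] [0.02 0.29 1.46 0.   1.39 0.01]
```

View pics/w37.png

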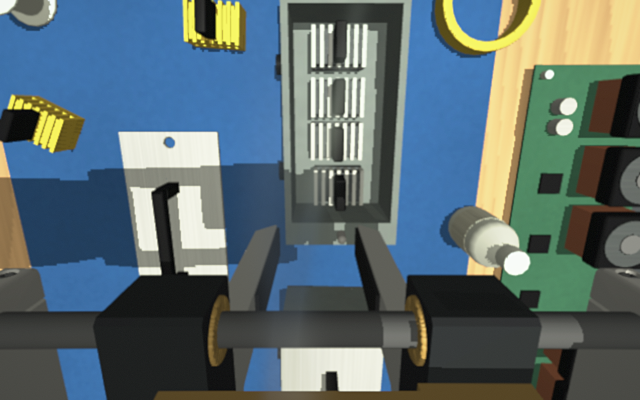

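View pics/s37.png

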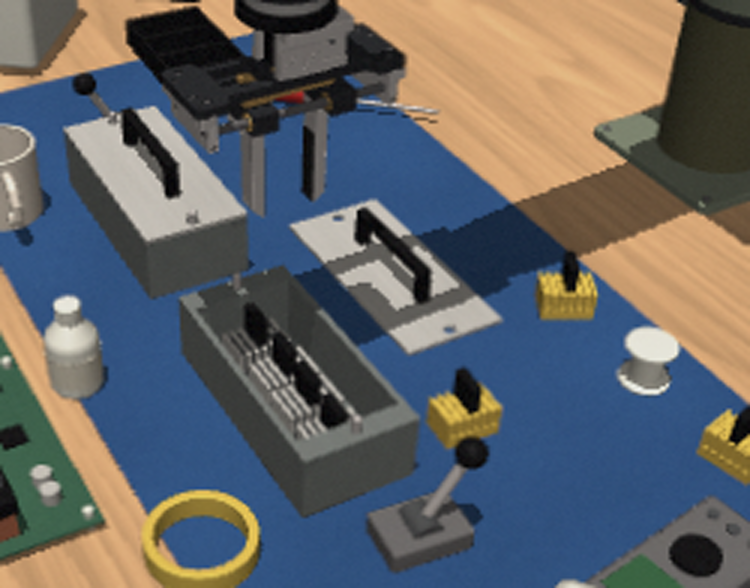

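All four modules stand upright in a row. Now I'll fetch the cover.

```bash
python3 -m crank '[[0.5,[0,-1,-2],[0,0,0]],[0.5,[0,-1.3,-3],[0,0,0]],[0.5,[0,-1.3,-3.2],[0,0,0]],[0.5,[0,-1.3,-3.2],[0,0,0]],[0.5,[0,-1.2,-2.8],[0,0,0]],[0.5,[0,-0.7,-1.6],[0,0,0]],[0.5,[2,0,0],[0,0,0]],[0.5,[3,0,0],[0,0,0]]]'
python3 -m crank '[[0.5,[3,0,0],[0,0,0]],[0.5,[2,0,0],[0,0,0]],[0.5,[1,0,0],[0,0,0]],[0.5,[0,0,0],[0,0,0]],[0.5,[0,0,0],[0,0,0]],[0.5,[0,0,0],[0,0,0]]]'
python3 - <<'E'
from h import *
st(); m=model("wrist");im=optics.snapshot("wrist");cv2.imwrite("pics/w38.png",im);st()
E
```

```text
clock: 48.97
tool_pos: [449.5, 26.6, 146.9]
eef_rot: [-0.002, 0.704, 0.001, 0.71]
wrist_force: [0.1, -0.9, -0.8]
opening: 0.499
clock: 49.47
tool_pos: [448.1, 26.7, 85.4]
eef_rot: [-0.002, 0.706, 0.002, 0.708]
wrist_force: [-0.2, -1.0, 0.1]
opening: 0.504
t 49.47 pos [448.1  26.7  85.4] op 0.504 F [-0.2 -1.   0.1]
[[0.003, -0.005, 1.0], [-0.0, 1.0, 0.005], [-1.0, -0.0, 0.003]] [-0.13  0.08  1.96  0.    1.1  -0.14]
t 49.52 pos [448.3  26.6  85.7] op 0.502 F [-0.3  0.1 -0. ]
[[0.003, -0.005, 1.0], [-0.0, 1.0, 0.005], [-1.0, -0.0, 0.003]] [-0.13  0.08  1.96  0.    1.1  -0.14]
```

View pics/w38.png

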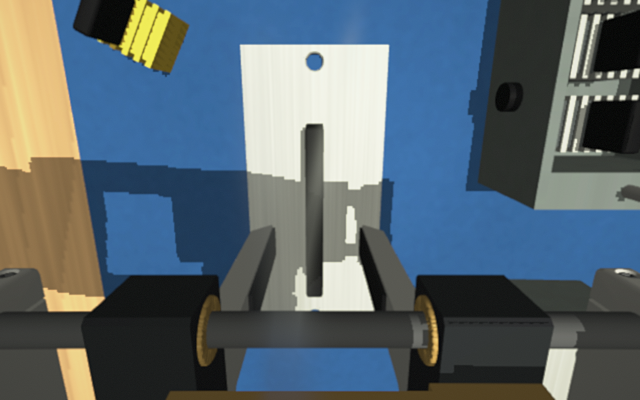

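```bash
python3 -m crank '[[0.5,[0,0.2,-0.2],[0,0,0]],[0.5,[1.5,0,0],[0,0,0]],[0.5,[2,0,0],[0,0,0]],[0.5,[1.5,0,0],[0,0,0]],[0.5,[0.8,0,0],[0,0,0]],[0.5,[0,0,0],[0,0,0]],[0.5,[0,0,0],[0,0,0]],[0.5,[0,0,0],[0,0,0]]]'
```

```text
clock: 50.18
tool_pos: [445.7, 28.5, 27.1]
eef_rot: [-0.002, 0.706, 0.001, 0.708]
wrist_force: [0.1, 0.7, 0.3]
opening: 0.503
```

```bash
python3 -m crank '[[0.8,[0.1,0,0],[0,0,0]],[1,[0,0,0],[0,0,0]],[1,[0,0,0],[0,0,0]],[1,[0,0,0],[0,0,0]],[1,[0,0,0],[0,0,0]],[1,[0,0,0],[0,0,0]],[1,[0,0,0],[0,0,0]],[1,[0,0,0],[0,0,0]]]' 45
python3 -m crank '[[1,[0,0,0],[0,0,0]],[1,[0,0,0],[0,0,0]],[1,[0,0,0],[0,0,0]]]'
python3 - <<'E'
from h import *
st(); m=model("wrist");im=optics.snapshot("wrist");cv2.imwrite("pics/w39.png",im)
print([onz("wrist",p,7,m).round(1).tolist() for p in [(316,0)]])
E
```

```text
clock: 50.85
tool_pos: [445.1, 28.6, 25.3]
eef_rot: [-0.002, 0.707, 0.002, 0.707]
wrist_force: [0.6, 0.0, -0.2]
opening: 0.124
clock: 51.1
tool_pos: [445.1, 28.6, 25.3]
eef_rot: [-0.002, 0.707, 0.002, 0.707]
wrist_force: [2.8, -0.1, 0.2]
opening: 0.121
t 51.1 pos [445.1  28.6  25.3] op 0.121 F [ 2.8 -0.1  0.2]
[[0.001, -0.004, 1.0], [-0.0, 1.0, 0.004], [-1.0, -0.0, 0.001]] [-0.13  0.18  2.    0.    0.96 -0.13]
[[442.3, 155.9, 7.0]]
```

View pics/w39.png

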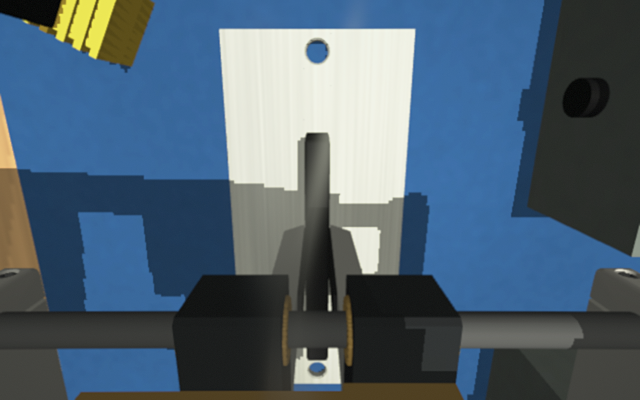

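The grasp matches the original: the hole at (317,51) and the bar end at row 133 are the same as just after lift-off. I'll lift and return the cover to the recorded home pose (626.0, 157.6).

```bash
python3 -m crank '[[1,[-0.8,0,0],[0,0,0]],[1,[-1.5,0,0],[0,0,0]],[1,[-2.5,0,0],[0,0,0]],[1,[-3,0,0],[0,0,0]],[1,[-3,0,0],[0,0,0]],[1,[-3,0,0],[0,0,0]],[1,[-2.5,0,0],[0,0,0]],[1,[-1,0,0],[0,0,0]]]'
python3 -m crank '[[1,[0,1,1.5],[0,0,0]],[1,[0,2,2.8],[0,0,0]],[1,[0,2.2,3.1],[0,0,0]],[1,[0,2.2,3.1],[0,0,0]],[1,[0,2.2,3.1],[0,0,0]],[1,[0,1.8,2.4],[0,0,0]],[1,[0,1,1.3],[0,0,0]],[1,[0,0.5,0.7],[0,0,0]]]'
python3 -m crank '[[1,[0,0,0],[0,0,0]],[1,[0,0,0],[0,0,0]],[1,[0,0,0],[0,0,0]],[1,[0,0,0],[0,0,0]]]'
python3 - <<'E'
from h import *
st(); m=model("wrist");im=optics.snapshot("wrist");cv2.imwrite("pics/w40.png",im);st()
E
```

```text
clock: 51.82
tool_pos: [445.7, 28.5, 201.6]
eef_rot: [-0.002, 0.705, 0.001, 0.709]
wrist_force: [0.5, 0.4, -2.0]
opening: 0.121
clock: 52.48
tool_pos: [623.8, 159.8, 195.2]
eef_rot: [-0.002, 0.709, 0.002, 0.706]
wrist_force: [0.2, 0.3, -3.1]
opening: 0.123
clock: 52.82
tool_pos: [622.9, 157.5, 197.9]
eef_rot: [-0.001, 0.708, 0.001, 0.707]
wrist_force: [-0.3, 1.0, -2.8]
opening: 0.125
t 52.82 pos [622.9 157.5 197.9] op 0.125 F [-0.3  1.  -2.8]
[[-0.001, -0.004, 1.0], [-0.0, 1.0, 0.004], [-1.0, -0.0, -0.001]] [ 0.11  0.35  1.37 -0.    1.42  0.11]
t 52.87 pos [623.1 157.5 198.2] op 0.124 F [-0.6 -0.9 -2.6]
[[-0.001, -0.004, 1.0], [-0.0, 1.0, 0.004], [-1.0, -0.0, -0.001]] [ 0.11  0.35  1.37 -0.    1.42  0.11]
```

View pics/w40.png

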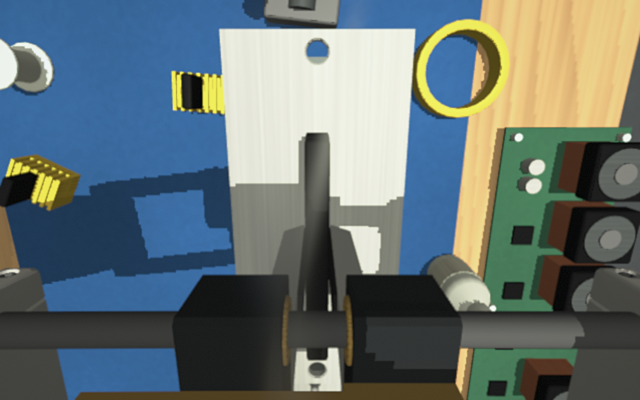

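```bash
python3 -m crank '[[1,[1,0,0.3],[0,0,0]],[1,[1.7,0,0],[0,0,0]],[1,[1.7,0,0],[0,0,0]],[1,[1.3,0,0],[0,0,0]],[1,[0.7,0,0],[0,0,0]],[1,[0.5,0,0],[0,0,0]],[1,[0,0,0],[0,0,0]],[1,[0,0,0],[0,0,0]]]'
python3 -m crank '[[1,[0,0,0],[0,0,0]],[1,[0,0,0],[0,0,0]],[1,[0,0,0],[0,0,0]]]'
python3 - <<'E'
from h import *
st(); m=model("wrist");im=optics.snapshot("wrist");cv2.imwrite("pics/w41.png",im);st()
cv2.imwrite("pics/c41.png",np.hstack([cv2.resize(im[20:90,260:375],None,fx=3.4,fy=3.4,interpolation=cv2.INTER_CUBIC),cv2.resize(im[330:400,260:375],None,fx=3.4,fy=3.4,interpolation=cv2.INTER_CUBIC)]))
cv2.imwrite("pics/s41.png",cv2.resize(optics.snapshot("scene")[180:330,260:440],None,fx=4,fy=4,interpolation=cv2.INTER_CUBIC))
E
```

```text
clock: 53.53
tool_pos: [627.3, 158.4, 129.4]
eef_rot: [-0.002, 0.707, 0.002, 0.707]
wrist_force: [0.1, 0.2, -2.5]
opening: 0.123
clock: 53.78
tool_pos: [627.7, 158.5, 130.1]
eef_rot: [-0.002, 0.706, 0.002, 0.708]
wrist_force: [-0.2, 0.9, -3.4]
opening: 0.125
t 53.78 pos [627.7 158.5 130.1] op 0.125 F [-0.2  0.9 -3.4]
[[0.002, -0.005, 1.0], [0.0, 1.0, 0.005], [-1.0, 0.0, 0.002]] [0.11 0.42 1.43 0.   1.29 0.11]
t 53.83 pos [627.5 158.5 129.9] op 0.122 F [ 0.7  0.5 -3.3]
[[0.002, -0.005, 1.0], [0.0, 1.0, 0.005], [-1.0, 0.0, 0.002]] [ 0.11  0.42  1.43 -0.    1.29  0.11]
```

View pics/c41.png

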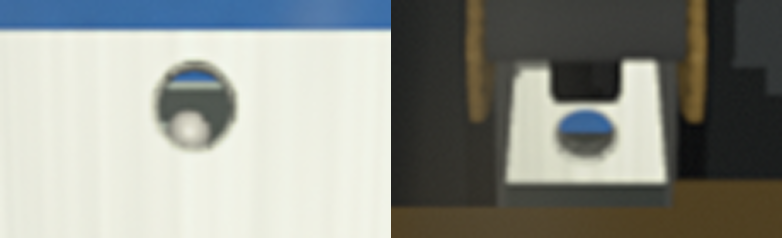

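View pics/s41.png

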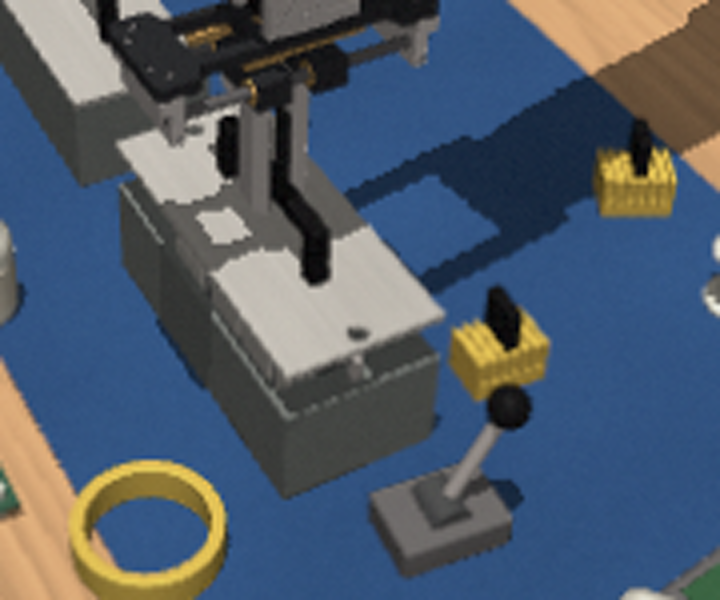

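Through the far hole the pin tip shows at (316,58), with the hole centre at (317.6,51). I'll compute the offset.

```bash
python3 - <<'E'
from h import *
m=model("wrist")
print("hole",onz("wrist",(317.6,50.9),110,m).round(1),"pin",onz("wrist",(315.9,58.2),90,m).round(1),onz("wrist",(315.9,58.2),91.5,m).round(1)); st()
# home reference: pin vs tcp in w2 : pin (329,53)->623.1,258.6 at tcp 620,159 unsettled
E
```

```text
hole [625.5 261.5 110. ] pin [624.6 260.3  90. ] [624.6 260.1  91.5]
t 53.88 pos [627.4 158.5 129.7] op 0.121 F [ 0.1 -0.3 -3. ]
[[0.001, -0.005, 1.0], [0.0, 1.0, 0.005], [-1.0, 0.0, 0.001]] [ 0.11  0.42  1.43 -0.    1.29  0.11]
```

```bash
python3 -m crank '[[1,[0,-0.1,-0.12],[0,0,0]],[1,[0.4,0,0],[0,0,0]],[1,[0.4,0,0],[0,0,0]],[1,[0.3,0,0],[0,0,0]],[1,[0,0,0],[0,0,0]],[1,[0,0,0],[0,0,0]]]'
python3 - <<'E'
from h import *
m=model("wrist");im=optics.snapshot("wrist");st()
cv2.imwrite("pics/c42.png",np.hstack([cv2.resize(im[20:90,260:375],None,fx=3.4,fy=3.4,interpolation=cv2.INTER_CUBIC),cv2.resize(im[330:400,260:375],None,fx=3.4,fy=3.4,interpolation=cv2.INTER_CUBIC)]))
E
```

```text
clock: 54.38
tool_pos: [625.3, 157.3, 117.3]
eef_rot: [-0.002, 0.708, 0.002, 0.707]
wrist_force: [-0.3, -0.3, -3.1]
opening: 0.123
t 54.43 pos [625.6 157.4 117.7] op 0.12 F [ 0.3  0.8 -2.1]
[[-0.001, -0.004, 1.0], [-0.0, 1.0, 0.004], [-1.0, -0.0, -0.001]] [0.11 0.43 1.44 0.   1.27 0.11]
```

View pics/c42.png

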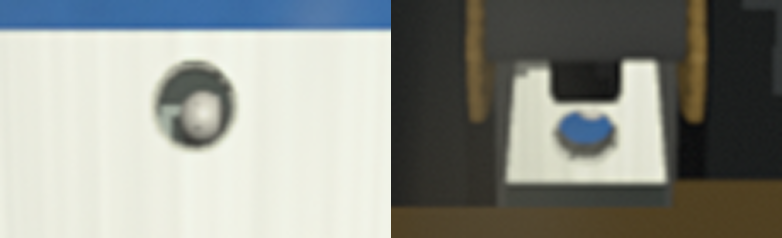

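```bash
python3 -m crank '[[1,[0.2,0,0],[0,0,0]],[1,[0.2,0,0],[0,0,0]],[1,[0.2,0,0],[0,0,0]],[1,[0.2,0,0],[0,0,0]],[1,[0,0,0],[0,0,0]]]'
python3 -m crank '[[1,[0.2,0,0],[0,0,0]],[1,[0.2,0,0],[0,0,0]],[1,[0.2,0,0],[0,0,0]],[1,[0,0,0],[0,0,0]]]'
```

```text
clock: 54.85
tool_pos: [625.3, 157.4, 109.3]
eef_rot: [-0.002, 0.707, 0.002, 0.707]
wrist_force: [-0.2, -0.2, -2.2]
opening: 0.121
clock: 55.18
tool_pos: [625.3, 157.3, 103.4]
eef_rot: [-0.002, 0.707, 0.002, 0.707]
wrist_force: [0.5, 0.3, -3.1]
opening: 0.121
```

```bash
python3 -m crank '[[1,[0.2,0,0],[0,0,0]],[1,[0.2,0,0],[0,0,0]],[1,[0.1,0,0],[0,0,0]],[1,[0,0,0],[0,0,0]],[1,[0,0,0],[0,0,0]]]'
```

```text
clock: 55.6
tool_pos: [625.7, 157.4, 98.9]
eef_rot: [-0.002, 0.707, 0.002, 0.707]
wrist_force: [0.1, 0.5, -3.7]
opening: 0.12
```

```bash
python3 -m crank '[[1,[0.1,0,0],[0,0,0]],[1,[0.1,0,0],[0,0,0]],[1,[0.1,0,0],[0,0,0]],[1,[0,0,0],[0,0,0]]]'
```

```text
clock: 55.93
tool_pos: [626.0, 157.4, 97.3]
eef_rot: [-0.002, 0.707, 0.002, 0.707]
wrist_force: [-2.5, -0.2, 4.6]
opening: 0.122
```

Seated: TCP z is 97.3, against 97.7 when I first gripped the cover at home. I'll release and check.

```bash
python3 -m crank '[[0.6,[0,0,0],[0,0,0]],[0.5,[0,0,0],[0,0,0]],[0.5,[0,0,0],[0,0,0]],[0.5,[0,0,0],[0,0,0]],[0.5,[-1,0,0],[0,0,0]],[0.5,[-2,0,0],[0,0,0]],[0.5,[-3,0,0],[0,0,0]],[0.5,[-3,0,0],[0,0,0]]]'
python3 -m crank '[[0.5,[-2,0,-1],[0,0,0]],[0.5,[-1,0,-2],[0,0,0]],[0.5,[0,0,-2],[0,0,0]],[0.5,[0,0,0],[0,0,0]],[0.5,[0,0,0],[0,0,0]]]'
python3 - <<'E'
from h import *
st(); m=model("wrist");im=optics.snapshot("wrist");cv2.imwrite("pics/w43.png",im);st()
s=optics.snapshot("scene");cv2.imwrite("pics/scene43.png",s)
cv2.imwrite("pics/s43.png",cv2.resize(s[180:330,260:440],None,fx=4,fy=4,interpolation=cv2.INTER_CUBIC))
E
```

```text
clock: 56.6
tool_pos: [625.0, 157.3, 186.4]
eef_rot: [-0.002, 0.708, 0.001, 0.706]
wrist_force: [0.8, -0.3, -0.1]
opening: 0.499
clock: 57.02
tool_pos: [575.7, 157.3, 217.0]
eef_rot: [-0.002, 0.707, 0.002, 0.708]
wrist_force: [-0.1, 0.2, 0.9]
opening: 0.501
t 57.02 pos [575.7 157.3 217. ] op 0.501 F [-0.1  0.2  0.9]
[[0.002, -0.005, 1.0], [0.0, 1.0, 0.005], [-1.0, 0.0, 0.002]] [ 0.12  0.24  1.47 -0.    1.42  0.12]
t 57.07 pos [576.2 157.2 216.6] op 0.504 F [ 0.2  0.5 -0.1]
[[0.001, -0.005, 1.0], [0.0, 1.0, 0.005], [-1.0, 0.0, 0.001]] [ 0.12  0.24  1.47 -0.    1.42  0.12]
```

View pics/w43.png

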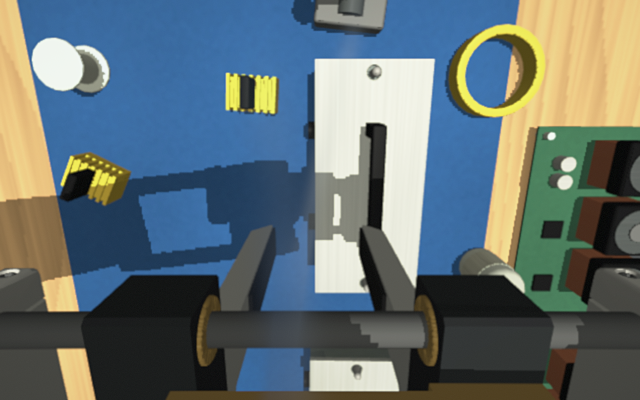

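View pics/s43.png

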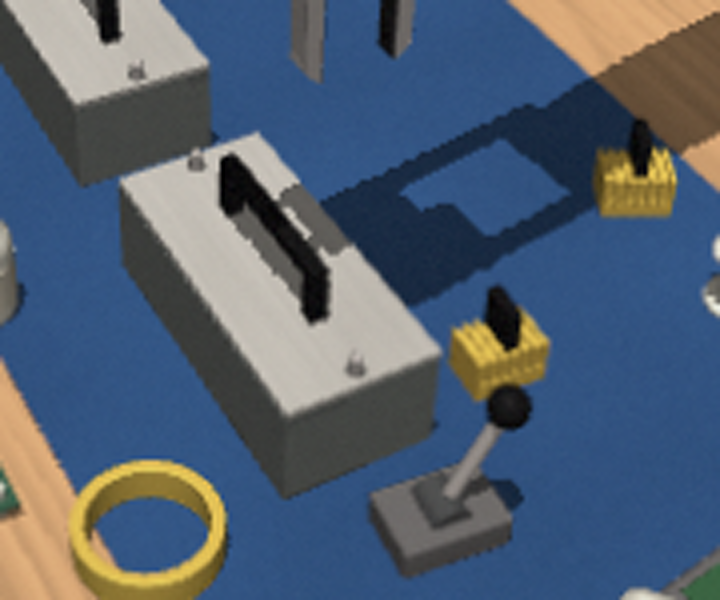

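The cover sits flush with both pins through it. I'll check it against the starting scene image, then locate the lever.

```bash
python3 - <<'E'
from h import *
a=cv2.imread("pics/scene0.png").astype(int);b=cv2.imread("pics/scene43.png").astype(int)
d=np.abs(a-b).max(2)[205:305,285:372]; print("cover/housing region: frac diff>40:",(d>40).mean())
ys,xs=np.where(d>40); print(len(xs), (xs.min()+285,xs.max()+285,ys.min()+205,ys.max()+205) if len(xs) else '')
# live cover region
d=np.abs(a-b).max(2)[155:225,250:312]; print("live", (d>40).mean())
E
```

```text
cover/housing region: frac diff>40: 0.10275862068965518
894 (np.int64(306), np.int64(371), np.int64(216), np.int64(261))
live 0.014746543778801843
```

The differences are only the gripper's shadow (rows 216 to 261), so the cover is back in its starting place. Next I'll move near the isolator and measure the ball and base.

```bash
python3 -m crank '[[1,[0,2,-0.6],[0,0,0]],[1,[0,3,-1],[0,0,0]],[1,[0,3,-1],[0,0,0]],[1,[0,3,-1],[0,0,0]],[1,[0,2,-1],[0,0,0]],[1,[0,0.5,-0.4],[0,0,0]],[1,[0,0,0],[0,0,0]],[1,[0,0,0],[0,0,0]]]' 20
python3 -m crank '[[1,[0,0,0],[0,0,0]],[1,[0,0,0],[0,0,0]],[1,[0,0,0],[0,0,0]]]'
python3 - <<'E'
from h import *
st(); m=model("wrist");im=optics.snapshot("wrist");cv2.imwrite("pics/w44.png",im);st()
T=m[2];print((-T[:3,:3].T@T[:3,3]).round(1))
E
```

```text
clock: 57.78
tool_pos: [525.7, 291.4, 215.6]
eef_rot: [-0.002, 0.707, 0.001, 0.707]
wrist_force: [0.0, -0.2, 0.7]
opening: 0.006
clock: 58.03
tool_pos: [525.9, 290.8, 216.0]
eef_rot: [-0.001, 0.707, 0.001, 0.707]
wrist_force: [0.4, -0.4, 0.0]
opening: 0.007
t 58.03 pos [525.9 290.8 216. ] op 0.007 F [ 0.4 -0.4  0. ]
[[0.0, -0.003, 1.0], [-0.0, 1.0, 0.003], [-1.0, -0.0, 0.0]] [ 0.36  0.25  1.46 -0.    1.43  0.36]
t 58.08 pos [525.8 290.9 216.1] op 0.003 F [ 0.4 -0.4 -0.4]
[[0.0, -0.003, 1.0], [-0.0, 1.0, 0.003], [-1.0, -0.0, 0.0]] [ 0.36  0.25  1.46 -0.    1.43  0.36]
[523.5 365.5 395. ]
```

View pics/w44.png

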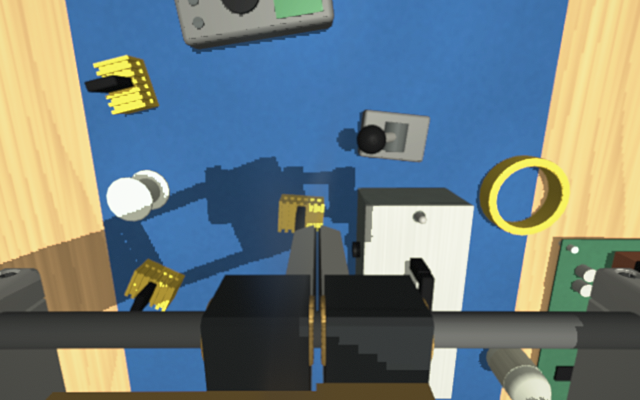

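The ball is at (372,139) on the base with corners (366,109), (429,116), (420,162) and (358,153). The nearby yellow module at (300,213) is off the push line.

```bash
python3 - <<'E'
from h import *
m=model("wrist")
print("ball",onz("wrist",(372,139),94,m).round(1))
c=np.array([onz("wrist",p,27,m)[:2] for p in [(366,109),(429,116),(420,162),(358,153)]]);print(c.round(1).tolist(),c.mean(0).round(1)); d=c[1]-c[0]+c[2]-c[3];print(np.degrees(np.arctan2(d[1],d[0])),np.linalg.norm(d)/2)
print("yellow",onz("wrist",(302,213),50,m).round())
E
```

```text
ball [572.4 336.8  94. ]
[[575.6, 361.6], [642.3, 354.5], [636.8, 305.6], [568.8, 315.4]] [605.9 334.3]
-7.141269342613201 67.87277899788964
yellow [508. 254.  50.]
```

```bash
python3 -m crank '[[1,[0,2.5,0],[0,0,0]],[1,[0,2.4,0],[0,0,0]],[1,[2.5,0,0],[0,0,0]],[1,[3,0,0],[0,0,0]],[1,[3,0,0],[0,0,0]],[1,[2.8,0,0],[0,0,0]],[1,[1.6,0,0],[0,0,0]],[1,[0,0,0],[0,0,0]]]'
python3 -m crank '[[1,[0,0,0],[0,0,0]],[1,[0,0,0],[0,0,0]],[1,[0,0,0],[0,0,0]]]'
python3 - <<'E'
from h import *
st(); im=optics.snapshot("wrist");cv2.imwrite("pics/w45.png",im);cv2.imwrite("pics/s45.png",cv2.resize(optics.snapshot("scene")[220:350,310:490],None,fx=4,fy=4,interpolation=cv2.INTER_CUBIC))
E
```

```text
clock: 58.75
tool_pos: [521.6, 338.6, 81.8]
eef_rot: [-0.003, 0.71, -0.0, 0.704]
wrist_force: [-0.7, 1.2, 0.1]
opening: 0.007
clock: 59.0
tool_pos: [526.8, 341.6, 89.5]
eef_rot: [-0.001, 0.706, 0.002, 0.708]
wrist_force: [0.1, -0.3, 1.1]
opening: 0.002
t 59.0 pos [526.8 341.6  89.5] op 0.002 F [ 0.1 -0.3  1.1]
[[0.004, -0.004, 1.0], [0.002, 1.0, 0.004], [-1.0, 0.002, 0.004]] [ 0.44  0.42  1.51 -0.    1.2   0.43]
```

View pics/w45.png

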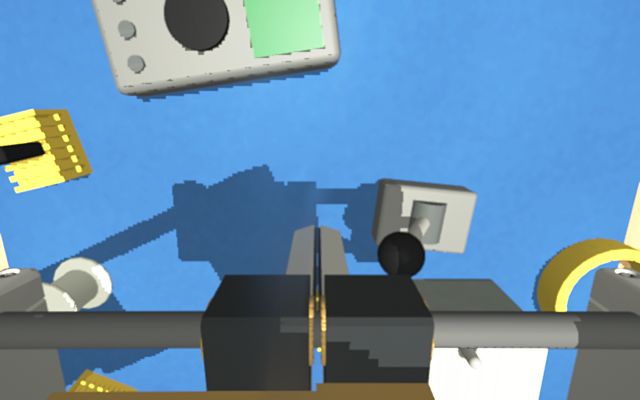

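View pics/s45.png

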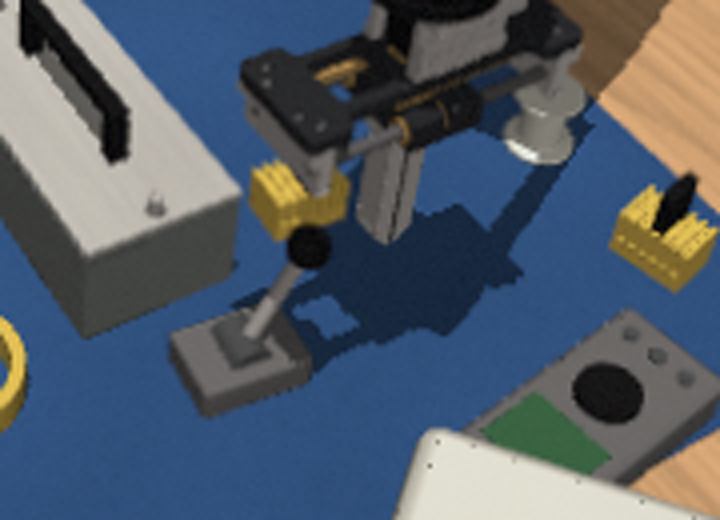

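```bash
python3 -m crank '[[1,[0,-0.3,0.8],[0,0,0]],[1,[0,-0.1,0.9],[0,0,0]],[1,[0,-0.1,0.9],[0,0,0]],[1,[0,-0.1,0.9],[0,0,0]],[1,[0,-0.1,0.9],[0,0,0]],[1,[0,0,0],[0,0,0]]]'
python3 -m crank '[[1,[0,-0.1,0.9],[0,0,0]],[1,[0,-0.1,0.9],[0,0,0]],[1,[0,-0.1,0.9],[0,0,0]],[1,[0,-0.1,0.7],[0,0,0]],[1,[0,0,0],[0,0,0]]]'
python3 - <<'E'
from h import *
st(); im=optics.snapshot("wrist");cv2.imwrite("pics/w46.png",im);cv2.imwrite("pics/s46.png",cv2.resize(optics.snapshot("scene")[220:350,310:490],None,fx=4,fy=4,interpolation=cv2.INTER_CUBIC))
E
```

```text
clock: 59.6
tool_pos: [571.6, 333.7, 87.1]
eef_rot: [-0.001, 0.706, 0.001, 0.708]
wrist_force: [-0.1, 0.6, 0.7]
opening: 0.003
clock: 60.02
tool_pos: [604.9, 329.8, 86.8]
eef_rot: [-0.001, 0.707, 0.001, 0.708]
wrist_force: [-0.4, -1.1, -0.2]
opening: 0.004
t 60.02 pos [604.9 329.8  86.8] op 0.004 F [-0.4 -1.1 -0.2]
[[0.001, -0.003, 1.0], [0.0, 1.0, 0.003], [-1.0, 0.0, 0.001]] [ 0.37  0.55  1.34 -0.    1.26  0.37]
```

View pics/s46.png

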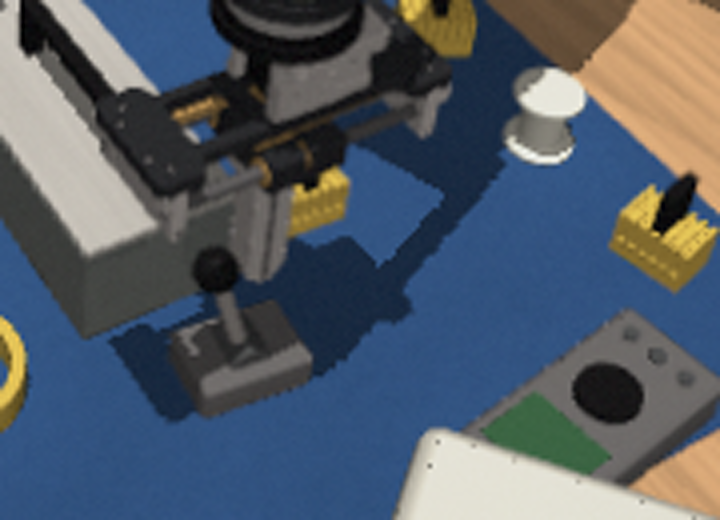

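```bash
python3 -m crank '[[1,[0,-0.1,0.6],[0,0,0]],[1,[0,0,0.5],[0,0,0]],[1,[0,0,0.3],[0,0,0]],[1,[0,0,0],[0,0,0]],[1,[0,0,0],[0,0,0]]]'
python3 -m crank '[[1,[0,0,0.2],[0,0,0]],[1,[0,0,0.2],[0,0,0]],[1,[0,0,0],[0,0,0]]]'
python3 - <<'E'
from h import *
st(); cv2.imwrite("pics/s47.png",cv2.resize(optics.snapshot("scene")[220:350,310:490],None,fx=4,fy=4,interpolation=cv2.INTER_CUBIC))
E
```

```text
clock: 60.53
tool_pos: [617.5, 329.4, 87.1]
eef_rot: [-0.002, 0.707, 0.002, 0.707]
wrist_force: [0.3, -0.1, 0.1]
opening: 0.005
clock: 60.78
tool_pos: [621.1, 329.4, 87.0]
eef_rot: [-0.002, 0.707, 0.002, 0.707]
wrist_force: [-0.9, -0.4, -0.6]
opening: 0.003
t 60.78 pos [621.1 329.4  87. ] op 0.003 F [-0.9 -0.4 -0.6]
[[-0.0, -0.005, 1.0], [-0.0, 1.0, 0.005], [-1.0, -0.0, -0.0]] [0.36 0.57 1.29 0.   1.27 0.36]
```

View pics/s47.png

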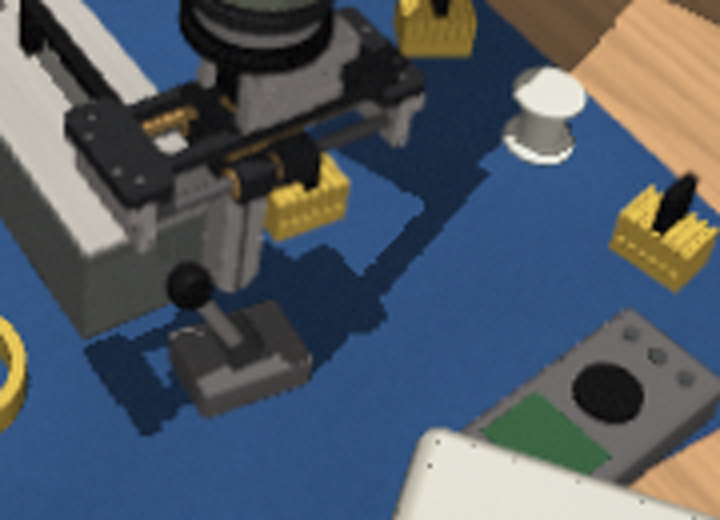

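```bash
python3 -m crank '[[1,[0,0,0.2],[0,0,0]],[1,[0,0,0.2],[0,0,0]],[1,[0,0,0],[0,0,0]]]'
python3 -m crank '[[1,[0,0,0.2],[0,0,0]],[1,[0,0,0.2],[0,0,0]],[1,[0,0,0],[0,0,0]]]'
```

```text
clock: 61.08
tool_pos: [622.6, 329.5, 86.8]
eef_rot: [-0.002, 0.709, 0.001, 0.705]
wrist_force: [-6.7, -0.4, 3.1]
opening: 0.005
clock: 61.33
tool_pos: [622.9, 329.5, 86.8]
eef_rot: [-0.003, 0.712, 0.001, 0.702]
wrist_force: [-14.4, -2.2, 7.6]
opening: 0.006
```

The lever is at its end stop: 14 N at x = 623, and it no longer moves. I'll back off, rise, and do the final checks.

```bash
python3 -m crank '[[1,[0,0,-1],[0,0,0]],[1,[0,0,-1.5],[0,0,0]],[1,[0,0,-1.5],[0,0,0]],[1,[-1,0,-1],[0,0,0]],[1,[-3,0,0],[0,0,0]],[1,[-3,0,0],[0,0,0]],[1,[-3,0,-2],[0,0,0]],[1,[-2,-1,-3],[0,0,0]]]'
python3 -m crank '[[1,[-1,-1,-3],[0,0,0]],[1,[0,-1,-3],[0,0,0]],[1,[0,-1,-3],[0,0,0]],[1,[0,0,-2],[0,0,0]],[1,[0,0,0],[0,0,0]],[1,[0,0,0],[0,0,0]]]'
python3 - <<'E'
from h import *
st(); im=optics.snapshot("wrist");cv2.imwrite("pics/w48.png",im);m=model("wrist")
s=optics.snapshot("scene");cv2.imwrite("pics/scene48.png",s);cv2.imwrite("pics/s48.png",cv2.resize(s[130:350,220:490],None,fx=2.9,fy=2.7,interpolation=cv2.INTER_CUBIC))
cv2.imwrite("pics/top48.png",optics.snapshot("top"))
E
```

```text
clock: 62.0
tool_pos: [532.4, 320.4, 211.1]
eef_rot: [-0.0, 0.704, 0.003, 0.71]
wrist_force: [-0.4, 0.3, 1.1]
opening: 0.003
clock: 62.5
tool_pos: [419.6, 288.8, 218.0]
eef_rot: [-0.002, 0.706, 0.002, 0.708]
wrist_force: [0.6, 0.1, -1.0]
opening: 0.011
t 62.5 pos [419.6 288.8 218. ] op 0.011 F [ 0.6  0.1 -1. ]
[[0.003, -0.005, 1.0], [0.001, 1.0, 0.005], [-1.0, 0.001, 0.003]] [ 0.43  0.05  1.69 -0.    1.4   0.43]
```

View pics/s48.png

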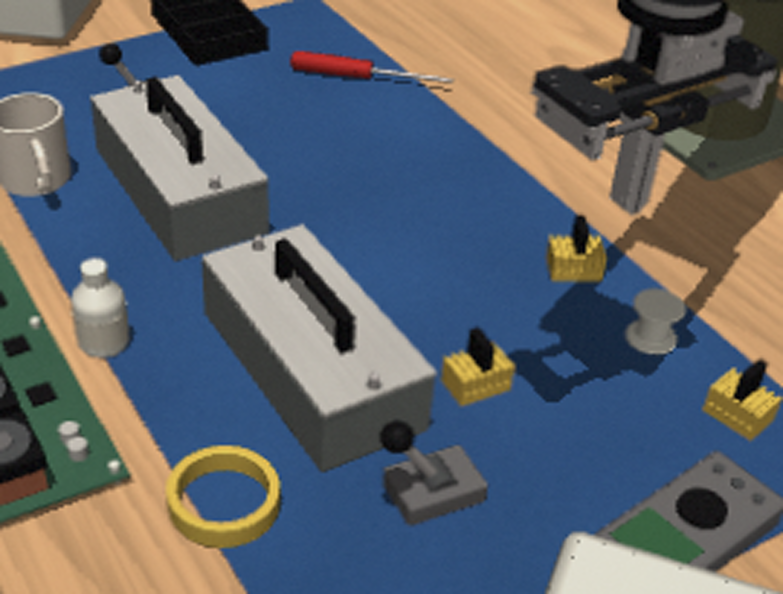

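View pics/top48.png

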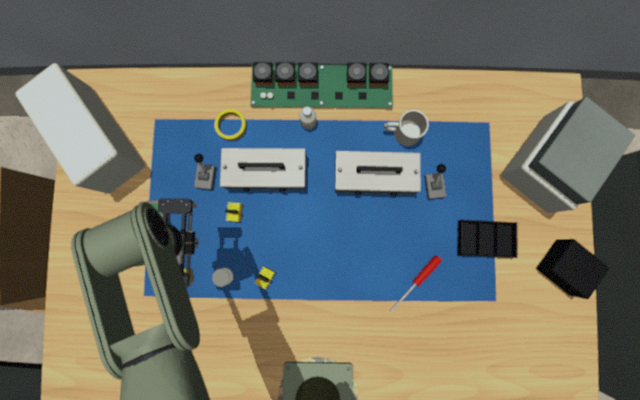

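View pics/w48.png

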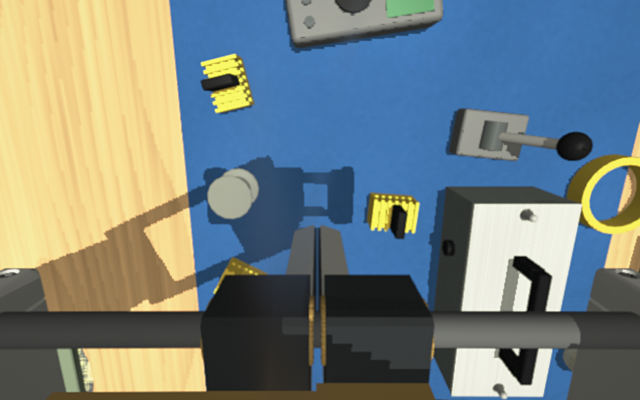

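The pictures show the left lever leaning away with its ball at (198,158) in the top view, both covers on their pins, no grey modules left on the mat, and the bystanders in place. One numeric check of the lever and the bench before handing in.

```bash
python3 - <<'E'
from h import *
im=cv2.imread("pics/top48.png");hsv=cv2.cvtColor(im,cv2.COLOR_BGR2HSV)
k=(hsv[...,2]<60).astype(np.uint8)
for n,(u,v) in (("a",(198,158)),("b",(441,168))):
    s=k[v-8:v+9,u-8:u+9]; ys,xs=np.where(s); p=(xs.mean()+u-8,ys.mean()+v-8); print(n,np.round(p,1),onz("top",p,94).round(1))
a=cv2.imread("pics/top0.png");
off=cv2.cvtColor(a,cv2.COLOR_BGR2HSV)
W=lambda h:((h[...,1]<60)&(h[...,2]>140)).astype(np.uint8)
for nm,h in (("start",off),("end",hsv)):
    print(nm,[tuple(np.round(cv2.minAreaRect(c)[0],1))+(round(cv2.minAreaRect(c)[2],1),) for c in cv2.findContours(W(h),cv2.RETR_EXTERNAL,cv2.CHAIN_APPROX_NONE)[0] if 2000<cv2.contourArea(c)<5000])
d=np.abs(a.astype(int)-im).max(2)
for nm,(x0,x1,y0,y1) in dict(tape=(210,250,105,142),cleaner=(298,320,100,132),mug=(385,432,105,147),tray=(455,520,217,260),screwdriver=(388,444,253,312),live=(333,450,148,202)).items(): print(nm,round(float((d[y0:y1,x0:x1]>50).mean()),3))
st()
E
```

```text
a [198.5 157.8] [645.9 327.3  94. ]
b [440.7 168.4] [ 624.6 -324.1   94. ]
start [(np.float64(377.9), np.float64(170.6), 1.4), (np.float64(262.5), np.float64(167.0), 90.0)]
end [(np.float64(21.5), np.float64(336.0), 90.0), (np.float64(377.6), np.float64(170.6), 1.4), (np.float64(262.0), np.float64(167.0), -0.0)]
tape 0.0
cleaner 0.0
mug 0.0
tray 0.0
screwdriver 0.013
live 0.0
t 62.65 pos [420.7 288.7 217.5] op 0.002 F [-0.1 -0.3 -0.1]
[[0.002, -0.004, 1.0], [0.0, 1.0, 0.004], [-1.0, 0.0, 0.002]] [ 0.43  0.06  1.68 -0.    1.4   0.43]
```

```bash
python3 -m crank '[[1,[0,0,0],[0,0,0]],[1,[0,0,0],[0,0,0]]]'; python3 -c "
from workcell import manip; print(manip.sign_off())"
```

```text
clock: 62.82
tool_pos: [420.1, 288.5, 216.8]
eef_rot: [-0.001, 0.707, 0.001, 0.707]
wrist_force: [0.5, 0.4, 0.3]
opening: 0.005
the job is handed in; nothing more can be done
None
```

The job is done and handed in at about 63 s; the hand-in reports no verdict. The left housing was the one switched off. I took its cover off, stood all four grey modules upright inside, put the cover back on its pins and then pushed its isolator to the on stop.

**What went wrong on the way:** the second module pivoted in the grip and jammed against the housing's end wall, with about 56 N on the wrist for roughly half a second. I think the module carried the load, not the gripper's body, but I could not confirm that against the 40 N limit. When I then released it, it rolled onto its side. I picked it up again by the tab with a light grip, it hung straight, and I set it down upright.

**Last checks:**
- **Modules:** all four were upright in a row before the cover went on; I could not look inside after that.
- **Cover:** it seated at tool height 97.3 mm, against 97.7 mm when first gripped at home. Its outline in the top view is back within 0.5 px of the start, with both pins through it.
- **Lever:** it took 14 N against its stop. The ball reads x = 646 mm, where fully on should be about 645 mm.
- **Rest of the bench:** the live cover and switch, tape, bottle, mug, tray and screwdriver match the start images. The multimeter was partly hidden by the arm in the last pictures, and I compared it and the spool only by eye.

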